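# Put the samples away in the cooler door

## Task

Pull the bench cooler's blue door wide open by its bar handle, about square to the cabinet. Stand every amber bottle on the bench upright in the yellow bin and every magenta box upright in the white bin, both on the inside of the door, then shut the door fully with everything still standing in its bin. Leave the tip box and the green vial rack where they are.

Things in the scene. Friction and masses are not known exactly. Their poses are not given: they have to be found in the camera images.
- door (a joint): the cooler's door on its upright hinge: 0 shut flush, grows as it opens, in rad; stops at 1.75. Stiff hinge (about 0.15 N m friction): it stays where it is left. It starts shut or slightly ajar (up to 0.15)
- door_hinge (a point): point on the upright hinge axis at the door's top edge, 250 mm above the bench; hinge on the left as the robot faces the cooler. Axes turn with the door: z up, -y along the door to its free edge, +x out of its inner face (into the cooler when shut). Panel: y 0 to -340 mm, x -20 to 0 mm, 250 mm high. Opening turns it clockwise seen from above, free edge towards the robot
- handle: steel bar handle on the outer face of the blue door: the upright bar itself with its two stand-offs. Origin at the foot of the hinge axis, axes as door_hinge
- handle_grip (a point): middle of the upright steel bar handle, at 185 mm height: bar 11 mm thick, 100 mm long (its top end about 10 mm below the top of the door), 35 mm off the outer face, 305 mm from the hinge along the door, near the free edge; axes as door_hinge. It can be pinched from above by its upper part
- cooler: white bench-top sample cooler, a box 220 mm deep (x), 340 mm wide (y), 250 mm high, fixed, origin at the centre of its underside, front (-x) roughly facing the robot, blue door over the whole front; 12 mm walls, so the ceiling inside is at 238 mm
- bottle_bin_floor (a point): centre of the inner floor (165 mm above the bench) of the YELLOW open bin fixed inside the door next to the hinge; axes as door_hinge. Inside 94 mm (x) by 125 mm (y), walls 46 mm high, 4 mm thick; its back is against the door panel, whose top is 85 mm above the bin floor. Centre 53 mm from the inner door face, 100.5 mm from the hinge along the door
- box_bin_floor (a point): the same for the WHITE open bin near the free edge of the door, 233.5 mm from the hinge; same size, height and axes
- bottle0: amber glass bottle with blue cap and white label, 32 mm diameter over body and cap, 56 mm high, about 90 g, most of it in its thick glass foot (centre of mass 11 mm up, so it does not tip easily), origin at the centre of its underside, z up through the cap; None if absent
- bottle1: amber glass bottle with blue cap and white label, 32 mm diameter over body and cap, 56 mm high, about 90 g, most of it in its thick glass foot (centre of mass 11 mm up, so it does not tip easily), origin at the centre of its underside, z up through the cap; None if absent
- bottle2: amber glass bottle with blue cap and white label, 32 mm diameter over body and cap, 56 mm high, about 90 g, most of it in its thick glass foot (centre of mass 11 mm up, so it does not tip easily), origin at the centre of its underside, z up through the cap; None if absent
- cbox0: magenta cuvette box with a thin white band and a 14 mm dark steel foot, 32 x 32 x 56 mm high in all, about 90 g, most of it in the foot (centre of mass 11 mm up, so it does not tip easily), origin at the centre of its underside, z up; None if absent
- cbox1: magenta cuvette box with a thin white band and a 14 mm dark steel foot, 32 x 32 x 56 mm high in all, about 90 g, most of it in the foot (centre of mass 11 mm up, so it does not tip easily), origin at the centre of its underside, z up; None if absent
- cbox2: magenta cuvette box with a thin white band and a 14 mm dark steel foot, 32 x 32 x 56 mm high in all, about 90 g, most of it in the foot (centre of mass 11 mm up, so it does not tip easily), origin at the centre of its underside, z up; None if absent
- tipbox: yellow pipette-tip box with clear lid, 112 x 77 x 60 mm, bystander, origin at the centre of its underside
- vials: green rack holding eight purple-capped vials, 110 x 60 x 62 mm high, bystander, origin at the centre of its underside
Things that resemble listed ones, but are neither listed nor needed, are in the scene too. Leave any turquoise look-alike of the cbox1 alone.

How it is judged:
By the outcome, as a careful person would: the job done as asked, in the order asked, and still so for the second after the job is handed in, with the robot touching nothing.
Of bottle0, bottle1, bottle2, cbox0, cbox1, cbox2 only 3 to 5 are there at a start; the rules pass over those that are not, and their reading is None.
At some moment in a run one of bottle0, bottle1, bottle2, cbox0, cbox1, cbox2 may be knocked a few centimetres aside while the robot is not near it.
It also fails if it takes over 210 s, if anything falls off the work surface, if the arm or the gripper's body presses on something with over 40 N, if the wrist force passes 120 N, or if a joint passes its speed limit or range.

## Robot

A 6-joint arm with a two-finger parallel gripper is mounted at the origin on the work surface. World frame = base frame: x ahead of the robot, y to its left, z up, the work surface at z = 0. Lengths are in m, angles in rad, forces in N, time in s.
With the tool pointing down it reaches from about 0.375 to 0.975 m from the base axis. Payload 3.8 kg.
Tool frame: the origin (TCP) lies at the very end of the fingers, on their centre line; the grasp point (between the pads) lies 19 mm behind it (bot.grip_depth is the distance from the TCP to the grasp point, in m); z points along the fingers, y is the direction in which the jaws open and shut (so a half turn about z gives the same grasp; the last joint's range is limited). The gripper opens to 85 mm and grips with 20 to 120 N. Pads are 22 mm wide; open, the fingers measure 114 mm over their backs; the gripper's body (76 mm by 85 mm) begins 54 mm behind the grasp point. The pads swing forward as they close: fully open they stand 13 mm farther back than shut.
Start: joints at [1.259, 0.264, 1.604, -0, 1.274, -0.037], TCP at [0.183, 0.65, 0.231] pointing down, gripper open.
Joint ranges: [-2.63, 2.63], [-0.94, 2.18], [0.31, 2.57], [-1.31, 4.45], [0, 2.66], [-2.55, 2.55]. Speed limits (rad/s): [2.57, 2.57, 3.14, 3.14, 3.14, 3.14].

## Interface

Orientations are given as a rotation vector (axis times angle).
In Python, from workcell import bot, cams, job gives the robot as it stands.
- The arm moves only by the tool apply_moves, never from a script. Its argument "targets" is a list of rows, each an object of numbers: "dx", "dy", "dz": the shift along the tool's x, y, z in units of 30 mm (1.0 is 30 mm); "wx", "wy", "wz": the turn, a rotation vector about the tool's x, y, z in units of 6 degrees (1.0 is 6 degrees); "jaw": the opening, from 0 (shut) to 1 (fully open). In form: [{"dx": .., "dy": .., "dz": .., "wx": .., "wy": .., "wz": .., "jaw": ..}, ...]. A call has 1 to 5 rows; each row shifts and turns the commanded pose from where the row before left it, along the tool's axes as they then stand; what a row does not reach is not made up. A row lasts 1/10 s, in which the tool goes at most 50 mm and 8.59 degrees, less where a joint would pass 70% of its speed; a pose out of reach is approached as far as the arm can. A call is refused whole if a number of a shift passes 1 or a number of a turn 1, either way. A call with a gripper value outside its range is refused whole. The fingers move at their own pace and stop on an object; "newtons" is the grip in N (left out, the last holds). Time passes only in rows, so rows that do not move let the fingers close. It gives the time, the measured TCP pose, the force and the opening at its end, in the units of the state.
- bot.read_state(): the state, without advancing time (a new reading comes with each control period).
- cams.read_camera(name): name is "scene" or "top" or "wrist"; returns a dict with "color" (420x560x3 uint8, red, green, blue), "range_z" (420x560 float32, m along the optical axis (not along the pixel's ray), 0 where there is no reading), "fx", "fy", "cx", "cy" (pixels), "eye" and "rotation" of the camera in the world; the wrist camera has in their place "T_tool_cam" (4x4, takes a point from camera to tool coordinates, whose origin is the TCP and whose axes are the flange's). Camera axes: x right, y down, z forward; pixel columns grow to the right and rows downward; lengths in m; the calibration is good to about 2 mm. A picture is of the moment at which its call begins: read the wrist's pose just before it.
- job.finish_job(): hands the job in, once; it reports no verdict.
The state is a dict: "time": time; "q": joint angles; "joint_vel": joint speeds; "joint_torque": joint torques, N m; "tool_pos": TCP position; "tcp_rot": TCP orientation; "wrist_force": force on the tool from outside, world axes, zero at the start; "torque": the same for the moment, N m; "width": opening from 0.0 (shut) to 1.0 (fully open).
Only numpy, scipy, OpenCV 4.12 (cv2) and the standard library are available. Lean on these libraries where they do the work, as an engineer would, in place of code of your own. Each camera call takes 0.05 s, during which the arm holds its last target.

## Working session

There is one attempt and no reset: what is moved stays moved. The work goes in short steps, Python scripts to look and compute and a tool call to move; the robot and the scene stay as the last step left them, time stands still between calls to the robot, and variables do not carry over. Pictures are saved under pics/ and viewed, and the job is handed in when it is done.

Besides the shell and the picture viewer there is one more tool, called as a command line: name --argument value ..., lists and objects as JSON in quotes. apply_moves: Moves the arm, as the interface text tells. Its arguments: {"type":"object","properties":{"targets":{"type":"array"},"newtons":{"type":"number"}},"required":["targets"]}

```bash
ls; mkdir -p pics; cat > h.py <<'E'
import numpy as np, cv2
from scipy.spatial.transform import Rotation as R
from workcell import bot, cams, job
def snap(n,fn=None):
    s=bot.read_state(); c=cams.read_camera(n)
    if 'T_tool_cam' in c:
        T=np.eye(4); T[:3,:3]=R.from_rotvec(s['tcp_rot']).as_matrix(); T[:3,3]=s['tool_pos']
        T=T@c['T_tool_cam']; c['eye']=T[:3,3]; c['rotation']=T[:3,:3]
    if fn: cv2.imwrite('pics/'+fn,c['color'][:,:,::-1])
    return c
def cloud(c):
    z=c['range_z']; v,u=np.mgrid[:z.shape[0],:z.shape[1]]
    p=np.stack([(u-c['cx'])/c['fx']*z,(v-c['cy'])/c['fy']*z,z],-1)
    return p@np.array(c['rotation']).T+np.array(c['eye'])
E
python3 - <<'E'
from h import *
print(bot.read_state()); print(getattr(bot,'grip_depth',None))
for n in ['scene','top','wrist']:
    c=snap(n,n+'0.png'); print(n,c['eye'],c['rotation'],c['fx'])
E
```

```text
pics
{'time': 0.0, 'q': array([ 1.25906883e+00,  2.64757639e-01,  1.60538209e+00,  2.00133089e-05,
        1.27369078e+00, -3.68944955e-02]), 'joint_vel': array([ 0.00049004, -0.00050724, -0.00028452, -0.00090216,  0.00205844,
       -0.000415  ]), 'joint_torque': array([ 1.35926814e-03, -5.15121317e+01, -3.67312539e+01, -5.20009542e-05,
        1.32988935e-02,  3.23374650e-05]), 'tool_pos': array([0.18295291, 0.64897298, 0.22995463]), 'tcp_rot': array([-0.43030242, -3.11157123,  0.00345629]), 'wrist_force': array([-0.03785877, -0.02900248, -0.47863412]), 'torque': array([-0.00351087,  0.06801174, -0.03524109]), 'width': 1.0001979604725622}
0.0187
scene [ 1.1687262  -0.64365538  1.2125591 ] [-2.33546347 -0.98381371  0.32152356] 529.7645792173801
top [ 0.35730446 -0.09537742  1.35895776] [-2.08416191  2.13514332 -0.22250079] 454.47432345848114
wrist [0.1167075  0.6692812  0.37260778] [[ 0.27098822  0.92623799  0.26200873]
 [ 0.96258153 -0.2603381  -0.07523877]
 [-0.00147815  0.27259358 -0.96212814]] 298.1557251678161
```

```bash
python3 - <<'E'
s=open('h.py').read()
s=s.replace("    if fn:","    else: c['rotation']=R.from_rotvec(np.array(c['rotation'])).as_matrix() if np.size(c['rotation'])==3 else np.array(c['rotation'])\n    if fn:")
open('h.py','w').write(s)
E
python3 - <<'E'
import cv2
E
```

```text
(no output)
```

View pics/scene0.png

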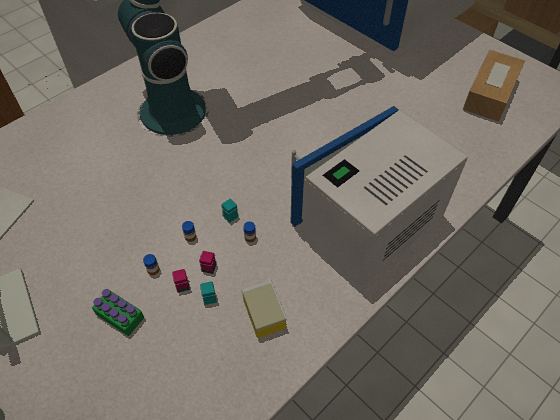

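View pics/top0.png

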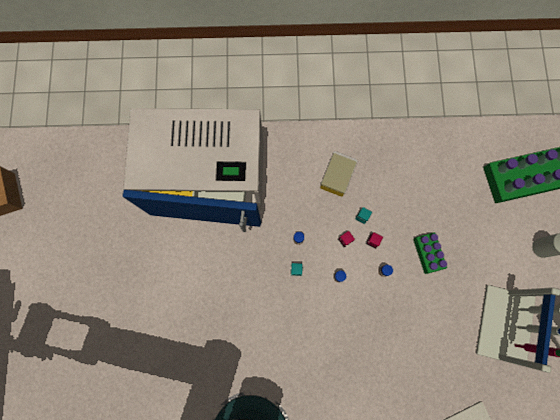

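View pics/wrist0.png

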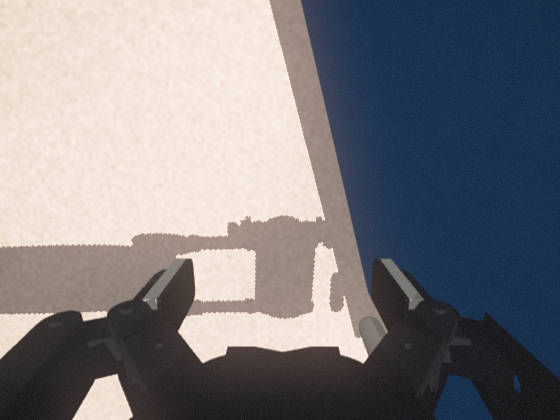

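```bash
python3 - <<'E'
from h import *
def blobs(c,P,m,name,mina=25):
    n,l,st,ce=cv2.connectedComponentsWithStats(m.astype(np.uint8))
    for i in range(1,n):
        if st[i,4]<mina: continue
        q=P[(l==i)&(c['range_z']>0)]
        print(name,ce[i].round(0),st[i,4],'med',np.median(q,0).round(4),'lo',np.percentile(q,3,axis=0).round(3),'hi',np.percentile(q,97,axis=0).round(3))
for cn in ['top','scene']:
    c=snap(cn); P=cloud(c); hsv=cv2.cvtColor(c['color'],cv2.COLOR_RGB2HSV)
    H,S,V=hsv[...,0],hsv[...,1],hsv[...,2]
    print(cn)
    blobs(c,P,(H>100)&(H<125)&(S>150)&(V>40),'blue')
    blobs(c,P,(H>160)&(H<176)&(S>130)&(V>60),'mag')
    blobs(c,P,(H>80)&(H<98)&(S>100)&(V>60),'turq')
    blobs(c,P,(H>20)&(H<34)&(S>110)&(V>60),'yel')
    w=(P[...,2]>.24)&(P[...,2]<.26)
    blobs(c,P,w,'z250',200)
c=snap('wrist');P=cloud(c)
for uv in [(450,100),(450,250),(330,100),(370,330),(500,30)]: print(uv,P[uv[1],uv[0]])
E
```

```text
top
blue [192. 207.] 2516 med [0.6109 0.1336 0.2109] lo [ 0.588 -0.03   0.036] hi [0.635 0.282 0.253]
blue [299. 237.] 89 med [ 0.543  -0.1531  0.0567] lo [ 0.53  -0.165  0.049] hi [ 0.557 -0.139  0.062]
blue [387. 270.] 94 med [ 0.442  -0.3996  0.0569] lo [ 0.43  -0.413  0.051] hi [ 0.456 -0.387  0.062]
blue [340. 276.] 94 med [ 0.4287 -0.2662  0.0559] lo [ 0.417 -0.28   0.049] hi [ 0.442 -0.252  0.061]
blue [548. 329.] 336 med [ 0.2787 -0.7383  0.223 ] lo [ 0.206 -0.762  0.219] hi [ 0.356 -0.718  0.227]
mag [347. 238.] 122 med [ 0.5367 -0.2912  0.0563] lo [ 0.522 -0.307  0.041] hi [ 0.553 -0.275  0.061]
mag [375. 239.] 124 med [ 0.5312 -0.3727  0.0559] lo [ 0.516 -0.39   0.03 ] hi [ 0.546 -0.358  0.061]
turq [364. 215.] 127 med [ 0.6049 -0.3458  0.0558] lo [ 0.589 -0.364  0.014] hi [ 0.622 -0.331  0.06 ]
turq [296. 269.] 123 med [ 0.4511 -0.1422  0.0556] lo [ 0.437 -0.156  0.044] hi [ 0.468 -0.129  0.061]
yel [331. 190.] 92 med [ 0.6872 -0.2566  0.0264] lo [ 0.673 -0.288  0.002] hi [ 0.699 -0.226  0.052]
yel [173. 192.] 159 med [0.6578 0.1805 0.1655] lo [0.633 0.13  0.161] hi [0.66
[... 966 characters left out ...]
0.1454  0.0552] lo [ 0.439 -0.161  0.046] hi [ 0.466 -0.132  0.059]
turq [207. 288.] 145 med [ 0.6082 -0.3491  0.0559] lo [ 0.592 -0.365  0.051] hi [ 0.625 -0.333  0.06 ]
yel [266. 326.] 286 med [ 0.7804 -0.307   0.0266] lo [ 0.691 -0.333  0.004] hi [ 0.798 -0.272  0.049]
z250 [168.  66.] 245 med [ 0.0901 -0.0343  0.2507] lo [ 0.056 -0.081  0.241] hi [0.101 0.025 0.259]
z250 [382. 168.] 11138 med [0.7484 0.1029 0.2498] lo [ 0.61  -0.045  0.245] hi [0.857 0.276 0.253]
(450, 100) [0.12267131 0.71643834 0.28442689]
(450, 250) [0.17454949 0.71596771 0.27341528]
(330, 100) [0.10644264 0.71646454 0.08861578]
(370, 330) [0.29051128 0.69476862 0.16503765]
(500, 30) [0.11069459 0.71665351 0.30543221]
```

```bash
python3 - <<'E'
from h import *
for cn in ['top','scene']:
    c=snap(cn); P=cloud(c); hsv=cv2.cvtColor(c['color'],cv2.COLOR_RGB2HSV)
    H,S=hsv[...,0],hsv[...,1]
    z=(abs(P[...,2]-.25)<.007)&(P[...,0]>.5)
    bl=(H>100)&(H<125)&(S>120)
    for nm,m in [('body',z&~bl),('door',z&bl)]:
        m=cv2.morphologyEx(m.astype(np.uint8),cv2.MORPH_OPEN,np.ones((2,2)))
        n,l,st,_=cv2.connectedComponentsWithStats(m); i=1+st[1:,4].argmax()
        q=P[l==i][:,:2].astype(np.float32); r=cv2.minAreaRect(q)
        print(cn,nm,len(q),r,cv2.boxPoints(r).round(3).tolist())
        vx=cv2.fitLine(q,cv2.DIST_HUBER,0,.01,.01).ravel(); print(vx, np.degrees(np.arctan2(-vx[0],vx[1])))
    cr=c['color'][90:240,100:290] if cn=='top' else c['color'][100:310,270:480]
    cv2.imwrite(f'pics/crop_{cn}.png',cv2.resize(cr,None,fx=2.8,fy=2.8,interpolation=cv2.INTER_CUBIC)[:,:,::-1])
E
```

```text
top body 10715 ((0.8088501691818237, 0.12388242036104202), (0.9366936683654785, 0.3612179458141327), 4.811934471130371) [[0.3269999921321869, 0.26499998569488525], [0.3569999933242798, -0.0949999988079071], [1.2910000085830688, -0.017000000923871994], [1.2599999904632568, 0.34299999475479126]]
[0.10732166 0.99422437 0.7450361  0.11827518] -6.160944
top door 982 ((0.5738959312438965, 0.04488511383533478), (0.47800275683403015, 0.19456376135349274), 55.07474899291992) [[0.3569999933242798, -0.0949999988079071], [0.5170000195503235, -0.2070000022649765], [0.7900000214576721, 0.1850000023841858], [0.6309999823570251, 0.296999990940094]]
[0.125985   0.9920322  0.61422145 0.13493612] -7.2376413
scene body 10065 ((0.8293832540512085, -0.10922443866729736), (0.31853818893432617, 1.2254035472869873), 17.842676162719727) [[0.49000000953674316, 0.42500001192092896], [0.8659999966621399, -0.7409999966621399], [1.1690000295639038, -0.6439999938011169], [0.7929999828338623, 0.5230000019073486]]
[ 0.1109087  -0.9938306   0.76151764  0.10492292] -173.6323
scene door 846 ((0.8146428465843201, -0.22358685731887817), (0.2104358673095703, 1.078446626663208), 29.086843490600586) [[0.460999995470047, 0.19599999487400055], [0.9850000143051147, -0.7459999918937683], [1.1690000295639038, -0.6439999938011169], [0.6439999938011169, 0.29899999499320984]]
[0.1324506  0.9911896  0.6163721  0.07936542] -7.611226
```

```bash
python3 - <<'E'
import cv2,numpy as np
a=cv2.imread('pics/crop_top.png');b=cv2.imread('pics/crop_scene.png');print(a.shape,b.shape)
a=cv2.resize(a,(400,316));b=cv2.resize(b,(400,400));o=np.zeros((400,800,3),np.uint8);o[:316,:400]=a;o[:,400:]=b
cv2.imwrite('pics/crops.png',o)
E
```

```text
(420, 532, 3) (588, 588, 3)
```

View pics/crops.png

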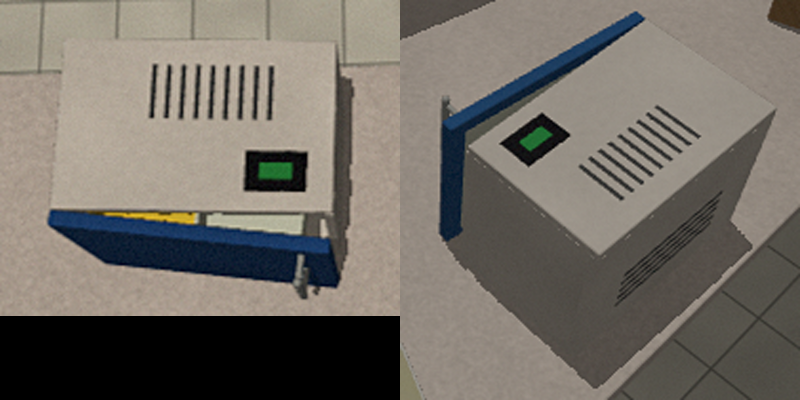

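```bash
python3 - <<'E'
from h import *
for cn in ['top','scene']:
    c=snap(cn); P=cloud(c); hsv=cv2.cvtColor(c['color'],cv2.COLOR_RGB2HSV)
    H,S=hsv[...,0],hsv[...,1]
    z=(abs(P[...,2]-.25)<.006)&(P[...,0]>.5)
    bl=(H>100)&(H<125)&(S>120)
    for nm,m in [('body',z&~bl),('door',z&bl)]:
        m2=cv2.morphologyEx(m.astype(np.uint8),cv2.MORPH_OPEN,np.ones((3,3)))
        n,l,st,_=cv2.connectedComponentsWithStats(m2); i=1+st[1:,4].argmax()
        # rays onto z=.25
        v,u=np.nonzero(l==i)
        d=np.stack([(u-c['cx'])/c['fx'],(v-c['cy'])/c['fy'],np.ones(len(u))],-1)@c['rotation'].T
        q=(c['eye']+d*((.25-c['eye'][2])/d[:,2])[:,None])[:,:2].astype(np.float32)
        r=cv2.minAreaRect(q)
        print(cn,nm,len(q),r,cv2.boxPoints(r).round(3).tolist())
        if nm=='door':
            f=cv2.fitLine(q,cv2.DIST_HUBER,0,.01,.01).ravel(); print(f, np.degrees(np.arctan2(f[0],f[1])))
            s=(q-f[2:])@f[:2]; print(f[2:]+s.min()*f[:2],f[2:]+s.max()*f[:2])
        else: print('approx yaw',r[2])
E
```

```text
top body 10589 ((0.7514837384223938, 0.12147732079029083), (0.3391190767288208, 0.22051189839839935), 87.8505630493164) [[0.6349999904632568, -0.04399999976158142], [0.8550000190734863, -0.052000001072883606], [0.8679999709129333, 0.28700000047683716], [0.6480000019073486, 0.29499998688697815]]
approx yaw 87.8505630493164
top door 952 ((0.6153743267059326, 0.12688708305358887), (0.3363848030567169, 0.019586222246289253), 82.47903442382812) [[0.5839999914169312, -0.039000000804662704], [0.6029999852180481, -0.04100000113248825], [0.6470000147819519, 0.2919999957084656], [0.628000020980835, 0.29499998688697815]]
[0.12942971 0.9915886  0.6154261  0.12764476] 7.436639
[ 0.5935585  -0.03988773] [0.6370971  0.29367083]
scene body 9929 ((0.7529881000518799, 0.11677074432373047), (0.34272143244743347, 0.2218298316001892), 87.93451690673828) [[0.6359999775886536, -0.05000000074505806], [0.8579999804496765, -0.057999998331069946], [0.8700000047683716, 0.2840000092983246], [0.6480000019073486, 0.2919999957084656]]
approx yaw 87.93451690673828
scene door 789 ((0.6190370321273804, 0.12391773611307144), (0.338241845369339, 0.022781049832701683), 82.47391510009766) [[0.5860000252723694, -0.041999999433755875], [0.6079999804496765, -0.04500000178813934], [0.6520000100135803, 0.28999999165534973], [0.6299999952316284, 0.2930000126361847]]
[0.1294127  0.9915908  0.6170195  0.11566273] 7.435656
[ 0.59622526 -0.04366755] [0.6399991  0.29173785]
```

```bash
cat >> h.py <<'E'
def tgtR(a): # tool down, tool y at angle a (deg)
    a=np.radians(a); y=np.array([np.cos(a),np.sin(a),0]); z=np.array([0,0,-1.]); return np.stack([np.cross(y,z),y,z],1)
def plan(wps,jaw=None,cur=None):
    """wps: list of (x,y,z,alpha_deg,nrows); prints tool-frame rows"""
    s=bot.read_state(); p=np.array(s['tool_pos']); Rm=R.from_rotvec(s['tcp_rot'])
    y=Rm.as_matrix()[:,1]
    print('t',round(s['time'],2),'at',p.round(4),'alpha',np.degrees(np.arctan2(y[1],y[0])).round(2),'F',np.round(s['wrist_force'],1),'w',round(s['width'],3))
    k=0
    for w in wps:
        P=np.array(w[:3]); R2=R.from_matrix(tgtR(w[3])); n=w[4]
        dr=(Rm.inv()*R2).as_rotvec()
        for i in range(n):
            pt=P if 0 else p+(P-p)/(n-i); rt=Rm*R.from_rotvec((Rm.inv()*R2).as_rotvec()/(n-i))
            d=Rm.inv().apply(pt-p)/.03; r=(Rm.inv()*rt).as_rotvec()/np.radians(6)
            d=d.round(2); r=r.round(2); r[abs(r)<.04]=0
            bad='  !!' if max(abs(d).max(),abs(r).max())>1 else ''
            print('%d {"dx":%g,"dy":%g,"dz":%g,"wx":%g,"wy":%g,"wz":%g}%s'%(k//5,*d,*r,bad)); k+=1
            p=p+Rm.apply(d*.03); Rm=Rm*R.from_rotvec(r*np.radians(6))
E
python3 - <<'E'
from h import *
for cn in ['top','scene']:
    c=snap(cn);P=cloud(c); hsv=cv2.cvtColor(c['color'],cv2.COLOR_RGB2HSV)
    m=(P[...,0]>.52)&(P[...,0]<.58)&(abs(P[...,1]+.0)<.04)&(P[...,2]>.12)&(P[...,2]<.245)&(hsv[...,1]<110)
    q=P[m]; print(cn,len(q)); 
    for z in np.arange(.13,.25,.015):
        k=q[abs(q[:,2]-z)<.0075]
        if len(k): print(z.round(3),len(k),np.median(k,0).round(4))
plan([(.36,.35,.29,82.6,14),(.5545,-.003,.29,82.6,14)])
E
```

```text
top 80
0.145 22 [ 0.5694 -0.0019  0.1458]
0.16 4 [ 0.5509 -0.0014  0.1588]
0.175 4 [ 0.5517 -0.0028  0.1771]
0.19 4 [0.5499 0.     0.1936]
0.205 4 [ 0.5511 -0.0024  0.2077]
0.22 6 [ 0.565  -0.0027  0.2214]
0.235 36 [ 0.5618 -0.001   0.2331]
scene 76
0.145 4 [ 0.5523 -0.0065  0.1434]
0.16 4 [ 0.5527 -0.0072  0.1604]
0.175 4 [ 0.5507 -0.0055  0.1729]
0.19 4 [ 0.5509 -0.0061  0.1901]
0.205 11 [ 0.556  -0.0043  0.2082]
0.22 12 [ 0.5559 -0.0036  0.2176]
0.235 37 [ 0.5589 -0.0043  0.2321]
t 0.6 at [0.1832 0.6497 0.2313] alpha 74.26 F [ 0.   0.5 -0.1] w 1.005
0 {"dx":-0.6,"dy":-0.57,"dz":-0.14,"wx":0,"wy":0,"wz":-0.1}
0 {"dx":-0.59,"dy":-0.58,"dz":-0.14,"wx":0,"wy":0,"wz":-0.1}
0 {"dx":-0.59,"dy":-0.59,"dz":-0.14,"wx":0,"wy":0,"wz":-0.1}
0 {"dx":-0.58,"dy":-0.59,"dz":-0.14,"wx":0,"wy":0,"wz":-0.1}
0 {"dx":-0.57,"dy":-0.6,"dz":-0.14,"wx":0,"wy":0,"wz":-0.1}
1 {"dx":-0.57,"dy":-0.6,"dz":-0.14,"wx":0,"wy":0,"wz":-0.1}
1 {"dx":-0.56,"dy":-0.61,"dz":-0.14,"wx":0,"wy":0,"wz":-0.1}
1 {"dx":-0.56,"dy":-0.61,"dz":-0.14,"wx":0,"wy":0,"wz":-0.1}
1 {"dx":-0.55,"dy":-0.62,"dz":-0.14,"wx":0,"wy":0,"wz":-
[... 366 characters left out ...]
 {"dx":-0.57,"dy":-0.77,"dz":0,"wx":0,"wy":0,"wz":0}
3 {"dx":-0.57,"dy":-0.77,"dz":0,"wx":0,"wy":0,"wz":0}
3 {"dx":-0.57,"dy":-0.77,"dz":0,"wx":0,"wy":0,"wz":0}
3 {"dx":-0.57,"dy":-0.78,"dz":0,"wx":0,"wy":0,"wz":0}
3 {"dx":-0.57,"dy":-0.77,"dz":0,"wx":0,"wy":0,"wz":0}
4 {"dx":-0.57,"dy":-0.78,"dz":0,"wx":0,"wy":0,"wz":0}
4 {"dx":-0.57,"dy":-0.77,"dz":0,"wx":0,"wy":0,"wz":0}
4 {"dx":-0.56,"dy":-0.78,"dz":0,"wx":0,"wy":0,"wz":0}
4 {"dx":-0.57,"dy":-0.77,"dz":0,"wx":0,"wy":0,"wz":0}
4 {"dx":-0.56,"dy":-0.78,"dz":0,"wx":0,"wy":0,"wz":0}
5 {"dx":-0.57,"dy":-0.77,"dz":0,"wx":0,"wy":0,"wz":0}
5 {"dx":-0.56,"dy":-0.78,"dz":0,"wx":0,"wy":0,"wz":0}
5 {"dx":-0.57,"dy":-0.77,"dz":0,"wx":0,"wy":0,"wz":0}
```

apply_moves --targets '[{"dx": -0.6,"dy": -0.6,"dz": -0.2,"wz": -0.3,"jaw": 0.6},{"dx": -0.6,"dy": -0.6,"dz": -0.2,"wz": -0.3,"jaw": 0.6},{"dx": -0.6,"dy": -0.6,"dz": -0.2,"wz": -0.3,"jaw": 0.6},{"dx": -0.6,"dy": -0.6,"dz": -0.2,"wz": -0.3,"jaw": 0.6},{"dx": -0.6,"dy": -0.6,"dz": -0.2,"wz": -0.2,"jaw": 0.6}]'

```text
invalid input at $.targets[0]: expected keys dx, dy, dz, wx, wy, wz, jaw
```

apply_moves --targets '[{"dx": -0.6,"dy": -0.8,"dz": -0.2},{"dx": -0.6,"dy": -0.8,"dz": -0.2},{"dx": -0.6,"dy": -0.8,"dz": -0.2},{"dx": -0.6,"dy": -0.8,"dz": -0.2},{"dx": -0.6,"dy": -0.8,"dz": -0.2}]'

```text
invalid input at $.targets[0]: expected keys dx, dy, dz, wx, wy, wz, jaw
```

apply_moves --targets '[{"dx": -0.6,"dy": -0.8},{"dx": -0.6,"dy": -0.8},{"dx": -0.6,"dy": -0.8},{"dx": -0.6,"dy": -0.8},{"dx": -0.6,"dy": -0.8}]'

```text
invalid input at $.targets[0]: expected keys dx, dy, dz, wx, wy, wz, jaw
```

apply_moves --targets '[{"dx": -0.6,"dy": -0.8},{"dx": -0.6,"dy": -0.8},{"dx": -0.6,"dy": -0.8},{"dx": -0.6,"dy": -0.8},{"dx": -0.6,"dy": -0.8}]'

```text
invalid input at $.targets[0]: expected keys dx, dy, dz, wx, wy, wz, jaw
```

```bash
python3 - <<'E'
from h import *
plan([(.5545,-.003,.29,82.6,5),(.5545,-.003,.2,82.6,5)])
E
```

```text
t 0.6 at [0.1832 0.6497 0.2313] alpha 74.26 F [ 0.   0.5 -0.1] w 1.005
0 {"dx":-3.56,"dy":-3.52,"dz":-0.39,"wx":0,"wy":0,"wz":-0.28}  !!
0 {"dx":-3.46,"dy":-3.62,"dz":-0.39,"wx":0,"wy":0,"wz":-0.28}  !!
0 {"dx":-3.35,"dy":-3.72,"dz":-0.39,"wx":0,"wy":0,"wz":-0.28}  !!
0 {"dx":-3.24,"dy":-3.81,"dz":-0.39,"wx":0,"wy":0,"wz":-0.28}  !!
0 {"dx":-3.13,"dy":-3.91,"dz":-0.4,"wx":0,"wy":0,"wz":-0.27}  !!
1 {"dx":-0,"dy":0,"dz":0.6,"wx":0,"wy":0,"wz":0}
1 {"dx":-0,"dy":0,"dz":0.6,"wx":0,"wy":0,"wz":0}
1 {"dx":-0,"dy":0,"dz":0.6,"wx":0,"wy":0,"wz":0}
1 {"dx":-0,"dy":0,"dz":0.6,"wx":0,"wy":0,"wz":0}
1 {"dx":-0,"dy":0,"dz":0.6,"wx":0,"wy":0,"wz":0}
```

apply_moves --targets '[{"dx": -0.6,"dy": -0.6,"dz": -0.2,"wx": 0,"wy": 0,"wz": -0.3,"jaw": 0.6},{"dx": -0.6,"dy": -0.6,"dz": -0.2,"wx": 0,"wy": 0,"wz": -0.3,"jaw": 0.6},{"dx": -0.6,"dy": -0.6,"dz": -0.2,"wx": 0,"wy": 0,"wz": -0.3,"jaw": 0.6},{"dx": -0.6,"dy": -0.6,"dz": -0.2,"wx": 0,"wy": 0,"wz": -0.3,"jaw": 0.6},{"dx": -0.6,"dy": -0.6,"dz": -0.2,"wx": 0,"wy": 0,"wz": -0.2,"jaw": 0.6}]'

```text
time: 1.1
tool_pos: [0.2525, 0.542, 0.2617]
tcp_rot: [0.199, 3.135, 0.0]
wrist_force: [0.8, 0.9, 0.2]
width: 0.598
```

apply_moves --targets '[{"dx": -0.6,"dy": -0.8,"dz": -0.2,"wx": 0,"wy": 0,"wz": 0,"jaw": 0.6},{"dx": -0.6,"dy": -0.8,"dz": -0.2,"wx": 0,"wy": 0,"wz": 0,"jaw": 0.6},{"dx": -0.6,"dy": -0.8,"dz": -0.2,"wx": 0,"wy": 0,"wz": 0,"jaw": 0.6},{"dx": -0.6,"dy": -0.8,"dz": -0.2,"wx": 0,"wy": 0,"wz": 0,"jaw": 0.6},{"dx": -0.6,"dy": -0.8,"dz": -0.2,"wx": 0,"wy": 0,"wz": 0,"jaw": 0.6}]'

```text
time: 1.6
tool_pos: [0.3265, 0.4113, 0.2918]
tcp_rot: [0.201, 3.135, 0.001]
wrist_force: [0.5, -0.1, -0.3]
width: 0.598
```

apply_moves --targets '[{"dx": -0.6,"dy": -0.8,"dz": 0,"wx": 0,"wy": 0,"wz": 0,"jaw": 0.6},{"dx": -0.6,"dy": -0.8,"dz": 0,"wx": 0,"wy": 0,"wz": 0,"jaw": 0.6},{"dx": -0.6,"dy": -0.8,"dz": 0,"wx": 0,"wy": 0,"wz": 0,"jaw": 0.6},{"dx": -0.6,"dy": -0.8,"dz": 0,"wx": 0,"wy": 0,"wz": 0,"jaw": 0.6},{"dx": -0.6,"dy": -0.8,"dz": 0,"wx": 0,"wy": 0,"wz": 0,"jaw": 0.6}]'

```text
time: 2.1
tool_pos: [0.4004, 0.2807, 0.2916]
tcp_rot: [0.201, 3.135, 0.001]
wrist_force: [-0.7, -0.4, 0.2]
width: 0.601
```

apply_moves --targets '[{"dx": -0.6,"dy": -0.8,"dz": 0,"wx": 0,"wy": 0,"wz": 0,"jaw": 0.6},{"dx": -0.6,"dy": -0.8,"dz": 0,"wx": 0,"wy": 0,"wz": 0,"jaw": 0.6},{"dx": -0.6,"dy": -0.8,"dz": 0,"wx": 0,"wy": 0,"wz": 0,"jaw": 0.6},{"dx": -0.6,"dy": -0.8,"dz": 0,"wx": 0,"wy": 0,"wz": 0,"jaw": 0.6},{"dx": -0.6,"dy": -0.8,"dz": 0,"wx": 0,"wy": 0,"wz": 0,"jaw": 0.6}]'

```text
time: 2.6
tool_pos: [0.4744, 0.1502, 0.2916]
tcp_rot: [0.201, 3.134, 0.0]
wrist_force: [0.4, 1.1, -0.3]
width: 0.599
```

```bash
python3 - <<'E'
from h import *
plan([(.5545,-.003,.29,82.6,5),(.5545,-.003,.2,82.6,5)])
E
```

```text
t 2.6 at [0.4744 0.1502 0.2916] alpha 82.65 F [ 0.4  1.1 -0.3] w 0.599
0 {"dx":-0.66,"dy":-0.94,"dz":0.01,"wx":0,"wy":0,"wz":0}
0 {"dx":-0.66,"dy":-0.95,"dz":0.01,"wx":0,"wy":0,"wz":0}
0 {"dx":-0.66,"dy":-0.94,"dz":0.01,"wx":0,"wy":0,"wz":0}
0 {"dx":-0.66,"dy":-0.95,"dz":0.01,"wx":0,"wy":0,"wz":0}
0 {"dx":-0.66,"dy":-0.94,"dz":0.01,"wx":0,"wy":0,"wz":0}
1 {"dx":0,"dy":-0,"dz":0.6,"wx":0,"wy":0,"wz":0}
1 {"dx":0,"dy":-0,"dz":0.6,"wx":0,"wy":0,"wz":0}
1 {"dx":0,"dy":-0,"dz":0.6,"wx":0,"wy":0,"wz":0}
1 {"dx":0,"dy":-0,"dz":0.6,"wx":0,"wy":0,"wz":0}
1 {"dx":0,"dy":-0,"dz":0.6,"wx":0,"wy":0,"wz":0}
```

Tracking is excellent with no lag. On to the handle.

apply_moves --targets '[{"dx": -0.66,"dy": -0.94,"dz": 0,"wx": 0,"wy": 0,"wz": 0,"jaw": 0.6},{"dx": -0.66,"dy": -0.95,"dz": 0,"wx": 0,"wy": 0,"wz": 0,"jaw": 0.6},{"dx": -0.66,"dy": -0.94,"dz": 0,"wx": 0,"wy": 0,"wz": 0,"jaw": 0.6},{"dx": -0.66,"dy": -0.95,"dz": 0,"wx": 0,"wy": 0,"wz": 0,"jaw": 0.6},{"dx": -0.66,"dy": -0.94,"dz": 0,"wx": 0,"wy": 0,"wz": 0,"jaw": 0.6}]'

```text
time: 3.1
tool_pos: [0.5545, -0.0032, 0.2916]
tcp_rot: [0.201, 3.134, 0.0]
wrist_force: [0.4, 0.9, -0.0]
width: 0.599
```

```bash
python3 - <<'E'
from h import *
c=snap('wrist','w1.png');P=cloud(c)
hsv=cv2.cvtColor(c['color'],cv2.COLOR_RGB2HSV)
m=(P[...,0]>.52)&(P[...,0]<.58)&(abs(P[...,1])<.03)&(P[...,2]>.22)&(P[...,2]<.24)
q=P[m];print(len(q),np.median(q,0),q.min(0),q.max(0))
plan([])
E
```

```text
514 [5.61485981e-01 3.10276225e-04 2.31116139e-01] [ 0.54783889 -0.00548125  0.22005211] [0.57980885 0.00695738 0.2399812 ]
t 3.15 at [ 0.5567 -0.0076  0.2914] alpha 82.53 F [ 2.7 -2.7  0.7] w 0.601
```

View pics/w1.png

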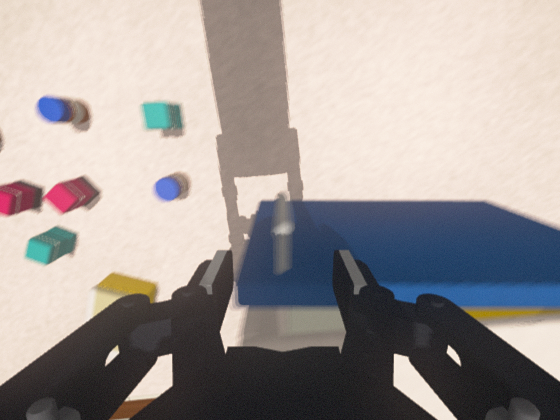

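```bash
python3 - <<'E'
from h import *
c=snap('wrist')
plan([(.555,-.0015,.29,82.6,1),(.555,-.0015,.2,82.6,4)])
E
```

```text
t 3.2 at [ 0.5554 -0.0052  0.2912] alpha 82.44 F [-0.8  0.7 -0.3] w 0.605
0 {"dx":0.03,"dy":0.12,"dz":0.04,"wx":0,"wy":0,"wz":0}
0 {"dx":0,"dy":0,"dz":0.75,"wx":0,"wy":0,"wz":0}
0 {"dx":0,"dy":0,"dz":0.75,"wx":0,"wy":0,"wz":0}
0 {"dx":0,"dy":0,"dz":0.75,"wx":0,"wy":0,"wz":0}
0 {"dx":0,"dy":0.01,"dz":0.75,"wx":0,"wy":0,"wz":0}
```

apply_moves --targets '[{"dx": 0,"dy": 0.08,"dz": 0,"wx": 0,"wy": 0,"wz": 0,"jaw": 0.6},{"dx": 0,"dy": 0,"dz": 0.75,"wx": 0,"wy": 0,"wz": 0,"jaw": 0.6},{"dx": 0,"dy": 0,"dz": 0.75,"wx": 0,"wy": 0,"wz": 0,"jaw": 0.6},{"dx": 0,"dy": 0,"dz": 0.75,"wx": 0,"wy": 0,"wz": 0,"jaw": 0.6},{"dx": 0,"dy": 0,"dz": 0.75,"wx": 0,"wy": 0,"wz": 0,"jaw": 0.6}]'

```text
time: 3.7
tool_pos: [0.5538, 0.0022, 0.2008]
tcp_rot: [0.199, 3.135, 0.001]
wrist_force: [0.2, -0.0, 0.8]
width: 0.598
```

apply_moves --targets '[{"dx": 0,"dy": 0,"dz": 0,"wx": 0,"wy": 0,"wz": 0,"jaw": 0.3},{"dx": 0,"dy": 0,"dz": 0,"wx": 0,"wy": 0,"wz": 0,"jaw": 0.1},{"dx": 0,"dy": 0,"dz": 0,"wx": 0,"wy": 0,"wz": 0,"jaw": 0},{"dx": 0,"dy": 0,"dz": 0,"wx": 0,"wy": 0,"wz": 0,"jaw": 0},{"dx": 0,"dy": 0,"dz": 0,"wx": 0,"wy": 0,"wz": 0,"jaw": 0}]' --newtons 40

```text
time: 4.2
tool_pos: [0.5549, 0.0, 0.2028]
tcp_rot: [0.201, 3.133, -0.001]
wrist_force: [-1.8, -4.0, 2.9]
width: 0.119
```

```bash
python3 - <<'E'
from h import *
plan([])
E
```

```text
t 4.2 at [0.5549 0.     0.2028] alpha 82.66 F [-1.8 -4.   2.9] w 0.119
```

```bash
cat >> h.py <<'E'
HX,HY=.6485,.2925
def arc(deg,H=(HX,HY)):
    s=bot.read_state(); Rm=R.from_rotvec(s['tcp_rot']); r=np.array(s['tool_pos'])-np.array([*H,0]); r[2]=0
    d=Rm.inv().apply(R.from_euler('z',deg,degrees=True).apply(r)-r)/.03
    print('t',s['time'],'p',s['tool_pos'].round(4),'r',np.hypot(r[0],r[1]).round(4),'ang',np.degrees(np.arctan2(r[1],r[0])).round(2),'rv',s['tcp_rot'].round(3),'F',s['wrist_force'].round(1),'T',s['torque'].round(2),'row',d.round(3),'wz',-deg/6)
E
python3 - <<'E'
from h import *
arc(-4); arc(-4.2)
E
```

```text
t 4.2 p [0.5549 0.     0.2028] r 0.3071 ang -107.75 rv [ 2.010e-01  3.133e+00 -1.000e-03] F [-1.8 -4.   2.9] T [-0.52  0.27  0.03] row [ 0.698  0.153 -0.002] wz 0.6666666666666666
t 4.2 p [0.5549 0.     0.2028] r 0.3071 ang -107.75 rv [ 2.010e-01  3.133e+00 -1.000e-03] F [-1.8 -4.   2.9] T [-0.52  0.27  0.03] row [ 0.732  0.162 -0.002] wz 0.7000000000000001
```

apply_moves --targets '[{"dx": 0.3,"dy": 0.065,"dz": 0,"wx": 0,"wy": 0,"wz": 0.28,"jaw": 0},{"dx": 0.52,"dy": 0.115,"dz": 0,"wx": 0,"wy": 0,"wz": 0.5,"jaw": 0},{"dx": 0.732,"dy": 0.162,"dz": 0,"wx": 0,"wy": 0,"wz": 0.7,"jaw": 0},{"dx": 0.732,"dy": 0.162,"dz": 0,"wx": 0,"wy": 0,"wz": 0.7,"jaw": 0},{"dx": 0.732,"dy": 0.162,"dz": 0,"wx": 0,"wy": 0,"wz": 0.7,"jaw": 0}]'

```text
time: 4.7
tool_pos: [0.4713, 0.0409, 0.2028]
tcp_rot: [0.675, 3.067, -0.003]
wrist_force: [-2.3, -5.1, 5.3]
width: 0.115
```

```bash
python3 - <<'E'
from h import *
arc(-4); arc(-4.2)
E
```

```text
t 4.7 p [0.4713 0.0409 0.2028] r 0.3077 ang -125.16 rv [ 6.750e-01  3.067e+00 -3.000e-03] F [-2.3 -5.1  5.3] T [-0.59  0.33 -0.03] row [ 0.699  0.153 -0.002] wz 0.6666666666666666
t 4.7 p [0.4713 0.0409 0.2028] r 0.3077 ang -125.16 rv [ 6.750e-01  3.067e+00 -3.000e-03] F [-2.3 -5.1  5.3] T [-0.59  0.33 -0.03] row [ 0.734  0.162 -0.002] wz 0.7000000000000001
```

Smooth, low force. Total turned ≈17.4°; continue.

apply_moves --targets '[{"dx": 0.732,"dy": 0.162,"dz": 0,"wx": 0,"wy": 0,"wz": 0.7,"jaw": 0},{"dx": 0.732,"dy": 0.162,"dz": 0,"wx": 0,"wy": 0,"wz": 0.7,"jaw": 0},{"dx": 0.732,"dy": 0.162,"dz": 0,"wx": 0,"wy": 0,"wz": 0.7,"jaw": 0},{"dx": 0.732,"dy": 0.162,"dz": 0,"wx": 0,"wy": 0,"wz": 0.7,"jaw": 0},{"dx": 0.732,"dy": 0.162,"dz": 0,"wx": 0,"wy": 0,"wz": 0.7,"jaw": 0}]'

```text
time: 5.2
tool_pos: [0.3917, 0.1213, 0.2028]
tcp_rot: [-1.223, -2.893, 0.003]
wrist_force: [-4.8, -3.7, 7.1]
width: 0.117
```

apply_moves --targets '[{"dx": 0.732,"dy": 0.162,"dz": 0,"wx": 0,"wy": 0,"wz": 0.7,"jaw": 0},{"dx": 0.732,"dy": 0.162,"dz": 0,"wx": 0,"wy": 0,"wz": 0.7,"jaw": 0},{"dx": 0.732,"dy": 0.162,"dz": 0,"wx": 0,"wy": 0,"wz": 0.7,"jaw": 0},{"dx": 0.732,"dy": 0.162,"dz": 0,"wx": 0,"wy": 0,"wz": 0.7,"jaw": 0},{"dx": 0.732,"dy": 0.162,"dz": 0,"wx": 0,"wy": 0,"wz": 0.7,"jaw": 0}]'

```text
time: 5.7
tool_pos: [0.3461, 0.225, 0.2028]
tcp_rot: [-1.728, -2.62, 0.003]
wrist_force: [-7.5, -3.4, 7.3]
width: 0.112
```

apply_moves --targets '[{"dx": 0.732,"dy": 0.162,"dz": 0,"wx": 0,"wy": 0,"wz": 0.7,"jaw": 0},{"dx": 0.732,"dy": 0.162,"dz": 0,"wx": 0,"wy": 0,"wz": 0.7,"jaw": 0},{"dx": 0.732,"dy": 0.162,"dz": 0,"wx": 0,"wy": 0,"wz": 0.7,"jaw": 0},{"dx": 0.732,"dy": 0.162,"dz": 0,"wx": 0,"wy": 0,"wz": 0.7,"jaw": 0},{"dx": 0.732,"dy": 0.162,"dz": 0,"wx": 0,"wy": 0,"wz": 0.7,"jaw": 0}]'

```text
time: 6.2
tool_pos: [0.3409, 0.3382, 0.2028]
tcp_rot: [-2.175, -2.26, 0.002]
wrist_force: [-8.0, -0.7, 7.4]
width: 0.113
```

```bash
python3 - <<'E'
from h import *
arc(-4); arc(-4.2)
E
```

```text
t 6.2 p [0.3409 0.3382 0.2028] r 0.3109 ang 171.56 rv [-2.175e+00 -2.260e+00  2.000e-03] F [-8.  -0.7  7.4] T [-0.04  1.13 -0.  ] row [0.706 0.158 0.001] wz 0.6666666666666666
t 6.2 p [0.3409 0.3382 0.2028] r 0.3109 ang 171.56 rv [-2.175e+00 -2.260e+00  2.000e-03] F [-8.  -0.7  7.4] T [-0.04  1.13 -0.  ] row [0.741 0.168 0.001] wz 0.7000000000000001
```

apply_moves --targets '[{"dx": 0.52,"dy": 0.1,"dz": 0,"wx": 0,"wy": 0,"wz": 0.5,"jaw": 0},{"dx": 0,"dy": 0,"dz": 0,"wx": 0,"wy": 0,"wz": 0,"jaw": 0.2},{"dx": 0,"dy": 0,"dz": 0,"wx": 0,"wy": 0,"wz": 0,"jaw": 0.4},{"dx": 0,"dy": 0,"dz": 0,"wx": 0,"wy": 0,"wz": 0,"jaw": 0.5},{"dx": 0,"dy": 0,"dz": 0,"wx": 0,"wy": 0,"wz": 0,"jaw": 0.5}]'

```text
time: 6.7
tool_pos: [0.3463, 0.3512, 0.2014]
tcp_rot: [-2.234, -2.209, -0.001]
wrist_force: [0.2, 0.1, 0.5]
width: 0.502
```

apply_moves --targets '[{"dx": 0,"dy": 0,"dz": -0.6,"wx": 0,"wy": 0,"wz": 0,"jaw": 0.5},{"dx": 0,"dy": 0,"dz": -1,"wx": 0,"wy": 0,"wz": 0,"jaw": 0.5},{"dx": 0,"dy": 0,"dz": -1,"wx": 0,"wy": 0,"wz": 0,"jaw": 0.5},{"dx": 0,"dy": 0,"dz": -1,"wx": 0,"wy": 0,"wz": 0,"jaw": 0.5},{"dx": 0,"dy": 0,"dz": -0.5,"wx": 0,"wy": 0,"wz": 0,"jaw": 0.5}]'

```text
time: 7.2
tool_pos: [0.3472, 0.352, 0.3275]
tcp_rot: [2.234, 2.208, 0.007]
wrist_force: [-0.0, 0.8, 1.0]
width: 0.496
```

```bash
python3 - <<'E'
from h import *
plan([])
c=snap('scene','s2.png'); c=snap('top','t2.png')
E
```

```text
t 7.2 at [0.3472 0.352  0.3275] alpha -0.67 F [-0.   0.8  1. ] w 0.496
```

View pics/s2.png

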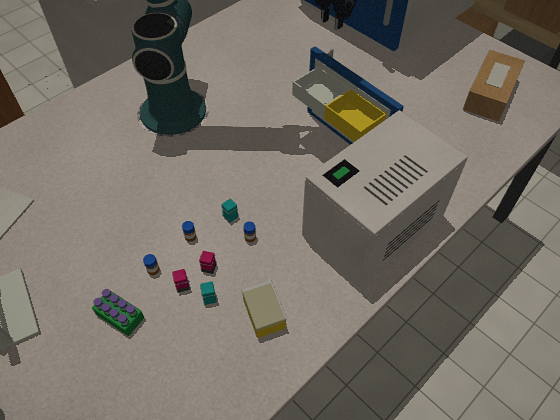

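View pics/t2.png

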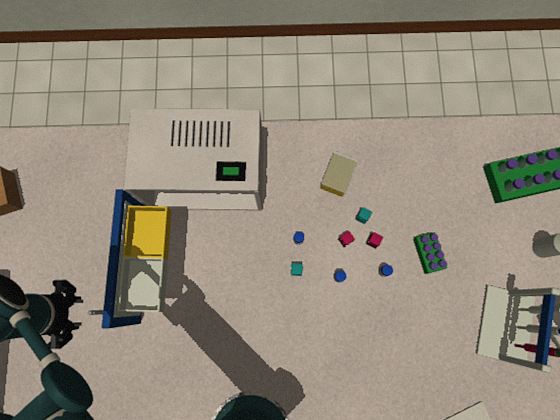

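```bash
cat >> h.py <<'E'
def rays(c,u,v,z):
    d=np.stack([(u-c['cx'])/c['fx'],(v-c['cy'])/c['fy'],np.ones(len(u))],-1)@c['rotation'].T
    return c['eye']+d*((z-c['eye'][2])/d[:,2])[:,None]
def objs():
    out={}
    for cn in ['top','scene']:
        c=snap(cn); P=cloud(c); hsv=cv2.cvtColor(c['color'],cv2.COLOR_RGB2HSV); H,S,V=hsv[...,0],hsv[...,1],hsv[...,2]
        for nm,m in [('bot',(H>100)&(H<128)&(S>130)&(V>40)),('mag',(H>160)&(H<178)&(S>110)&(V>50)),('turq',(H>80)&(H<98)&(S>90)&(V>50))]:
            m=m&(P[...,0]>.3)&(P[...,0]<.75)&(P[...,1]<.0)&(P[...,1]>-.55)&(P[...,2]>.0)&(P[...,2]<.075)
            top=m&(P[...,2]>.051)
            n,l,st,ce=cv2.connectedComponentsWithStats(top.astype(np.uint8))
            for i in range(1,n):
                if st[i,4]<15: continue
                v,u=np.nonzero(l==i); q=rays(c,u,v,.056)[:,:2].astype(np.float32); r=cv2.minAreaRect(q)
                print(cn,nm,ce[i].round(0),st[i,4],'ctr',np.round(r[0],4),'size',np.round(r[1],3),'ang',round(r[2],1))
def door():
    for cn in ['top','scene']:
        c=snap(cn); P=cloud(c); hsv=cv2.cvtColor(c['color'],cv2.COLOR_RGB2HSV); H,S=hsv[...,0],hsv[...,1]
        m=(abs(P[...,2]-.25)<.006)&(P[...,0]>.25)&(P[...,1]<.36)&(P[...,1]>-.1)&(H>100)&(H<125)&(S>110)
        n,l,st,_=cv2.connectedComponentsWithStats(m.astype(np.uint8)); i=1+st[1:,4].argmax()
        v,u=np.nonzero(l==i); q=rays(c,u,v,.25)[:,:2].astype(np.float32)
        r=cv2.minAreaRect(q); f=cv2.fitLine(q,cv2.DIST_HUBER,0,.01,.01).ravel()
        print(cn,'door',len(q),cv2.boxPoints(r).round(4).tolist(),'line',f.round(4),'ydeg',np.degrees(np.arctan2(f[1],f[0])).round(2))
E
python3 - <<'E'
from h import *
objs(); door()
for cn in ['top','scene']:
    c=snap(cn); P=cloud(c); hsv=cv2.cvtColor(c['color'],cv2.COLOR_RGB2HSV); H,S=hsv[...,0],hsv[...,1]
    reg=(P[...,0]>.28)&(P[...,0]<.66)&(P[...,1]>.12)&(P[...,1]<.33)
    for nm,m in [('yel',(H>18)&(H<35)&(S>120)),('wht',S<70)]:
        k=reg&m&(P[...,2]>.158)&(P[...,2]<.172); 
        if k.sum()<10: continue
        r=cv2.minAreaRect(P[k][:,:2].astype(np.float32)); print(cn,nm,'floor',k.sum(),r)
        k=reg&m&(P[...,2]>.2)&(P[...,2]<.216)
        r=cv2.minAreaRect(P[k][:,:2].astype(np.float32)); print(cn,nm,'rim',k.sum(),r)
E
```

```text
top bot [298. 236.] 82 ctr [ 0.5442 -0.1521] size [0.026 0.026] ang 88.2
top bot [387. 270.] 91 ctr [ 0.4421 -0.4005] size [0.028 0.029] ang 85.9
top bot [340. 276.] 92 ctr [ 0.4299 -0.2662] size [0.029 0.025] ang 88.6
top mag [347. 237.] 115 ctr [ 0.5379 -0.2913] size [0.03  0.032] ang 32.0
top mag [375. 239.] 113 ctr [ 0.5326 -0.3735] size [0.032 0.032] ang 61.4
top turq [364. 214.] 110 ctr [ 0.6069 -0.346 ] size [0.031 0.032] ang 60.6
top turq [296. 268.] 113 ctr [ 0.4527 -0.142 ] size [0.028 0.031] ang 88.1
scene bot [187. 226.] 96 ctr [ 0.4299 -0.2694] size [0.029 0.031] ang 89.0
scene bot [249. 226.] 94 ctr [ 0.5466 -0.1553] size [0.026 0.032] ang 47.5
scene bot [149. 259.] 109 ctr [ 0.4431 -0.4016] size [0.031 0.029] ang 45.7
scene mag [206. 257.] 135 ctr [ 0.5389 -0.2945] size [0.032 0.033] ang 33.9
scene mag [179. 276.] 139 ctr [ 0.5337 -0.3767] size [0.031 0.033] ang 62.2
scene turq [229. 205.] 112 ctr [ 0.455  -0.1467] size [0.031 0.034] ang 86.2
scene turq [207. 288.] 145 ctr [ 0.6092 -0.3498] size [0.031 0.035] ang 59.2
top door 1038 [[0.31119999289512634, 0.309199988842
[... 704 characters left out ...]
20170617103577), (0.10809129476547241, 0.35031601786613464), 86.86772918701172)
top wht rim 535 ((0.48160892724990845, 0.2541745603084564), (0.11010493338108063, 0.3471969664096832), 88.06709289550781)
scene yel floor 659 ((0.5372519493103027, 0.244693785905838), (0.1053047925233841, 0.11960296332836151), 88.44955444335938)
scene yel rim 495 ((0.5456161499023438, 0.2451837658882141), (0.10848592966794968, 0.13763435184955597), 86.65592956542969)
scene wht floor 577 ((0.4096885323524475, 0.24963700771331787), (0.10934056341648102, 0.13196364045143127), 88.74916076660156)
scene wht rim 519 ((0.46258121728897095, 0.24962347745895386), (0.11341975629329681, 0.3132495880126953), 86.6722412109375)
```

```bash
python3 - <<'E'
from h import *
plan([(.545,-.154,.30,-92.65,18),(.545,-.154,.1,-92.65,7)])
E
```

```text
t 7.6 at [0.3455 0.351  0.3222] alpha -0.62 F [0.3 0.8 0.6] w 0.5
0 {"dx":-0.93,"dy":0.38,"dz":0.04,"wx":0,"wy":0,"wz":0.85}
0 {"dx":-0.89,"dy":0.46,"dz":0.04,"wx":0,"wy":0,"wz":0.85}
0 {"dx":-0.85,"dy":0.54,"dz":0.04,"wx":0,"wy":0,"wz":0.85}
0 {"dx":-0.8,"dy":0.61,"dz":0.04,"wx":0,"wy":0,"wz":0.85}
0 {"dx":-0.74,"dy":0.68,"dz":0.04,"wx":0,"wy":0,"wz":0.85}
1 {"dx":-0.68,"dy":0.74,"dz":0.04,"wx":0,"wy":0,"wz":0.85}
1 {"dx":-0.61,"dy":0.8,"dz":0.04,"wx":0,"wy":0,"wz":0.85}
1 {"dx":-0.53,"dy":0.85,"dz":0.04,"wx":0,"wy":0,"wz":0.85}
1 {"dx":-0.46,"dy":0.9,"dz":0.04,"wx":0,"wy":0,"wz":0.85}
1 {"dx":-0.37,"dy":0.93,"dz":0.04,"wx":0,"wy":0,"wz":0.85}
2 {"dx":-0.29,"dy":0.96,"dz":0.05,"wx":0,"wy":0,"wz":0.85}
2 {"dx":-0.2,"dy":0.99,"dz":0.04,"wx":0,"wy":0,"wz":0.86}
2 {"dx":-0.12,"dy":1,"dz":0.05,"wx":0,"wy":0,"wz":0.85}
2 {"dx":-0.03,"dy":1.01,"dz":0.04,"wx":0,"wy":0,"wz":0.86}  !!
2 {"dx":0.07,"dy":1,"dz":0.05,"wx":0,"wy":0,"wz":0.85}
3 {"dx":0.15,"dy":0.99,"dz":0.04,"wx":0,"wy":0,"wz":0.86}
3 {"dx":0.25,"dy":0.98,"dz":0.05,"wx":0,"wy":0,"wz":0.85}
3 {"dx":0.33,"dy":0.95,"dz":0.04,"wx":0,"wy":0,"wz":0.86}
3 {"dx":0,"dy":-0,"dz":0.95,"wx":0,"wy":0,"wz":0}
3 {"dx":0,"dy":-0,"dz":0.95,"wx":0,"wy":0,"wz":0}
4 {"dx":0,"dy":-0,"dz":0.95,"wx":0,"wy":0,"wz":0}
4 {"dx":0,"dy":-0,"dz":0.95,"wx":0,"wy":0,"wz":0}
4 {"dx":0,"dy":-0.01,"dz":0.96,"wx":0,"wy":0,"wz":0}
4 {"dx":0.01,"dy":-0,"dz":0.95,"wx":0,"wy":0,"wz":0}
4 {"dx":0,"dy":-0.01,"dz":0.96,"wx":0,"wy":0,"wz":0}
```

apply_moves --targets '[{"dx": -0.93,"dy": 0.38,"dz": 0,"wx": 0,"wy": 0,"wz": 0.85,"jaw": 0.65},{"dx": -0.89,"dy": 0.46,"dz": 0,"wx": 0,"wy": 0,"wz": 0.85,"jaw": 0.65},{"dx": -0.85,"dy": 0.54,"dz": 0,"wx": 0,"wy": 0,"wz": 0.85,"jaw": 0.65},{"dx": -0.8,"dy": 0.61,"dz": 0,"wx": 0,"wy": 0,"wz": 0.85,"jaw": 0.65},{"dx": -0.74,"dy": 0.68,"dz": 0,"wx": 0,"wy": 0,"wz": 0.85,"jaw": 0.65}]'

```text
time: 8.1
tool_pos: [0.4013, 0.2102, 0.323]
tcp_rot: [-2.669, -1.657, 0.003]
wrist_force: [1.0, -0.4, -0.7]
width: 0.653
```

apply_moves --targets '[{"dx": -0.68,"dy": 0.74,"dz": 0,"wx": 0,"wy": 0,"wz": 0.85,"jaw": 0.65},{"dx": -0.61,"dy": 0.8,"dz": 0,"wx": 0,"wy": 0,"wz": 0.85,"jaw": 0.65},{"dx": -0.53,"dy": 0.85,"dz": 0,"wx": 0,"wy": 0,"wz": 0.85,"jaw": 0.65},{"dx": -0.46,"dy": 0.9,"dz": 0,"wx": 0,"wy": 0,"wz": 0.85,"jaw": 0.65},{"dx": -0.37,"dy": 0.93,"dz": 0,"wx": 0,"wy": 0,"wz": 0.85,"jaw": 0.65}]'

```text
time: 8.6
tool_pos: [0.4567, 0.0701, 0.3231]
tcp_rot: [-2.969, -1.027, 0.003]
wrist_force: [1.5, 0.2, -0.4]
width: 0.649
```

apply_moves --targets '[{"dx": -0.29,"dy": 0.96,"dz": 0,"wx": 0,"wy": 0,"wz": 0.85,"jaw": 0.65},{"dx": -0.2,"dy": 0.99,"dz": 0,"wx": 0,"wy": 0,"wz": 0.86,"jaw": 0.65},{"dx": -0.12,"dy": 1,"dz": 0,"wx": 0,"wy": 0,"wz": 0.85,"jaw": 0.65},{"dx": -0.03,"dy": 1,"dz": 0,"wx": 0,"wy": 0,"wz": 0.86,"jaw": 0.65},{"dx": 0.07,"dy": 1,"dz": 0,"wx": 0,"wy": 0,"wz": 0.85,"jaw": 0.65}]'

```text
time: 9.1
tool_pos: [0.5121, -0.0699, 0.3229]
tcp_rot: [-3.122, -0.343, 0.003]
wrist_force: [-0.3, 0.5, -0.3]
width: 0.652
```

apply_moves --targets '[{"dx": 0.15,"dy": 0.99,"dz": 0.5,"wx": 0,"wy": 0,"wz": 0.86,"jaw": 0.65},{"dx": 0.25,"dy": 0.98,"dz": 0.9,"wx": 0,"wy": 0,"wz": 0.85,"jaw": 0.65},{"dx": 0.33,"dy": 0.95,"dz": 0.9,"wx": 0,"wy": 0,"wz": 0.86,"jaw": 0.65},{"dx": 0,"dy": 0,"dz": 0.95,"wx": 0,"wy": 0,"wz": 0,"jaw": 0.65},{"dx": 0,"dy": 0,"dz": 0.5,"wx": 0,"wy": 0,"wz": 0,"jaw": 0.65}]'

```text
time: 9.6
tool_pos: [0.5436, -0.1531, 0.2073]
tcp_rot: [-3.139, 0.075, 0.01]
wrist_force: [-0.1, 0.1, -0.7]
width: 0.649
```

```bash
python3 - <<'E'
from h import *
objs()
c=snap('wrist','w2.png')
plan([(.545,-.154,.1,-92.65,3),(.545,-.154,.024,-92.65,4)])
E
```

```text
top bot [298. 237.] 66 ctr [ 0.5427 -0.1521] size [0.026 0.023] ang 88.2
top bot [387. 270.] 91 ctr [ 0.4422 -0.4005] size [0.028 0.028] ang 85.9
top bot [340. 276.] 91 ctr [ 0.4285 -0.2661] size [0.029 0.028] ang 88.6
top mag [347. 237.] 113 ctr [ 0.5379 -0.2913] size [0.03  0.032] ang 32.0
top mag [375. 239.] 111 ctr [ 0.532  -0.3732] size [0.032 0.03 ] ang 61.3
top turq [364. 214.] 109 ctr [ 0.6072 -0.3463] size [0.031 0.03 ] ang 57.7
top turq [297. 266.] 53 ctr [ 0.4609 -0.144 ] size [0.031 0.016] ang 70.3
scene bot [188. 226.] 96 ctr [ 0.4306 -0.2688] size [0.028 0.033] ang 66.9
scene bot [249. 227.] 94 ctr [ 0.5466 -0.1553] size [0.026 0.032] ang 47.5
scene bot [149. 259.] 108 ctr [ 0.4439 -0.4018] size [0.032 0.028] ang 1.3
scene mag [206. 257.] 138 ctr [ 0.539  -0.2946] size [0.031 0.034] ang 30.8
scene mag [179. 276.] 143 ctr [ 0.5345 -0.3773] size [0.031 0.035] ang 62.2
scene turq [229. 205.] 105 ctr [ 0.4543 -0.1467] size [0.031 0.032] ang 86.2
scene turq [207. 288.] 152 ctr [ 0.6088 -0.3495] size [0.031 0.034] ang 59.2
t 9.75 at [ 0.5446 -0.1522  0.2102] alpha -92.63 F [0.4 0.4 0.4] w 0.655
0 {"dx":0.01,"dy":0.02,"dz":1.22,"wx":0,"wy":0,"wz":0}  !!
0 {"dx":0.01,"dy":0.02,"dz":1.23,"wx":0,"wy":0,"wz":0}  !!
0 {"dx":0.01,"dy":0.02,"dz":1.22,"wx":0,"wy":0,"wz":0}  !!
0 {"dx":0,"dy":0,"dz":0.63,"wx":0,"wy":0,"wz":0}
0 {"dx":0,"dy":0,"dz":0.64,"wx":0,"wy":0,"wz":0}
1 {"dx":0,"dy":0,"dz":0.63,"wx":0,"wy":0,"wz":0}
1 {"dx":0.01,"dy":0,"dz":0.64,"wx":0,"wy":0,"wz":0}
```

View pics/w2.png

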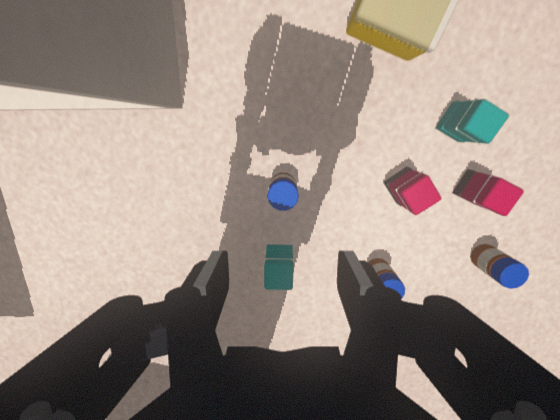

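```bash
python3 - <<'E'
import cv2
a=cv2.imread('pics/s2.png')[195:305,135:265]; cv2.imwrite('pics/objs.png',cv2.resize(a,None,fx=5,fy=5,interpolation=cv2.INTER_CUBIC))
E
```

```text
(no output)
```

View pics/objs.png

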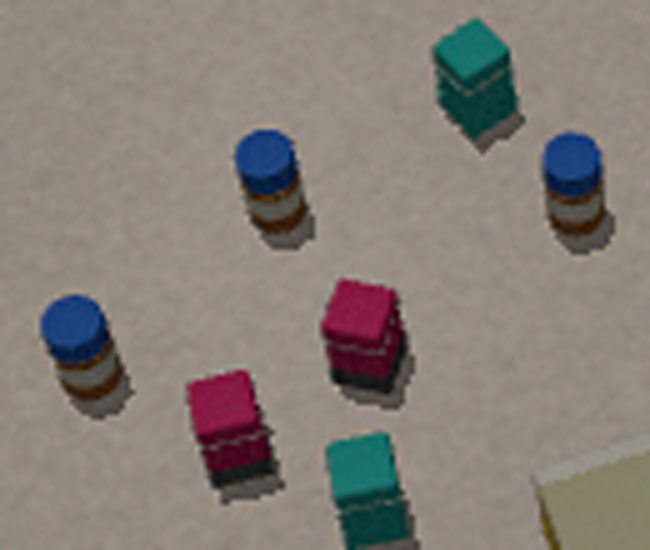

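apply_moves --targets '[{"dx": 0,"dy": 0.03,"dz": 0.95,"wx": 0,"wy": 0,"wz": 0,"jaw": 0.65},{"dx": 0,"dy": 0,"dz": 0.95,"wx": 0,"wy": 0,"wz": 0,"jaw": 0.65},{"dx": 0,"dy": 0,"dz": 0.95,"wx": 0,"wy": 0,"wz": 0,"jaw": 0.65},{"dx": 0,"dy": 0,"dz": 0.95,"wx": 0,"wy": 0,"wz": 0,"jaw": 0.65},{"dx": 0,"dy": 0,"dz": 0.95,"wx": 0,"wy": 0,"wz": 0,"jaw": 0.65}]'

```text
time: 10.25
tool_pos: [0.5477, -0.1537, 0.0709]
tcp_rot: [3.14, -0.071, 0.007]
wrist_force: [0.0, 0.5, 1.2]
width: 0.654
```

apply_moves --targets '[{"dx": 0,"dy": 0,"dz": 0.8,"wx": 0,"wy": 0,"wz": 0,"jaw": 0.65},{"dx": 0,"dy": 0,"dz": 0.55,"wx": 0,"wy": 0,"wz": 0,"jaw": 0.65},{"dx": 0,"dy": 0,"dz": 0,"wx": 0,"wy": 0,"wz": 0,"jaw": 0.4},{"dx": 0,"dy": 0,"dz": 0,"wx": 0,"wy": 0,"wz": 0,"jaw": 0.25},{"dx": 0,"dy": 0,"dz": 0,"wx": 0,"wy": 0,"wz": 0,"jaw": 0.25}]' --newtons 30

```text
time: 10.75
tool_pos: [0.5475, -0.1542, 0.0309]
tcp_rot: [3.14, -0.072, 0.006]
wrist_force: [-0.8, 0.0, -0.6]
width: 0.355
```

```bash
python3 - <<'E'
from h import *
plan([(.545,-.15,.27,-92.65,9),(.584,.243,.275,-92.65,14)])
E
```

```text
t 10.75 at [ 0.5475 -0.1542  0.0309] alpha -92.63 F [-0.8  0.  -0.6] w 0.355
0 {"dx":-0.01,"dy":-0.01,"dz":-0.89,"wx":0,"wy":0,"wz":0}
0 {"dx":-0.01,"dy":-0.01,"dz":-0.88,"wx":0,"wy":0,"wz":0}
0 {"dx":-0.01,"dy":-0.02,"dz":-0.89,"wx":0,"wy":0,"wz":0}
0 {"dx":-0.01,"dy":-0.01,"dz":-0.88,"wx":0,"wy":0,"wz":0}
0 {"dx":-0,"dy":-0.02,"dz":-0.89,"wx":0,"wy":0,"wz":0}
1 {"dx":-0.01,"dy":-0.01,"dz":-0.88,"wx":0,"wy":0,"wz":0}
1 {"dx":-0,"dy":-0.02,"dz":-0.89,"wx":0,"wy":0,"wz":0}
1 {"dx":-0.01,"dy":-0.01,"dz":-0.88,"wx":0,"wy":0,"wz":0}
1 {"dx":-0,"dy":-0.02,"dz":-0.89,"wx":0,"wy":0,"wz":0}
1 {"dx":0.05,"dy":-0.94,"dz":-0.01,"wx":0,"wy":0,"wz":0}
2 {"dx":0.05,"dy":-0.94,"dz":-0.01,"wx":0,"wy":0,"wz":0}
2 {"dx":0.05,"dy":-0.94,"dz":-0.01,"wx":0,"wy":0,"wz":0}
2 {"dx":0.05,"dy":-0.94,"dz":-0.01,"wx":0,"wy":0,"wz":0}
2 {"dx":0.05,"dy":-0.94,"dz":-0.01,"wx":0,"wy":0,"wz":0}
2 {"dx":0.05,"dy":-0.94,"dz":-0.01,"wx":0,"wy":0,"wz":0}
3 {"dx":0.05,"dy":-0.94,"dz":-0.01,"wx":0,"wy":0,"wz":0}
3 {"dx":0.05,"dy":-0.94,"dz":-0.02,"wx":0,"wy":0,"wz":0}
3 {"dx":0.05,"dy":-0.94,"dz":-0.01,"wx":0,"wy":0,"wz":0}
3 {"dx":0.05,"dy":-0.94,"dz":-0.02,"wx":0,"wy":0,"wz":0}
3 {"dx":0.05,"dy":-0.94,"dz":-0.01,"wx":0,"wy":0,"wz":0}
4 {"dx":0.05,"dy":-0.93,"dz":-0.02,"wx":0,"wy":0,"wz":0}
4 {"dx":0.05,"dy":-0.94,"dz":-0.01,"wx":0,"wy":0,"wz":0}
4 {"dx":0.05,"dy":-0.93,"dz":-0.02,"wx":0,"wy":0,"wz":0}
```

apply_moves --targets '[{"dx": 0,"dy": 0,"dz": -0.4,"wx": 0,"wy": 0,"wz": 0,"jaw": 0.25},{"dx": 0,"dy": 0,"dz": -0.8,"wx": 0,"wy": 0,"wz": 0,"jaw": 0.25},{"dx": 0,"dy": 0,"dz": -1,"wx": 0,"wy": 0,"wz": 0,"jaw": 0.25},{"dx": 0,"dy": -0.3,"dz": -1,"wx": 0,"wy": 0,"wz": 0,"jaw": 0.25},{"dx": 0,"dy": -0.6,"dz": -1,"wx": 0,"wy": 0,"wz": 0,"jaw": 0.25}]'

```text
time: 11.25
tool_pos: [0.5475, -0.1277, 0.1581]
tcp_rot: [3.14, -0.076, 0.004]
wrist_force: [0.4, -0.6, -0.8]
width: 0.358
```

apply_moves --targets '[{"dx": 0,"dy": -0.8,"dz": -1,"wx": 0,"wy": 0,"wz": 0,"jaw": 0.25},{"dx": 0,"dy": -0.9,"dz": -1,"wx": 0,"wy": 0,"wz": 0,"jaw": 0.25},{"dx": 0,"dy": -0.94,"dz": -1,"wx": 0,"wy": 0,"wz": 0,"jaw": 0.25},{"dx": 0,"dy": -0.94,"dz": -0.8,"wx": 0,"wy": 0,"wz": 0,"jaw": 0.25},{"dx": 0.05,"dy": -0.94,"dz": -0.2,"wx": 0,"wy": 0,"wz": 0,"jaw": 0.25}]'

```text
time: 11.75
tool_pos: [0.5566, 0.0094, 0.2814]
tcp_rot: [3.141, -0.073, 0.015]
wrist_force: [-0.0, 0.0, -0.5]
width: 0.364
```

```bash
python3 - <<'E'
from h import *
plan([(.584,.243,.275,-92.65,9)])
E
```

```text
t 11.75 at [0.5566 0.0094 0.2814] alpha -92.68 F [-0.   0.  -0.5] w 0.364
0 {"dx":0.06,"dy":-0.87,"dz":0.02,"wx":0,"wy":0,"wz":0}
0 {"dx":0.06,"dy":-0.87,"dz":0.02,"wx":0,"wy":0,"wz":0}
0 {"dx":0.06,"dy":-0.87,"dz":0.03,"wx":0,"wy":0,"wz":0}
0 {"dx":0.06,"dy":-0.87,"dz":0.02,"wx":0,"wy":0,"wz":0}
0 {"dx":0.06,"dy":-0.87,"dz":0.03,"wx":0,"wy":0,"wz":0}
1 {"dx":0.06,"dy":-0.87,"dz":0.02,"wx":0,"wy":0,"wz":0}
1 {"dx":0.06,"dy":-0.87,"dz":0.03,"wx":0,"wy":0,"wz":0}
1 {"dx":0.06,"dy":-0.86,"dz":0.02,"wx":0,"wy":-0.04,"wz":0}
1 {"dx":0.07,"dy":-0.87,"dz":0.03,"wx":0,"wy":-0.05,"wz":0}
```

apply_moves --targets '[{"dx": 0.06,"dy": -0.87,"dz": 0,"wx": 0,"wy": 0,"wz": 0,"jaw": 0.25},{"dx": 0.06,"dy": -0.87,"dz": 0,"wx": 0,"wy": 0,"wz": 0,"jaw": 0.25},{"dx": 0.06,"dy": -0.87,"dz": 0,"wx": 0,"wy": 0,"wz": 0,"jaw": 0.25},{"dx": 0.06,"dy": -0.87,"dz": 0,"wx": 0,"wy": 0,"wz": 0,"jaw": 0.25},{"dx": 0.06,"dy": -0.87,"dz": 0,"wx": 0,"wy": 0,"wz": 0,"jaw": 0.25}]'

```text
time: 12.25
tool_pos: [0.5699, 0.1395, 0.277]
tcp_rot: [-3.14, 0.073, -0.004]
wrist_force: [1.0, -0.2, -1.0]
width: 0.362
```

apply_moves --targets '[{"dx": 0.06,"dy": -0.87,"dz": 0,"wx": 0,"wy": 0,"wz": 0,"jaw": 0.25},{"dx": 0.06,"dy": -0.87,"dz": 0,"wx": 0,"wy": 0,"wz": 0,"jaw": 0.25},{"dx": 0.06,"dy": -0.7,"dz": 0,"wx": 0,"wy": 0,"wz": 0,"jaw": 0.25},{"dx": 0.06,"dy": -0.5,"dz": 0,"wx": 0,"wy": 0,"wz": 0,"jaw": 0.25},{"dx": 0,"dy": -0.3,"dz": 0,"wx": 0,"wy": 0,"wz": 0,"jaw": 0.25}]'

```text
time: 12.75
tool_pos: [0.5817, 0.2363, 0.2761]
tcp_rot: [-3.14, 0.072, -0.003]
wrist_force: [0.5, -0.3, -1.2]
width: 0.361
```

```bash
python3 - <<'E'
from h import *
c=snap('wrist','w3.png');snap('scene','s3.png')
plan([(.584,.2437,.275,-92.65,1),(.584,.2437,.196,-92.65,4)])
E
```

```text
t 12.85 at [0.5815 0.2359 0.2755] alpha -92.6 F [ 0.1 -0.1 -1.4] w 0.357
0 {"dx":0.07,"dy":-0.26,"dz":0.02,"wx":0,"wy":0,"wz":0}
0 {"dx":0,"dy":-0,"dz":0.66,"wx":0,"wy":0,"wz":0}
0 {"dx":0,"dy":-0,"dz":0.66,"wx":0,"wy":0,"wz":0}
0 {"dx":0,"dy":-0,"dz":0.65,"wx":0,"wy":0,"wz":0}
0 {"dx":0,"dy":-0,"dz":0.66,"wx":0,"wy":0,"wz":0}
```

View pics/w3.png

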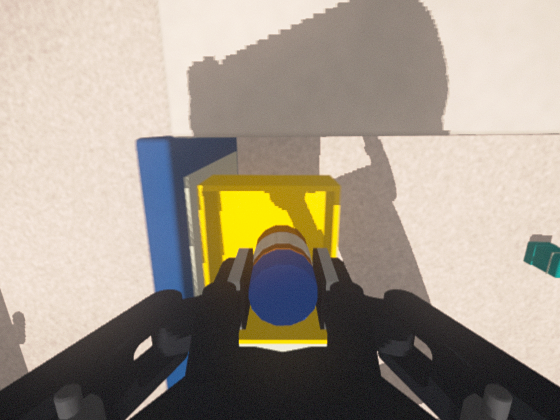

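View pics/s3.png

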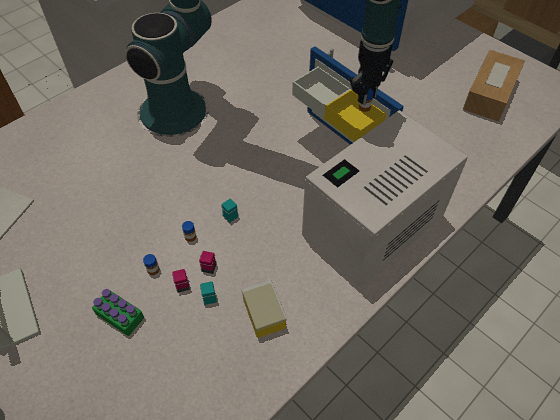

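apply_moves --targets '[{"dx": 0.07,"dy": -0.25,"dz": 0,"wx": 0,"wy": 0,"wz": 0,"jaw": 0.25},{"dx": 0,"dy": 0,"dz": 0.8,"wx": 0,"wy": 0,"wz": 0,"jaw": 0.25},{"dx": 0,"dy": 0,"dz": 0.8,"wx": 0,"wy": 0,"wz": 0,"jaw": 0.25},{"dx": 0,"dy": 0,"dz": 0.6,"wx": 0,"wy": 0,"wz": 0,"jaw": 0.25},{"dx": 0,"dy": 0,"dz": 0.35,"wx": 0,"wy": 0,"wz": 0,"jaw": 0.25}]'

```text
time: 13.35
tool_pos: [0.5831, 0.2415, 0.1962]
tcp_rot: [3.139, -0.075, -0.004]
wrist_force: [-1.0, 0.3, -0.4]
width: 0.359
```

apply_moves --targets '[{"dx": 0,"dy": 0,"dz": 0.1,"wx": 0,"wy": 0,"wz": 0,"jaw": 0.25},{"dx": 0,"dy": 0,"dz": 0,"wx": 0,"wy": 0,"wz": 0,"jaw": 0.25}]'

```text
time: 13.55
tool_pos: [0.5843, 0.2423, 0.1957]
tcp_rot: [3.141, -0.074, 0.001]
wrist_force: [-0.1, 0.3, -1.6]
width: 0.358
```

apply_moves --targets '[{"dx": 0,"dy": 0,"dz": 0.03,"wx": 0,"wy": 0,"wz": 0,"jaw": 0.42},{"dx": 0,"dy": 0,"dz": 0,"wx": 0,"wy": 0,"wz": 0,"jaw": 0.5},{"dx": 0,"dy": 0,"dz": -0.3,"wx": 0,"wy": 0,"wz": 0,"jaw": 0.52},{"dx": 0,"dy": 0,"dz": -0.6,"wx": 0,"wy": 0,"wz": 0,"jaw": 0.52},{"dx": 0,"dy": 0,"dz": -1,"wx": 0,"wy": 0,"wz": 0,"jaw": 0.52}]'

```text
time: 14.05
tool_pos: [0.5827, 0.2421, 0.2506]
tcp_rot: [3.139, -0.073, -0.006]
wrist_force: [0.9, 0.0, -0.2]
width: 0.519
```

apply_moves --targets '[{"dx": 0,"dy": 0,"dz": -1,"wx": 0,"wy": 0,"wz": 0,"jaw": 0.52},{"dx": -0.2,"dy": 0.5,"dz": -0.4,"wx": 0,"wy": 0,"wz": 0,"jaw": 0.6}]'

```text
time: 14.25
tool_pos: [0.5792, 0.2292, 0.2984]
tcp_rot: [-3.138, 0.07, -0.011]
wrist_force: [0.5, 0.3, 0.9]
width: 0.6
```

```bash
python3 - <<'E'
from h import *
c=snap('wrist','w4.png')
objs()
plan([(.430,-.267,.2,-92.65,17),(.430,-.267,.03,-92.65,7)])
E
```

```text
top bot [387. 270.] 91 ctr [ 0.4422 -0.4005] size [0.028 0.028] ang 85.9
top bot [340. 276.] 90 ctr [ 0.4299 -0.2662] size [0.029 0.025] ang 88.6
top mag [347. 237.] 114 ctr [ 0.5379 -0.2913] size [0.03  0.032] ang 32.0
top mag [375. 239.] 113 ctr [ 0.5324 -0.3734] size [0.031 0.032] ang 63.3
top turq [364. 214.] 110 ctr [ 0.6067 -0.346 ] size [0.031 0.031] ang 57.7
top turq [296. 268.] 115 ctr [ 0.4527 -0.142 ] size [0.028 0.031] ang 88.1
scene bot [187. 226.] 93 ctr [ 0.4306 -0.2688] size [0.028 0.033] ang 66.9
scene bot [149. 259.] 107 ctr [ 0.4441 -0.4022] size [0.028 0.033] ang 76.2
scene mag [206. 257.] 137 ctr [ 0.5394 -0.2946] size [0.033 0.034] ang 32.8
scene mag [179. 276.] 143 ctr [ 0.5336 -0.3765] size [0.031 0.032] ang 60.8
scene turq [229. 205.] 112 ctr [ 0.4546 -0.1477] size [0.033 0.033] ang 86.2
scene turq [207. 288.] 146 ctr [ 0.609  -0.3498] size [0.031 0.035] ang 60.1
t 14.4 at [0.5773 0.227  0.2947] alpha -92.72 F [ 0.7  0.8 -0.9] w 0.601
0 {"dx":-0.24,"dy":0.98,"dz":0.18,"wx":0,"wy":0,"wz":0}
0 {"dx":-0.24,"dy":0.98,"dz":0.18,"wx":0,"wy":0,"wz":0}
0 {"dx":-0.24,
[... 480 characters left out ...]
0,"wz":0}
2 {"dx":-0.25,"dy":0.98,"dz":0.18,"wx":0,"wy":0,"wz":0}
2 {"dx":-0.24,"dy":0.98,"dz":0.19,"wx":0,"wy":0,"wz":0}
2 {"dx":-0.25,"dy":0.99,"dz":0.18,"wx":0,"wy":0,"wz":0}
2 {"dx":-0.24,"dy":0.98,"dz":0.19,"wx":0,"wy":0,"wz":0}
3 {"dx":-0.25,"dy":0.99,"dz":0.18,"wx":0,"wy":0,"wz":0}
3 {"dx":-0.24,"dy":0.98,"dz":0.19,"wx":0,"wy":0,"wz":0}
3 {"dx":-0,"dy":0,"dz":0.81,"wx":0,"wy":0,"wz":0}
3 {"dx":-0,"dy":0,"dz":0.81,"wx":0,"wy":0,"wz":0}
3 {"dx":-0,"dy":0,"dz":0.81,"wx":0,"wy":0,"wz":0}
4 {"dx":-0,"dy":0,"dz":0.81,"wx":0,"wy":0,"wz":0}
4 {"dx":-0,"dy":0,"dz":0.81,"wx":0,"wy":0,"wz":0}
4 {"dx":-0.01,"dy":0,"dz":0.81,"wx":0,"wy":0,"wz":0}
4 {"dx":-0,"dy":0.01,"dz":0.8,"wx":0,"wy":0,"wz":0}
```

View pics/w4.png

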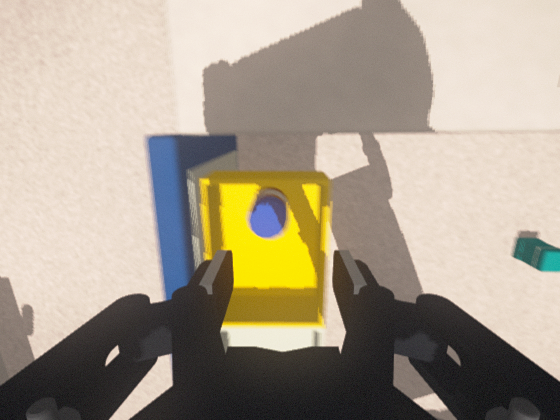

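apply_moves --targets '[{"dx": -0.24,"dy": 0.98,"dz": 0,"wx": 0,"wy": 0,"wz": 0,"jaw": 0.65},{"dx": -0.24,"dy": 0.98,"dz": 0,"wx": 0,"wy": 0,"wz": 0,"jaw": 0.65},{"dx": -0.24,"dy": 0.98,"dz": 0,"wx": 0,"wy": 0,"wz": 0,"jaw": 0.65},{"dx": -0.24,"dy": 0.98,"dz": 0,"wx": 0,"wy": 0,"wz": 0,"jaw": 0.65},{"dx": -0.24,"dy": 0.98,"dz": 0,"wx": 0,"wy": 0,"wz": 0,"jaw": 0.65}]'

```text
time: 14.9
tool_pos: [0.5327, 0.0814, 0.2907]
tcp_rot: [3.14, -0.073, -0.006]
wrist_force: [-0.0, 0.1, 0.4]
width: 0.654
```

apply_moves --targets '[{"dx": -0.24,"dy": 0.98,"dz": 0,"wx": 0,"wy": 0,"wz": 0,"jaw": 0.65},{"dx": -0.24,"dy": 0.98,"dz": 0.2,"wx": 0,"wy": 0,"wz": 0,"jaw": 0.65},{"dx": -0.24,"dy": 0.98,"dz": 0.4,"wx": 0,"wy": 0,"wz": 0,"jaw": 0.65},{"dx": -0.24,"dy": 0.98,"dz": 0.4,"wx": 0,"wy": 0,"wz": 0,"jaw": 0.65},{"dx": -0.24,"dy": 0.98,"dz": 0.4,"wx": 0,"wy": 0,"wz": 0,"jaw": 0.65}]'

```text
time: 15.4
tool_pos: [0.4897, -0.0634, 0.2486]
tcp_rot: [-3.14, 0.073, 0.005]
wrist_force: [0.6, -1.1, -0.0]
width: 0.648
```

apply_moves --targets '[{"dx": -0.24,"dy": 0.98,"dz": 0.4,"wx": 0,"wy": 0,"wz": 0,"jaw": 0.65},{"dx": -0.24,"dy": 0.98,"dz": 0.5,"wx": 0,"wy": 0,"wz": 0,"jaw": 0.65},{"dx": -0.24,"dy": 0.98,"dz": 0.5,"wx": 0,"wy": 0,"wz": 0,"jaw": 0.65},{"dx": -0.24,"dy": 0.98,"dz": 0.6,"wx": 0,"wy": 0,"wz": 0,"jaw": 0.65},{"dx": -0.24,"dy": 0.98,"dz": 0.6,"wx": 0,"wy": 0,"wz": 0,"jaw": 0.65}]'

```text
time: 15.9
tool_pos: [0.4469, -0.2081, 0.1706]
tcp_rot: [-3.139, 0.074, 0.004]
wrist_force: [-0.7, -0.9, 0.4]
width: 0.652
```

apply_moves --targets '[{"dx": -0.24,"dy": 0.98,"dz": 0,"wx": 0,"wy": 0,"wz": 0,"jaw": 0.65},{"dx": -0.24,"dy": 0.98,"dz": 0,"wx": 0,"wy": 0,"wz": 0,"jaw": 0.65},{"dx": 0,"dy": 0,"dz": 0.5,"wx": 0,"wy": 0,"wz": 0,"jaw": 0.65},{"dx": 0,"dy": 0,"dz": 0,"wx": 0,"wy": 0,"wz": 0,"jaw": 0.65}]'

```text
time: 16.3
tool_pos: [0.4289, -0.2643, 0.1544]
tcp_rot: [-3.136, 0.076, 0.009]
wrist_force: [-0.2, 0.9, -0.9]
width: 0.654
```

```bash
python3 - <<'E'
from h import *
c=snap('wrist','w5.png')
plan([(.430,-.267,.028,-92.65,6)])
objs()
E
```

```text
t 16.35 at [ 0.4296 -0.2641  0.1554] alpha -92.72 F [1.  0.2 0. ] w 0.65
0 {"dx":0.01,"dy":0.02,"dz":0.71,"wx":0,"wy":0,"wz":0}
0 {"dx":0.01,"dy":0.02,"dz":0.71,"wx":0,"wy":0,"wz":0}
0 {"dx":0,"dy":0.02,"dz":0.71,"wx":0,"wy":0,"wz":0}
0 {"dx":0.01,"dy":0.02,"dz":0.71,"wx":0,"wy":0,"wz":0}
0 {"dx":0,"dy":0.02,"dz":0.7,"wx":0,"wy":0,"wz":0}
1 {"dx":0.01,"dy":0.01,"dz":0.71,"wx":0,"wy":0.05,"wz":0}
top mag [377. 236.] 47 ctr [ 0.5412 -0.3781] size [0.031 0.014] ang 53.9
top turq [364. 214.] 109 ctr [ 0.607  -0.3459] size [0.031 0.031] ang 57.9
top turq [296. 268.] 116 ctr [ 0.4527 -0.142 ] size [0.028 0.031] ang 88.1
scene bot [188. 226.] 92 ctr [ 0.4319 -0.2685] size [0.026 0.033] ang 51.4
scene bot [149. 259.] 104 ctr [ 0.4439 -0.4018] size [0.032 0.028] ang 1.3
scene mag [206. 257.] 137 ctr [ 0.5389 -0.2946] size [0.032 0.034] ang 34.7
scene mag [179. 276.] 148 ctr [ 0.5341 -0.3771] size [0.031 0.034] ang 61.6
scene turq [229. 205.] 108 ctr [ 0.4546 -0.1477] size [0.033 0.033] ang 86.2
scene turq [207. 288.] 152 ctr [ 0.6082 -0.3494] size [0.031 0.034] ang 58.6
```

View pics/w5.png

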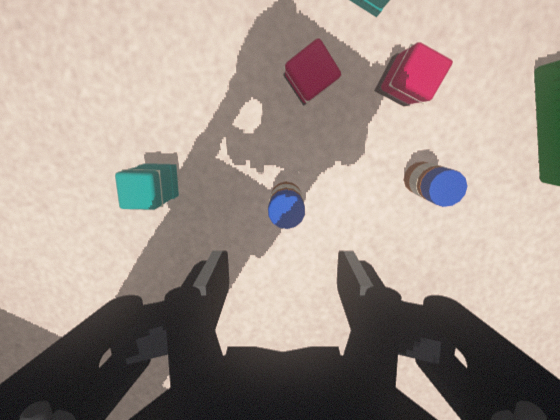

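Bottle C at (286,208), unmoved and centred between the fingers.

apply_moves --targets '[{"dx": 0.01,"dy": 0.03,"dz": 0.9,"wx": 0,"wy": 0,"wz": 0,"jaw": 0.65},{"dx": 0.01,"dy": 0.03,"dz": 0.9,"wx": 0,"wy": 0,"wz": 0,"jaw": 0.65},{"dx": 0,"dy": 0.02,"dz": 0.9,"wx": 0,"wy": 0,"wz": 0,"jaw": 0.65},{"dx": 0,"dy": 0,"dz": 0.9,"wx": 0,"wy": 0,"wz": 0,"jaw": 0.65},{"dx": 0,"dy": 0,"dz": 0.6,"wx": 0,"wy": 0,"wz": 0,"jaw": 0.65}]'

```text
time: 16.95
tool_pos: [0.4319, -0.2665, 0.0309]
tcp_rot: [-3.14, 0.07, 0.002]
wrist_force: [0.3, 0.4, -0.2]
width: 0.653
```

apply_moves --targets '[{"dx": 0,"dy": 0,"dz": 0,"wx": 0,"wy": 0,"wz": 0,"jaw": 0.4},{"dx": 0,"dy": 0,"dz": 0,"wx": 0,"wy": 0,"wz": 0,"jaw": 0.25},{"dx": 0,"dy": 0,"dz": 0,"wx": 0,"wy": 0,"wz": 0,"jaw": 0.25},{"dx": 0,"dy": 0,"dz": 0,"wx": 0,"wy": 0,"wz": 0,"jaw": 0.25}]'

```text
time: 17.35
tool_pos: [0.4334, -0.2687, 0.0338]
tcp_rot: [3.139, -0.072, 0.004]
wrist_force: [0.7, -0.0, -0.9]
width: 0.355
```

```bash
python3 - <<'E'
from h import *
plan([(.430,-.267,.12,-92.65,3),(.546,.2455,.28,-92.65,18)])
E
```

```text
t 17.35 at [ 0.4334 -0.2687  0.0338] alpha -92.65 F [ 0.7 -0.  -0.9] w 0.355
0 {"dx":-0.04,"dy":-0.02,"dz":-0.96,"wx":0,"wy":0,"wz":0}
0 {"dx":-0.03,"dy":-0.01,"dz":-0.96,"wx":0,"wy":0,"wz":0}
0 {"dx":-0.04,"dy":-0.02,"dz":-0.95,"wx":0,"wy":0,"wz":0}
0 {"dx":0.17,"dy":-0.96,"dz":-0.3,"wx":0,"wy":0,"wz":0}
0 {"dx":0.17,"dy":-0.96,"dz":-0.3,"wx":0,"wy":0,"wz":0}
1 {"dx":0.17,"dy":-0.96,"dz":-0.3,"wx":0,"wy":0,"wz":0}
1 {"dx":0.17,"dy":-0.96,"dz":-0.3,"wx":0,"wy":0,"wz":0}
1 {"dx":0.17,"dy":-0.96,"dz":-0.3,"wx":0,"wy":0,"wz":0}
1 {"dx":0.17,"dy":-0.96,"dz":-0.3,"wx":0,"wy":0,"wz":0}
1 {"dx":0.17,"dy":-0.96,"dz":-0.3,"wx":0,"wy":0,"wz":0}
2 {"dx":0.17,"dy":-0.96,"dz":-0.3,"wx":0,"wy":0,"wz":0}
2 {"dx":0.17,"dy":-0.96,"dz":-0.3,"wx":0,"wy":0,"wz":0}
2 {"dx":0.17,"dy":-0.95,"dz":-0.29,"wx":0,"wy":0,"wz":0}
2 {"dx":0.17,"dy":-0.96,"dz":-0.3,"wx":0,"wy":0,"wz":0}
2 {"dx":0.17,"dy":-0.95,"dz":-0.29,"wx":0,"wy":0,"wz":0}
3 {"dx":0.17,"dy":-0.96,"dz":-0.3,"wx":0,"wy":0,"wz":0}
3 {"dx":0.18,"dy":-0.95,"dz":-0.29,"wx":0,"wy":0,"wz":0}
3 {"dx":0.17,"dy":-0.96,"dz":-0.3,"wx":0,"wy":0,"wz":0}
3 {"dx":0.18,"dy":-0.95,"dz":-0.29,"wx":0,"wy":0,"wz":0}
3 {"dx":0.17,"dy":-0.96,"dz":-0.3,"wx":0,"wy":0,"wz":0}
4 {"dx":0.18,"dy":-0.95,"dz":-0.29,"wx":0,"wy":0,"wz":0}
```

apply_moves --targets '[{"dx": 0,"dy": 0,"dz": -0.4,"wx": 0,"wy": 0,"wz": 0,"jaw": 0.25},{"dx": 0,"dy": 0,"dz": -0.8,"wx": 0,"wy": 0,"wz": 0,"jaw": 0.25},{"dx": 0,"dy": 0,"dz": -1,"wx": 0,"wy": 0,"wz": 0,"jaw": 0.25},{"dx": 0,"dy": -0.3,"dz": -1,"wx": 0,"wy": 0,"wz": 0,"jaw": 0.25},{"dx": 0.1,"dy": -0.6,"dz": -1,"wx": 0,"wy": 0,"wz": 0,"jaw": 0.25}]'

```text
time: 17.85
tool_pos: [0.4365, -0.2421, 0.1611]
tcp_rot: [3.139, -0.076, 0.002]
wrist_force: [0.1, 0.2, -0.6]
width: 0.359
```

apply_moves --targets '[{"dx": 0.17,"dy": -0.9,"dz": -1,"wx": 0,"wy": 0,"wz": 0,"jaw": 0.25},{"dx": 0.17,"dy": -0.96,"dz": -1,"wx": 0,"wy": 0,"wz": 0,"jaw": 0.25},{"dx": 0.17,"dy": -0.96,"dz": -1,"wx": 0,"wy": 0,"wz": 0,"jaw": 0.25},{"dx": 0.17,"dy": -0.96,"dz": -0.8,"wx": 0,"wy": 0,"wz": 0,"jaw": 0.25},{"dx": 0.17,"dy": -0.96,"dz": -0.3,"wx": 0,"wy": 0,"wz": 0,"jaw": 0.25}]'

```text
time: 18.35
tool_pos: [0.4701, -0.0998, 0.2866]
tcp_rot: [3.139, -0.074, 0.012]
wrist_force: [0.4, -0.2, -1.9]
width: 0.359
```

apply_moves --targets '[{"dx": 0.17,"dy": -0.96,"dz": 0,"wx": 0,"wy": 0,"wz": 0,"jaw": 0.25},{"dx": 0.17,"dy": -0.96,"dz": 0,"wx": 0,"wy": 0,"wz": 0,"jaw": 0.25},{"dx": 0.17,"dy": -0.96,"dz": 0,"wx": 0,"wy": 0,"wz": 0,"jaw": 0.25},{"dx": 0.17,"dy": -0.96,"dz": 0,"wx": 0,"wy": 0,"wz": 0,"jaw": 0.25},{"dx": 0.17,"dy": -0.96,"dz": 0,"wx": 0,"wy": 0,"wz": 0,"jaw": 0.25}]'

```text
time: 18.85
tool_pos: [0.5007, 0.0433, 0.2831]
tcp_rot: [-3.141, 0.073, -0.003]
wrist_force: [1.1, -0.4, -1.4]
width: 0.356
```

```bash
python3 - <<'E'
from h import *
plan([(.546,.2455,.28,-92.65,8)])
E
```

```text
t 18.85 at [0.5007 0.0433 0.2831] alpha -92.67 F [ 1.1 -0.4 -1.4] w 0.356
0 {"dx":0.15,"dy":-0.85,"dz":0.01,"wx":0,"wy":0,"wz":0}
0 {"dx":0.15,"dy":-0.85,"dz":0.01,"wx":0,"wy":0,"wz":0}
0 {"dx":0.15,"dy":-0.85,"dz":0.01,"wx":0,"wy":0,"wz":0}
0 {"dx":0.15,"dy":-0.85,"dz":0.02,"wx":0,"wy":0,"wz":0}
0 {"dx":0.15,"dy":-0.85,"dz":0.01,"wx":0,"wy":0,"wz":0}
1 {"dx":0.15,"dy":-0.85,"dz":0.02,"wx":0,"wy":0,"wz":0}
1 {"dx":0.15,"dy":-0.85,"dz":0.01,"wx":0,"wy":0,"wz":0}
1 {"dx":0.14,"dy":-0.85,"dz":0.02,"wx":0,"wy":0,"wz":0}
```

apply_moves --targets '[{"dx": 0.15,"dy": -0.95,"dz": 0,"wx": 0,"wy": 0,"wz": 0,"jaw": 0.25},{"dx": 0.15,"dy": -0.95,"dz": 0,"wx": 0,"wy": 0,"wz": 0,"jaw": 0.25},{"dx": 0.15,"dy": -0.95,"dz": 0,"wx": 0,"wy": 0,"wz": 0,"jaw": 0.25},{"dx": 0.15,"dy": -0.95,"dz": 0,"wx": 0,"wy": 0,"wz": 0,"jaw": 0.25},{"dx": 0.15,"dy": -0.95,"dz": 0,"wx": 0,"wy": 0,"wz": 0,"jaw": 0.25}]'

```text
time: 19.35
tool_pos: [0.5299, 0.1846, 0.283]
tcp_rot: [-3.14, 0.073, -0.003]
wrist_force: [0.1, 0.1, -0.7]
width: 0.36
```

apply_moves --targets '[{"dx": 0.15,"dy": -0.85,"dz": 0,"wx": 0,"wy": 0,"wz": 0,"jaw": 0.25},{"dx": 0.15,"dy": -0.7,"dz": 0,"wx": 0,"wy": 0,"wz": 0,"jaw": 0.25},{"dx": 0.14,"dy": -0.5,"dz": 0,"wx": 0,"wy": 0,"wz": 0,"jaw": 0.25},{"dx": 0,"dy": 0,"dz": 0,"wx": 0,"wy": 0,"wz": 0,"jaw": 0.25}]'

```text
time: 19.75
tool_pos: [0.5462, 0.2458, 0.2823]
tcp_rot: [-3.14, 0.07, -0.002]
wrist_force: [-0.2, 0.5, 0.3]
width: 0.356
```

```bash
python3 - <<'E'
from h import *
snap('wrist','w6.png')
plan([(.546,.2445,.28,-92.65,1),(.546,.2445,.200,-92.65,4)])
E
```

```text
t 19.8 at [0.5459 0.2446 0.282 ] alpha -92.6 F [-0.6 -0.1 -1.1] w 0.356
0 {"dx":0,"dy":0,"dz":0.07,"wx":0,"wy":0,"wz":0}
0 {"dx":0,"dy":0,"dz":0.67,"wx":0,"wy":0,"wz":0}
0 {"dx":0,"dy":0,"dz":0.66,"wx":0,"wy":0,"wz":0}
0 {"dx":0,"dy":0,"dz":0.67,"wx":0,"wy":0,"wz":0}
0 {"dx":0,"dy":0,"dz":0.66,"wx":0,"wy":0,"wz":0}
```

View pics/w6.png

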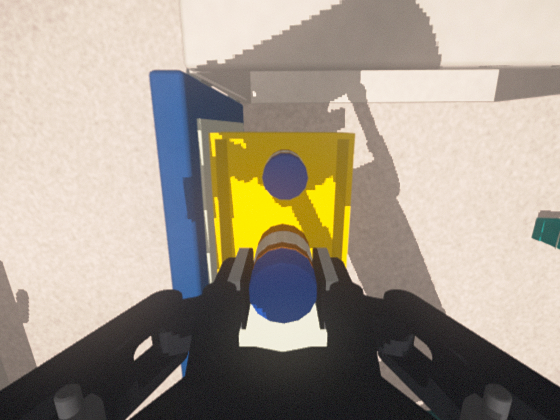

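apply_moves --targets '[{"dx": 0,"dy": 0,"dz": 0.8,"wx": 0,"wy": 0,"wz": 0,"jaw": 0.25},{"dx": 0,"dy": 0,"dz": 0.8,"wx": 0,"wy": 0,"wz": 0,"jaw": 0.25},{"dx": 0,"dy": 0,"dz": 0.7,"wx": 0,"wy": 0,"wz": 0,"jaw": 0.25},{"dx": 0,"dy": 0,"dz": 0.4,"wx": 0,"wy": 0,"wz": 0,"jaw": 0.25},{"dx": 0,"dy": 0,"dz": 0.1,"wx": 0,"wy": 0,"wz": 0,"jaw": 0.25}]'

```text
time: 20.3
tool_pos: [0.5452, 0.2429, 0.197]
tcp_rot: [3.139, -0.074, -0.003]
wrist_force: [-3.2, -3.6, 7.7]
width: 0.355
```

apply_moves --targets '[{"dx": 0,"dy": 0,"dz": 0,"wx": 0,"wy": 0,"wz": 0,"jaw": 0.42},{"dx": 0,"dy": 0,"dz": 0,"wx": 0,"wy": 0,"wz": 0,"jaw": 0.5},{"dx": 0,"dy": 0,"dz": -0.3,"wx": 0,"wy": 0,"wz": 0,"jaw": 0.52},{"dx": 0,"dy": 0,"dz": -0.6,"wx": 0,"wy": 0,"wz": 0,"jaw": 0.52},{"dx": 0,"dy": 0,"dz": -1,"wx": 0,"wy": 0,"wz": 0,"jaw": 0.52}]'

```text
time: 20.8
tool_pos: [0.5449, 0.244, 0.254]
tcp_rot: [3.14, -0.073, -0.005]
wrist_force: [0.3, 0.4, 0.7]
width: 0.52
```

apply_moves --targets '[{"dx": 0,"dy": 0,"dz": -1,"wx": 0,"wy": 0,"wz": 0,"jaw": 0.52},{"dx": -0.2,"dy": 0.5,"dz": -0.4,"wx": 0,"wy": 0,"wz": 0,"jaw": 0.6}]'

```text
time: 21.0
tool_pos: [0.5413, 0.2311, 0.3015]
tcp_rot: [-3.137, 0.07, -0.011]
wrist_force: [-0.3, 0.8, 0.2]
width: 0.601
```

```bash
python3 - <<'E'
from h import *
c=snap('wrist','w7.png')
objs()
plan([(.443,-.401,.16,-92.65,21)])
E
```

```text
top bot [387. 270.] 89 ctr [ 0.4422 -0.4005] size [0.028 0.028] ang 85.9
top mag [347. 238.] 116 ctr [ 0.5378 -0.291 ] size [0.031 0.032] ang 34.0
top mag [375. 239.] 115 ctr [ 0.532  -0.3732] size [0.032 0.03 ] ang 61.3
top turq [364. 213.] 112 ctr [ 0.6069 -0.346 ] size [0.031 0.032] ang 60.6
top turq [296. 268.] 111 ctr [ 0.4527 -0.142 ] size [0.028 0.031] ang 88.1
scene bot [149. 259.] 108 ctr [ 0.4441 -0.4022] size [0.028 0.033] ang 76.2
scene mag [206. 257.] 141 ctr [ 0.5399 -0.2949] size [0.033 0.035] ang 32.8
scene mag [179. 276.] 146 ctr [ 0.5345 -0.3773] size [0.031 0.035] ang 62.2
scene turq [229. 205.] 108 ctr [ 0.4546 -0.1467] size [0.031 0.033] ang 86.2
scene turq [207. 288.] 150 ctr [ 0.6085 -0.3494] size [0.031 0.033] ang 59.2
t 21.15 at [0.5393 0.2289 0.2977] alpha -92.72 F [-0.4 -0.2 -0.2] w 0.601
0 {"dx":-0.11,"dy":1.01,"dz":0.22,"wx":0,"wy":0,"wz":0}  !!
0 {"dx":-0.11,"dy":1.01,"dz":0.22,"wx":0,"wy":0,"wz":0}  !!
0 {"dx":-0.11,"dy":1.01,"dz":0.22,"wx":0,"wy":0,"wz":0}  !!
0 {"dx":-0.11,"dy":1.01,"dz":0.22,"wx":0,"wy":0,"wz":0}  !!
0 {"dx":-0.1,"dy":1.01,"dz":0.22,
[... 221 characters left out ...]
22,"wx":0,"wy":0,"wz":0}  !!
1 {"dx":-0.11,"dy":1,"dz":0.22,"wx":0,"wy":0,"wz":0}
2 {"dx":-0.1,"dy":1.01,"dz":0.22,"wx":0,"wy":0,"wz":0}  !!
2 {"dx":-0.11,"dy":1,"dz":0.21,"wx":0,"wy":0,"wz":0}
2 {"dx":-0.1,"dy":1.01,"dz":0.22,"wx":0,"wy":0,"wz":0}  !!
2 {"dx":-0.11,"dy":1,"dz":0.21,"wx":0,"wy":0,"wz":0}
2 {"dx":-0.1,"dy":1.01,"dz":0.22,"wx":0,"wy":0,"wz":0}  !!
3 {"dx":-0.11,"dy":1,"dz":0.21,"wx":0,"wy":0,"wz":0}
3 {"dx":-0.1,"dy":1.01,"dz":0.22,"wx":0,"wy":0,"wz":0}  !!
3 {"dx":-0.11,"dy":1,"dz":0.21,"wx":0,"wy":0,"wz":0}
3 {"dx":-0.1,"dy":1.01,"dz":0.22,"wx":0,"wy":0,"wz":0}  !!
3 {"dx":-0.11,"dy":1,"dz":0.21,"wx":0,"wy":0,"wz":0}
4 {"dx":-0.1,"dy":1.01,"dz":0.22,"wx":0,"wy":0,"wz":0}  !!
```

View pics/w7.png

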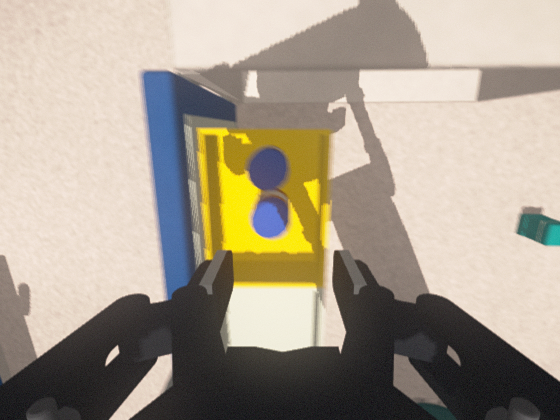

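apply_moves --targets '[{"dx": -0.11,"dy": 1,"dz": 0,"wx": 0,"wy": 0,"wz": 0,"jaw": 0.65},{"dx": -0.11,"dy": 1,"dz": 0,"wx": 0,"wy": 0,"wz": 0,"jaw": 0.65},{"dx": -0.11,"dy": 1,"dz": 0,"wx": 0,"wy": 0,"wz": 0,"jaw": 0.65},{"dx": -0.11,"dy": 1,"dz": 0,"wx": 0,"wy": 0,"wz": 0,"jaw": 0.65},{"dx": -0.11,"dy": 1,"dz": 0,"wx": 0,"wy": 0,"wz": 0,"jaw": 0.65}]'

```text
time: 21.65
tool_pos: [0.5141, 0.0793, 0.2938]
tcp_rot: [3.14, -0.073, -0.006]
wrist_force: [0.4, 0.6, -0.2]
width: 0.649
```

apply_moves --targets '[{"dx": -0.11,"dy": 1,"dz": 0,"wx": 0,"wy": 0,"wz": 0,"jaw": 0.65},{"dx": -0.11,"dy": 1,"dz": 0.3,"wx": 0,"wy": 0,"wz": 0,"jaw": 0.65},{"dx": -0.11,"dy": 1,"dz": 0.3,"wx": 0,"wy": 0,"wz": 0,"jaw": 0.65},{"dx": -0.11,"dy": 1,"dz": 0.3,"wx": 0,"wy": 0,"wz": 0,"jaw": 0.65},{"dx": -0.11,"dy": 1,"dz": 0.3,"wx": 0,"wy": 0,"wz": 0,"jaw": 0.65}]'

```text
time: 22.15
tool_pos: [0.4906, -0.0695, 0.2577]
tcp_rot: [-3.14, 0.073, 0.005]
wrist_force: [0.7, -0.3, 0.0]
width: 0.649
```

apply_moves --targets '[{"dx": -0.11,"dy": 1,"dz": 0.3,"wx": 0,"wy": 0,"wz": 0,"jaw": 0.65},{"dx": -0.11,"dy": 1,"dz": 0.3,"wx": 0,"wy": 0,"wz": 0,"jaw": 0.65},{"dx": -0.11,"dy": 1,"dz": 0.3,"wx": 0,"wy": 0,"wz": 0,"jaw": 0.65},{"dx": -0.11,"dy": 1,"dz": 0.3,"wx": 0,"wy": 0,"wz": 0,"jaw": 0.65},{"dx": -0.11,"dy": 1,"dz": 0.3,"wx": 0,"wy": 0,"wz": 0,"jaw": 0.65}]'

```text
time: 22.65
tool_pos: [0.467, -0.2181, 0.2127]
tcp_rot: [-3.139, 0.074, 0.005]
wrist_force: [0.0, 1.2, 0.6]
width: 0.65
```

apply_moves --targets '[{"dx": -0.11,"dy": 1,"dz": 0.3,"wx": 0,"wy": 0,"wz": 0,"jaw": 0.65},{"dx": -0.11,"dy": 1,"dz": 0.3,"wx": 0,"wy": 0,"wz": 0,"jaw": 0.65},{"dx": -0.11,"dy": 1,"dz": 0.3,"wx": 0,"wy": 0,"wz": 0,"jaw": 0.65},{"dx": -0.11,"dy": 1,"dz": 0.4,"wx": 0,"wy": 0,"wz": 0,"jaw": 0.65},{"dx": -0.11,"dy": 1,"dz": 0.4,"wx": 0,"wy": 0,"wz": 0,"jaw": 0.65}]'

```text
time: 23.15
tool_pos: [0.4437, -0.3668, 0.1617]
tcp_rot: [-3.138, 0.074, 0.004]
wrist_force: [0.2, -0.6, 0.7]
width: 0.65
```

```bash
python3 - <<'E'
from h import *
c=snap('wrist','w8.png');objs()
plan([(.443,-.401,.10,-92.65,4),(.443,-.401,.03,-92.65,3)])
E
```

```text
top mag [347. 238.] 110 ctr [ 0.5379 -0.2913] size [0.03  0.032] ang 32.0
top mag [375. 239.] 121 ctr [ 0.5328 -0.3731] size [0.033 0.032] ang 61.4
top turq [364. 214.] 111 ctr [ 0.6069 -0.346 ] size [0.031 0.032] ang 60.6
top turq [296. 268.] 107 ctr [ 0.4527 -0.142 ] size [0.028 0.031] ang 88.1
scene bot [149. 259.] 107 ctr [ 0.4435 -0.402 ] size [0.028 0.031] ang 76.2
scene mag [206. 257.] 135 ctr [ 0.5391 -0.2948] size [0.032 0.034] ang 32.8
scene mag [179. 275.] 143 ctr [ 0.5333 -0.3767] size [0.031 0.032] ang 61.9
scene turq [229. 205.] 109 ctr [ 0.4546 -0.1477] size [0.033 0.033] ang 86.2
scene turq [207. 288.] 150 ctr [ 0.6089 -0.35  ] size [0.031 0.035] ang 60.1
t 23.3 at [ 0.4431 -0.3665  0.161 ] alpha -92.83 F [0.4 0.7 0.1] w 0.649
0 {"dx":0.02,"dy":0.29,"dz":0.51,"wx":0,"wy":0,"wz":0}
0 {"dx":0.01,"dy":0.29,"dz":0.51,"wx":0,"wy":0,"wz":0}
0 {"dx":0.02,"dy":0.29,"dz":0.5,"wx":0,"wy":0,"wz":0}
0 {"dx":0.01,"dy":0.29,"dz":0.51,"wx":-0.04,"wy":0.04,"wz":0}
0 {"dx":0,"dy":-0,"dz":0.78,"wx":0,"wy":0,"wz":0}
1 {"dx":0,"dy":-0,"dz":0.78,"wx":0,"wy":0,"wz":0}
1 {"dx":0,"dy":-0.01,"dz":0.77,"wx":0,"wy":0,"wz":0}
```

View pics/w8.png

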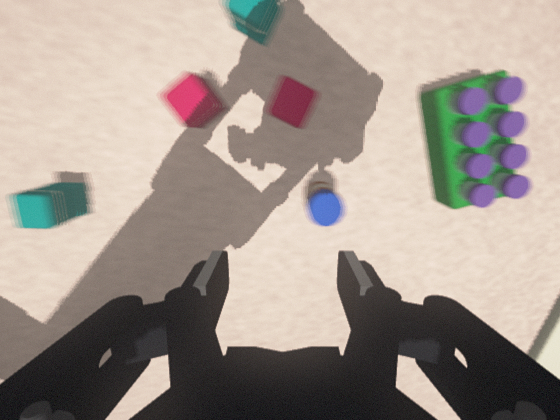

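apply_moves --targets '[{"dx": 0.02,"dy": 0.45,"dz": 0.5,"wx": 0,"wy": 0,"wz": 0,"jaw": 0.65},{"dx": 0.01,"dy": 0.45,"dz": 0.5,"wx": 0,"wy": 0,"wz": 0,"jaw": 0.65},{"dx": 0.01,"dy": 0.25,"dz": 0.5,"wx": 0,"wy": 0,"wz": 0,"jaw": 0.65},{"dx": 0,"dy": 0,"dz": 0.8,"wx": 0,"wy": 0,"wz": 0,"jaw": 0.65},{"dx": 0,"dy": 0,"dz": 0.8,"wx": 0,"wy": 0,"wz": 0,"jaw": 0.65}]'

```text
time: 23.8
tool_pos: [0.4451, -0.401, 0.07]
tcp_rot: [3.141, -0.073, 0.001]
wrist_force: [-0.8, -0.3, 0.3]
width: 0.654
```

apply_moves --targets '[{"dx": 0,"dy": 0,"dz": 0.8,"wx": 0,"wy": 0,"wz": 0,"jaw": 0.65},{"dx": 0,"dy": 0,"dz": 0.35,"wx": 0,"wy": 0,"wz": 0,"jaw": 0.65},{"dx": 0,"dy": 0,"dz": 0,"wx": 0,"wy": 0,"wz": 0,"jaw": 0.4},{"dx": 0,"dy": 0,"dz": 0,"wx": 0,"wy": 0,"wz": 0,"jaw": 0.25},{"dx": 0,"dy": 0,"dz": 0,"wx": 0,"wy": 0,"wz": 0,"jaw": 0.25}]'

```text
time: 24.3
tool_pos: [0.4459, -0.4019, 0.0382]
tcp_rot: [3.139, -0.073, 0.003]
wrist_force: [-0.2, 0.3, 0.2]
width: 0.355
```

apply_moves --targets '[{"dx": 0,"dy": 0,"dz": 0,"wx": 0,"wy": 0,"wz": 0,"jaw": 0.25}]'

```text
time: 24.4
tool_pos: [0.4458, -0.4019, 0.0383]
tcp_rot: [3.139, -0.073, 0.003]
wrist_force: [1.3, -0.4, -1.1]
width: 0.353
```

```bash
python3 - <<'E'
from h import *
plan([(.443,-.39,.12,-92.65,3),(.508,.2472,.28,-92.65,22)])
E
```

```text
t 24.4 at [ 0.4458 -0.4019  0.0383] alpha -92.66 F [ 1.3 -0.4 -1.1] w 0.353
0 {"dx":-0.04,"dy":-0.13,"dz":-0.91,"wx":0,"wy":0,"wz":0}
0 {"dx":-0.03,"dy":-0.13,"dz":-0.91,"wx":0,"wy":0,"wz":0}
0 {"dx":-0.04,"dy":-0.13,"dz":-0.91,"wx":0,"wy":0,"wz":0}
0 {"dx":0.05,"dy":-0.97,"dz":-0.24,"wx":0,"wy":0,"wz":0}
0 {"dx":0.05,"dy":-0.97,"dz":-0.24,"wx":0,"wy":0,"wz":0}
1 {"dx":0.05,"dy":-0.97,"dz":-0.24,"wx":0,"wy":0,"wz":0}
1 {"dx":0.05,"dy":-0.97,"dz":-0.24,"wx":0,"wy":0,"wz":0}
1 {"dx":0.06,"dy":-0.97,"dz":-0.24,"wx":0,"wy":0,"wz":0}
1 {"dx":0.05,"dy":-0.97,"dz":-0.24,"wx":0,"wy":0,"wz":0}
1 {"dx":0.06,"dy":-0.97,"dz":-0.25,"wx":0,"wy":0,"wz":0}
2 {"dx":0.05,"dy":-0.97,"dz":-0.24,"wx":0,"wy":0,"wz":0}
2 {"dx":0.06,"dy":-0.97,"dz":-0.25,"wx":0,"wy":0,"wz":0}
2 {"dx":0.05,"dy":-0.97,"dz":-0.24,"wx":0,"wy":0,"wz":0}
2 {"dx":0.06,"dy":-0.97,"dz":-0.25,"wx":0,"wy":0,"wz":0}
2 {"dx":0.05,"dy":-0.97,"dz":-0.24,"wx":0,"wy":0,"wz":0}
3 {"dx":0.06,"dy":-0.97,"dz":-0.25,"wx":0,"wy":0,"wz":0}
3 {"dx":0.05,"dy":-0.97,"dz":-0.24,"wx":0,"wy":0,"wz":0}
3 {"dx":0.06,"dy":-0.97,"dz":-0.25,"wx":0,"wy":0,"wz":0}
3 {"dx":0.05,"dy":-0.97,"dz":-0.24,"wx":0,"wy":0,"wz":0}
3 {"dx":0.06,"dy":-0.96,"dz":-0.25,"wx":0,"wy":0,"wz":0}
4 {"dx":0.05,"dy":-0.97,"dz":-0.24,"wx":0,"wy":0,"wz":0}
4 {"dx":0.06,"dy":-0.96,"dz":-0.25,"wx":0,"wy":0,"wz":0}
4 {"dx":0.05,"dy":-0.97,"dz":-0.24,"wx":0,"wy":0,"wz":0}
4 {"dx":0.06,"dy":-0.96,"dz":-0.25,"wx":0,"wy":0,"wz":0}
4 {"dx":0.05,"dy":-0.97,"dz":-0.24,"wx":0,"wy":0,"wz":0}
```

apply_moves --targets '[{"dx": 0,"dy": 0,"dz": 0,"wx": 0,"wy": 0,"wz": 0,"jaw": 0.55},{"dx": 0,"dy": 0,"dz": 0.4,"wx": 0,"wy": 0,"wz": 0,"jaw": 0.55},{"dx": 0,"dy": 0,"dz": 0,"wx": 0,"wy": 0,"wz": 0,"jaw": 0.3},{"dx": 0,"dy": 0,"dz": 0,"wx": 0,"wy": 0,"wz": 0,"jaw": 0.25},{"dx": 0,"dy": 0,"dz": 0,"wx": 0,"wy": 0,"wz": 0,"jaw": 0.25}]'

```text
time: 24.9
tool_pos: [0.4447, -0.4009, 0.0245]
tcp_rot: [-3.14, 0.073, 0.001]
wrist_force: [0.6, -0.6, -1.9]
width: 0.353
```

apply_moves --targets '[{"dx": 0,"dy": 0,"dz": -0.3,"wx": 0,"wy": 0,"wz": 0,"jaw": 0.25},{"dx": 0,"dy": 0,"dz": -0.8,"wx": 0,"wy": 0,"wz": 0,"jaw": 0.25},{"dx": 0,"dy": 0,"dz": -1,"wx": 0,"wy": 0,"wz": 0,"jaw": 0.25},{"dx": 0,"dy": -0.3,"dz": -1,"wx": 0,"wy": 0,"wz": 0,"jaw": 0.25},{"dx": 0,"dy": -0.6,"dz": -1,"wx": 0,"wy": 0,"wz": 0,"jaw": 0.25}]'

```text
time: 25.4
tool_pos: [0.4463, -0.375, 0.15]
tcp_rot: [3.139, -0.075, 0.002]
wrist_force: [0.9, -0.1, -0.9]
width: 0.36
```

apply_moves --targets '[{"dx": 0.05,"dy": -0.97,"dz": -1,"wx": 0,"wy": 0,"wz": 0,"jaw": 0.25},{"dx": 0.05,"dy": -0.97,"dz": -1,"wx": 0,"wy": 0,"wz": 0,"jaw": 0.25},{"dx": 0.05,"dy": -0.97,"dz": -1,"wx": 0,"wy": 0,"wz": 0,"jaw": 0.25},{"dx": 0.05,"dy": -0.97,"dz": -0.8,"wx": 0,"wy": 0,"wz": 0,"jaw": 0.25},{"dx": 0.05,"dy": -0.97,"dz": -0.4,"wx": 0,"wy": 0,"wz": 0,"jaw": 0.25}]'

```text
time: 25.9
tool_pos: [0.4615, -0.2287, 0.278]
tcp_rot: [3.138, -0.073, 0.008]
wrist_force: [0.4, 0.3, -1.2]
width: 0.363
```

apply_moves --targets '[{"dx": 0.05,"dy": -0.97,"dz": -0.2,"wx": 0,"wy": 0,"wz": 0,"jaw": 0.25},{"dx": 0.05,"dy": -0.97,"dz": 0,"wx": 0,"wy": 0,"wz": 0,"jaw": 0.25},{"dx": 0.05,"dy": -0.97,"dz": 0,"wx": 0,"wy": 0,"wz": 0,"jaw": 0.25},{"dx": 0.05,"dy": -0.97,"dz": 0,"wx": 0,"wy": 0,"wz": 0,"jaw": 0.25},{"dx": 0.05,"dy": -0.97,"dz": 0,"wx": 0,"wy": 0,"wz": 0,"jaw": 0.25}]'

```text
time: 26.4
tool_pos: [0.4746, -0.083, 0.2808]
tcp_rot: [3.141, -0.073, 0.002]
wrist_force: [0.4, 0.3, -0.9]
width: 0.358
```

```bash
python3 - <<'E'
from h import *
plan([(.508,.2472,.28,-92.65,13)])
E
```

```text
t 26.4 at [ 0.4746 -0.083   0.2808] alpha -92.67 F [ 0.4  0.3 -0.9] w 0.358
0 {"dx":0.05,"dy":-0.85,"dz":0,"wx":0,"wy":0,"wz":0}
0 {"dx":0.05,"dy":-0.85,"dz":0,"wx":0,"wy":0,"wz":0}
0 {"dx":0.05,"dy":-0.85,"dz":0,"wx":0,"wy":0,"wz":0}
0 {"dx":0.05,"dy":-0.85,"dz":0,"wx":0,"wy":0,"wz":0}
0 {"dx":0.04,"dy":-0.85,"dz":0,"wx":0,"wy":0,"wz":0}
1 {"dx":0.05,"dy":-0.85,"dz":0,"wx":0,"wy":0,"wz":0}
1 {"dx":0.04,"dy":-0.85,"dz":0,"wx":0,"wy":0,"wz":0}
1 {"dx":0.05,"dy":-0.85,"dz":0,"wx":0,"wy":0,"wz":0}
1 {"dx":0.04,"dy":-0.85,"dz":0.01,"wx":0,"wy":0,"wz":0}
1 {"dx":0.05,"dy":-0.85,"dz":0,"wx":0,"wy":0,"wz":0}
2 {"dx":0.04,"dy":-0.85,"dz":0.01,"wx":0,"wy":0,"wz":0}
2 {"dx":0.05,"dy":-0.85,"dz":0,"wx":0,"wy":0,"wz":0}
2 {"dx":0.04,"dy":-0.85,"dz":0.01,"wx":0,"wy":0,"wz":0}
```

apply_moves --targets '[{"dx": 0.05,"dy": -0.97,"dz": 0,"wx": 0,"wy": 0,"wz": 0,"jaw": 0.25},{"dx": 0.05,"dy": -0.97,"dz": 0,"wx": 0,"wy": 0,"wz": 0,"jaw": 0.25},{"dx": 0.05,"dy": -0.97,"dz": 0,"wx": 0,"wy": 0,"wz": 0,"jaw": 0.25},{"dx": 0.05,"dy": -0.97,"dz": 0,"wx": 0,"wy": 0,"wz": 0,"jaw": 0.25},{"dx": 0.05,"dy": -0.97,"dz": 0,"wx": 0,"wy": 0,"wz": 0,"jaw": 0.25}]'

```text
time: 26.9
tool_pos: [0.4888, 0.062, 0.2808]
tcp_rot: [-3.141, 0.073, -0.002]
wrist_force: [-0.1, -0.1, -0.6]
width: 0.362
```

apply_moves --targets '[{"dx": 0.05,"dy": -0.97,"dz": 0,"wx": 0,"wy": 0,"wz": 0,"jaw": 0.25},{"dx": 0.05,"dy": -0.97,"dz": 0,"wx": 0,"wy": 0,"wz": 0,"jaw": 0.25},{"dx": 0.05,"dy": -0.97,"dz": 0,"wx": 0,"wy": 0,"wz": 0,"jaw": 0.25},{"dx": 0.05,"dy": -0.97,"dz": 0,"wx": 0,"wy": 0,"wz": 0,"jaw": 0.25},{"dx": 0.05,"dy": -0.97,"dz": 0,"wx": 0,"wy": 0,"wz": 0,"jaw": 0.25}]'

```text
time: 27.4
tool_pos: [0.5031, 0.207, 0.2808]
tcp_rot: [-3.14, 0.073, -0.001]
wrist_force: [0.2, -0.7, -1.6]
width: 0.354
```

apply_moves --targets '[{"dx": 0.05,"dy": -0.7,"dz": 0,"wx": 0,"wy": 0,"wz": 0,"jaw": 0.25},{"dx": 0.05,"dy": -0.4,"dz": 0,"wx": 0,"wy": 0,"wz": 0,"jaw": 0.25},{"dx": 0,"dy": 0,"dz": 0,"wx": 0,"wy": 0,"wz": 0,"jaw": 0.25}]'

```text
time: 27.7
tool_pos: [0.5078, 0.2396, 0.2802]
tcp_rot: [-3.141, 0.07, -0.001]
wrist_force: [-0.6, -1.0, -0.1]
width: 0.362
```

```bash
python3 - <<'E'
from h import *
snap('wrist','w9.png')
plan([(.508,.2465,.28,-92.65,1),(.508,.2465,.190,-92.65,4)])
E
```

```text
t 27.75 at [0.5077 0.2386 0.2801] alpha -92.6 F [-0.4 -0.  -0.8] w 0.361
0 {"dx":-0,"dy":-0.26,"dz":0,"wx":0,"wy":0,"wz":0}
0 {"dx":-0,"dy":-0,"dz":0.75,"wx":0,"wy":0,"wz":0}
0 {"dx":-0,"dy":-0,"dz":0.75,"wx":0,"wy":0,"wz":0}
0 {"dx":-0,"dy":-0,"dz":0.75,"wx":0,"wy":0,"wz":0}
0 {"dx":-0,"dy":-0,"dz":0.75,"wx":0,"wy":0,"wz":0}
```

View pics/w9.png

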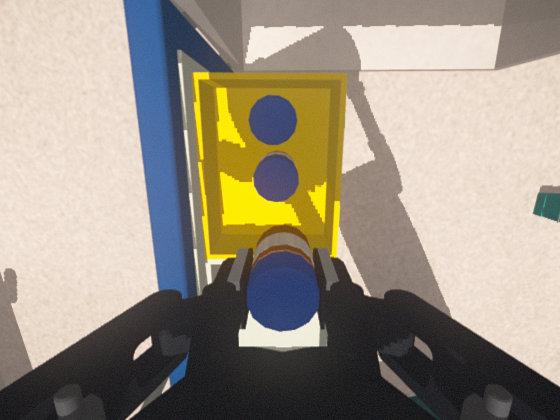

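apply_moves --targets '[{"dx": 0.04,"dy": -0.23,"dz": 0.3,"wx": 0,"wy": 0,"wz": 0,"jaw": 0.25},{"dx": 0,"dy": 0,"dz": 0.8,"wx": 0,"wy": 0,"wz": 0,"jaw": 0.25},{"dx": 0,"dy": 0,"dz": 0.8,"wx": 0,"wy": 0,"wz": 0,"jaw": 0.25},{"dx": 0,"dy": 0,"dz": 0.7,"wx": 0,"wy": 0,"wz": 0,"jaw": 0.25},{"dx": 0,"dy": 0,"dz": 0.35,"wx": 0,"wy": 0,"wz": 0,"jaw": 0.25}]'

```text
time: 28.25
tool_pos: [0.5078, 0.2439, 0.1884]
tcp_rot: [3.139, -0.075, -0.006]
wrist_force: [-0.6, -1.0, 17.9]
width: 0.361
```

apply_moves --targets '[{"dx": 0,"dy": 0,"dz": 0,"wx": 0,"wy": 0,"wz": 0,"jaw": 0.25}]'

```text
time: 28.35
tool_pos: [0.5086, 0.2444, 0.1899]
tcp_rot: [3.139, -0.075, -0.004]
wrist_force: [0.0, -0.0, -1.4]
width: 0.361
```

apply_moves --targets '[{"dx": 0,"dy": 0,"dz": 0,"wx": 0,"wy": 0,"wz": 0,"jaw": 0.42},{"dx": 0,"dy": 0,"dz": 0,"wx": 0,"wy": 0,"wz": 0,"jaw": 0.5},{"dx": 0,"dy": 0,"dz": -0.3,"wx": 0,"wy": 0,"wz": 0,"jaw": 0.52},{"dx": 0,"dy": 0,"dz": -0.6,"wx": 0,"wy": 0,"wz": 0,"jaw": 0.52},{"dx": 0,"dy": 0,"dz": -1,"wx": 0,"wy": 0,"wz": 0,"jaw": 0.52}]'

```text
time: 28.85
tool_pos: [0.5083, 0.245, 0.248]
tcp_rot: [3.139, -0.073, -0.004]
wrist_force: [-0.7, -0.2, -0.3]
width: 0.523
```

apply_moves --targets '[{"dx": 0,"dy": 0,"dz": -1,"wx": 0,"wy": 0,"wz": 0,"jaw": 0.52},{"dx": -0.5,"dy": 0.5,"dz": -0.7,"wx": 0,"wy": 0,"wz": 0,"jaw": 0.6}]'

```text
time: 29.05
tool_pos: [0.4956, 0.2324, 0.3033]
tcp_rot: [-3.138, 0.072, -0.008]
wrist_force: [-0.5, 0.1, -0.5]
width: 0.599
```

```bash
python3 - <<'E'
from h import *
c=snap('wrist','w10.png')
objs()
plan([(.538,-.293,.17,-57,19)])
E
```

```text
top mag [347. 238.] 117 ctr [ 0.5378 -0.291 ] size [0.031 0.032] ang 34.0
top mag [375. 239.] 113 ctr [ 0.532  -0.3732] size [0.032 0.03 ] ang 61.3
top turq [364. 214.] 115 ctr [ 0.6069 -0.346 ] size [0.031 0.032] ang 60.6
top turq [296. 268.] 110 ctr [ 0.4527 -0.142 ] size [0.028 0.031] ang 88.1
scene mag [206. 257.] 135 ctr [ 0.5392 -0.2945] size [0.032 0.034] ang 31.5
scene mag [179. 275.] 140 ctr [ 0.5337 -0.3767] size [0.031 0.033] ang 62.2
scene turq [229. 205.] 107 ctr [ 0.4547 -0.1467] size [0.031 0.033] ang 86.2
scene turq [207. 288.] 147 ctr [ 0.6085 -0.3495] size [0.031 0.033] ang 59.8
t 29.2 at [0.4947 0.2315 0.303 ] alpha -92.68 F [ 1.3 -0.3 -0.1] w 0.597
0 {"dx":0.12,"dy":0.92,"dz":0.23,"wx":0,"wy":0,"wz":-0.31}
0 {"dx":0.09,"dy":0.92,"dz":0.23,"wx":0,"wy":0,"wz":-0.31}
0 {"dx":0.06,"dy":0.92,"dz":0.23,"wx":0,"wy":0,"wz":-0.31}
0 {"dx":0.03,"dy":0.92,"dz":0.23,"wx":0,"wy":0,"wz":-0.31}
0 {"dx":-0,"dy":0.92,"dz":0.23,"wx":0,"wy":0,"wz":-0.31}
1 {"dx":-0.03,"dy":0.92,"dz":0.23,"wx":0,"wy":0,"wz":-0.31}
1 {"dx":-0.06,"dy":0.92,"dz":0.23,"wx":0,"wy":0,"wz":-0.31}
1 {"dx":-0.09,"dy":0.92,"dz":0.23,"wx":0,"wy":0,"wz":-0.31}
1 {"dx":-0.12,"dy":0.92,"dz":0.23,"wx":0,"wy":0,"wz":-0.32}
1 {"dx":-0.15,"dy":0.91,"dz":0.23,"wx":0,"wy":0,"wz":-0.31}
2 {"dx":-0.18,"dy":0.91,"dz":0.23,"wx":0,"wy":0,"wz":-0.32}
2 {"dx":-0.21,"dy":0.9,"dz":0.23,"wx":0,"wy":0,"wz":-0.31}
2 {"dx":-0.24,"dy":0.89,"dz":0.23,"wx":0,"wy":0,"wz":-0.32}
2 {"dx":-0.28,"dy":0.88,"dz":0.23,"wx":0,"wy":0,"wz":-0.31}
2 {"dx":-0.3,"dy":0.87,"dz":0.24,"wx":0,"wy":0,"wz":-0.32}
3 {"dx":-0.33,"dy":0.86,"dz":0.23,"wx":0,"wy":0,"wz":-0.31}
3 {"dx":-0.36,"dy":0.85,"dz":0.24,"wx":0,"wy":0,"wz":-0.32}
3 {"dx":-0.39,"dy":0.84,"dz":0.23,"wx":0,"wy":0,"wz":-0.31}
3 {"dx":-0.42,"dy":0.83,"dz":0.24,"wx":0,"wy":-0.06,"wz":-0.32}
```

View pics/w10.png

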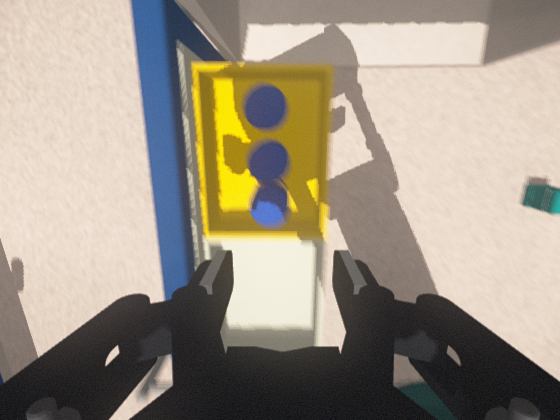

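apply_moves --targets '[{"dx": 0.12,"dy": 0.92,"dz": 0,"wx": 0,"wy": 0,"wz": -0.31,"jaw": 0.62},{"dx": 0.09,"dy": 0.92,"dz": 0,"wx": 0,"wy": 0,"wz": -0.31,"jaw": 0.62},{"dx": 0.06,"dy": 0.92,"dz": 0,"wx": 0,"wy": 0,"wz": -0.31,"jaw": 0.62},{"dx": 0.03,"dy": 0.92,"dz": 0,"wx": 0,"wy": 0,"wz": -0.31,"jaw": 0.62},{"dx": 0,"dy": 0.92,"dz": 0,"wx": 0,"wy": 0,"wz": -0.31,"jaw": 0.62}]'

```text
time: 29.7
tool_pos: [0.505, 0.0924, 0.2982]
tcp_rot: [-3.136, -0.184, 0.002]
wrist_force: [0.3, 0.8, -0.1]
width: 0.617
```

apply_moves --targets '[{"dx": -0.03,"dy": 0.92,"dz": 0.2,"wx": 0,"wy": 0,"wz": -0.31,"jaw": 0.62},{"dx": -0.06,"dy": 0.92,"dz": 0.3,"wx": 0,"wy": 0,"wz": -0.31,"jaw": 0.62},{"dx": -0.09,"dy": 0.92,"dz": 0.3,"wx": 0,"wy": 0,"wz": -0.31,"jaw": 0.62},{"dx": -0.12,"dy": 0.92,"dz": 0.3,"wx": 0,"wy": 0,"wz": -0.32,"jaw": 0.62},{"dx": -0.15,"dy": 0.91,"dz": 0.3,"wx": 0,"wy": 0,"wz": -0.31,"jaw": 0.62}]'

```text
time: 30.2
tool_pos: [0.5165, -0.0457, 0.2558]
tcp_rot: [-3.11, -0.439, 0.002]
wrist_force: [0.1, -0.1, -0.5]
width: 0.622
```

apply_moves --targets '[{"dx": -0.18,"dy": 0.91,"dz": 0.3,"wx": 0,"wy": 0,"wz": -0.32,"jaw": 0.62},{"dx": -0.21,"dy": 0.9,"dz": 0.3,"wx": 0,"wy": 0,"wz": -0.31,"jaw": 0.62},{"dx": -0.24,"dy": 0.89,"dz": 0.3,"wx": 0,"wy": 0,"wz": -0.32,"jaw": 0.62},{"dx": -0.28,"dy": 0.88,"dz": 0.3,"wx": 0,"wy": 0,"wz": -0.31,"jaw": 0.62},{"dx": -0.3,"dy": 0.87,"dz": 0.3,"wx": 0,"wy": 0,"wz": -0.32,"jaw": 0.62}]'

```text
time: 30.7
tool_pos: [0.5275, -0.1838, 0.2107]
tcp_rot: [-3.063, -0.694, 0.002]
wrist_force: [-0.1, 0.8, -0.4]
width: 0.616
```

apply_moves --targets '[{"dx": -0.33,"dy": 0.86,"dz": 0.3,"wx": 0,"wy": 0,"wz": -0.31,"jaw": 0.62},{"dx": -0.36,"dy": 0.85,"dz": 0.3,"wx": 0,"wy": 0,"wz": -0.32,"jaw": 0.62},{"dx": -0.39,"dy": 0.84,"dz": 0.3,"wx": 0,"wy": 0,"wz": -0.31,"jaw": 0.62},{"dx": -0.3,"dy": 0.6,"dz": 0.3,"wx": 0,"wy": 0,"wz": -0.32,"jaw": 0.62},{"dx": 0,"dy": 0,"dz": 0,"wx": 0,"wy": 0,"wz": 0,"jaw": 0.62}]'

```text
time: 31.2
tool_pos: [0.5346, -0.2874, 0.1733]
tcp_rot: [-3.011, -0.889, 0.005]
wrist_force: [0.7, 0.5, -0.6]
width: 0.619
```

```bash
python3 - <<'E'
from h import *
c=snap('wrist','w11.png');objs()
P=cloud(c); hsv=cv2.cvtColor(c['color'],cv2.COLOR_RGB2HSV); H,S=hsv[...,0],hsv[...,1]
m=(H>160)&(H<178)&(S>110)&(P[...,2]>.05)&(P[...,2]<.062)
n,l,st,ce=cv2.connectedComponentsWithStats(m.astype(np.uint8))
for i in range(1,n):
    if st[i,4]>100:
        v,u=np.nonzero(l==i); print(ce[i],cv2.minAreaRect(rays(c,u,v,.056)[:,:2].astype(np.float32)))
plan([(.538,-.293,.10,-57,3),(.538,-.293,.028,-57,3)])
E
```

```text
top mag [375. 239.] 110 ctr [ 0.5325 -0.3735] size [0.032 0.032] ang 61.3
top mag [348. 241.] 26 ctr [ 0.5273 -0.2966] size [0.008 0.03 ] ang 25.0
top turq [296. 268.] 113 ctr [ 0.4527 -0.142 ] size [0.028 0.031] ang 88.1
scene mag [206. 257.] 135 ctr [ 0.5392 -0.295 ] size [0.032 0.034] ang 33.9
scene mag [179. 275.] 143 ctr [ 0.5335 -0.3768] size [0.031 0.033] ang 61.6
scene turq [229. 205.] 102 ctr [ 0.4542 -0.1467] size [0.031 0.032] ang 86.2
scene turq [207. 288.] 146 ctr [ 0.6088 -0.349 ] size [0.03  0.033] ang 58.6
[288.17509025 203.93953069] ((0.5381070375442505, -0.2894689440727234), (0.030726976692676544, 0.030607599765062332), 33.0043830871582)
[360.71947195 249.61386139] ((0.5333153009414673, -0.3710322976112366), (0.033164795488119125, 0.029268696904182434), 61.56612777709961)
t 31.35 at [ 0.5355 -0.2852  0.1756] alpha -57.0 F [-0.1  0.4  0.1] w 0.616
0 {"dx":-0.02,"dy":0.09,"dz":0.84,"wx":0,"wy":0,"wz":0}
0 {"dx":-0.03,"dy":0.09,"dz":0.84,"wx":0,"wy":0,"wz":0}
0 {"dx":-0.02,"dy":0.09,"dz":0.84,"wx":0,"wy":0,"wz":0}
0 {"dx":-0,"dy":0,"dz":0.8,"wx":0,"wy":0,"wz":0}
0 {"dx":-0,"dy":0,"dz":0.8,"wx":0,"wy":0,"wz":0}
1 {"dx":-0,"dy":0,"dz":0.8,"wx":0,"wy":0,"wz":0}
```

View pics/w11.png

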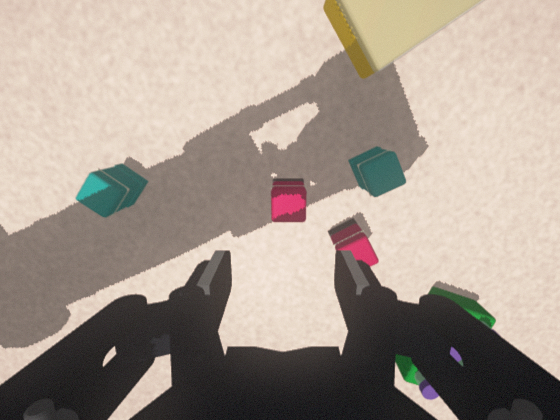

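apply_moves --targets '[{"dx": -0.03,"dy": 0.08,"dz": 0.9,"wx": 0,"wy": 0,"wz": 0,"jaw": 0.62},{"dx": -0.02,"dy": 0.08,"dz": 0.9,"wx": 0,"wy": 0,"wz": 0,"jaw": 0.62},{"dx": -0.02,"dy": 0.08,"dz": 0.9,"wx": 0,"wy": 0,"wz": 0,"jaw": 0.62},{"dx": 0,"dy": 0,"dz": 0.9,"wx": 0,"wy": 0,"wz": 0,"jaw": 0.62},{"dx": 0,"dy": 0,"dz": 0.9,"wx": 0,"wy": 0,"wz": 0,"jaw": 0.62}]'

```text
time: 31.85
tool_pos: [0.5385, -0.292, 0.0411]
tcp_rot: [3.011, 0.894, 0.002]
wrist_force: [-0.0, -0.5, -0.1]
width: 0.621
```

apply_moves --targets '[{"dx": 0,"dy": 0,"dz": 0.45,"wx": 0,"wy": 0,"wz": 0,"jaw": 0.62},{"dx": 0,"dy": 0,"dz": 0,"wx": 0,"wy": 0,"wz": 0,"jaw": 0.4},{"dx": 0,"dy": 0,"dz": 0,"wx": 0,"wy": 0,"wz": 0,"jaw": 0.25},{"dx": 0,"dy": 0,"dz": 0,"wx": 0,"wy": 0,"wz": 0,"jaw": 0.25},{"dx": 0,"dy": 0,"dz": 0,"wx": 0,"wy": 0,"wz": 0,"jaw": 0.25}]'

```text
time: 32.35
tool_pos: [0.539, -0.2936, 0.0296]
tcp_rot: [3.01, 0.893, 0.003]
wrist_force: [0.7, 0.7, -0.5]
width: 0.363
```

```bash
python3 - <<'E'
from h import *
plan([(.538,-.291,.12,-57,3),(.441,.2485,.285,-92.65,20)])
E
```

```text
t 32.35 at [ 0.539  -0.2936  0.0296] alpha -56.96 F [ 0.7  0.7 -0.5] w 0.363
0 {"dx":0.01,"dy":-0.03,"dz":-1,"wx":0,"wy":0,"wz":0}
0 {"dx":0.01,"dy":-0.03,"dz":-1.01,"wx":0,"wy":0,"wz":0}  !!
0 {"dx":0,"dy":-0.02,"dz":-1,"wx":0,"wy":0,"wz":0}
0 {"dx":0.36,"dy":-0.84,"dz":-0.28,"wx":0,"wy":0,"wz":0.3}
0 {"dx":0.33,"dy":-0.85,"dz":-0.28,"wx":0,"wy":0,"wz":0.3}
1 {"dx":0.3,"dy":-0.86,"dz":-0.28,"wx":0,"wy":0,"wz":0.3}
1 {"dx":0.27,"dy":-0.87,"dz":-0.28,"wx":0,"wy":0,"wz":0.3}
1 {"dx":0.25,"dy":-0.88,"dz":-0.28,"wx":0,"wy":0,"wz":0.3}
1 {"dx":0.22,"dy":-0.89,"dz":-0.28,"wx":0,"wy":0,"wz":0.3}
1 {"dx":0.19,"dy":-0.89,"dz":-0.28,"wx":0,"wy":0,"wz":0.3}
2 {"dx":0.16,"dy":-0.9,"dz":-0.28,"wx":0,"wy":0,"wz":0.3}
2 {"dx":0.13,"dy":-0.9,"dz":-0.27,"wx":0,"wy":0,"wz":0.3}
2 {"dx":0.11,"dy":-0.91,"dz":-0.28,"wx":0,"wy":0,"wz":0.3}
2 {"dx":0.08,"dy":-0.91,"dz":-0.27,"wx":0,"wy":0,"wz":0.29}
2 {"dx":0.05,"dy":-0.91,"dz":-0.28,"wx":0,"wy":0,"wz":0.3}
3 {"dx":0.02,"dy":-0.91,"dz":-0.27,"wx":0,"wy":0,"wz":0.29}
3 {"dx":-0.01,"dy":-0.91,"dz":-0.28,"wx":0,"wy":0,"wz":0.3}
3 {"dx":-0.03,"dy":-0.91,"dz":-0.27,"wx":0,"wy":0,"wz":0.29}
3 {"dx":-0.06,"dy":-0.91,"dz":-0.28,"wx":0,"wy":0,"wz":0.3}
3 {"dx":-0.09,"dy":-0.91,"dz":-0.27,"wx":0,"wy":0,"wz":0.29}
4 {"dx":-0.12,"dy":-0.91,"dz":-0.28,"wx":0,"wy":0,"wz":0.3}
4 {"dx":-0.15,"dy":-0.91,"dz":-0.27,"wx":0,"wy":0,"wz":0.29}
4 {"dx":-0.18,"dy":-0.9,"dz":-0.28,"wx":0,"wy":0,"wz":0.3}
```

apply_moves --targets '[{"dx": 0,"dy": 0,"dz": -0.4,"wx": 0,"wy": 0,"wz": 0,"jaw": 0.25},{"dx": 0,"dy": 0,"dz": -1,"wx": 0,"wy": 0,"wz": 0,"jaw": 0.25},{"dx": 0,"dy": 0,"dz": -1,"wx": 0,"wy": 0,"wz": 0,"jaw": 0.25},{"dx": 0.36,"dy": -0.84,"dz": -1,"wx": 0,"wy": 0,"wz": 0.3,"jaw": 0.25},{"dx": 0.33,"dy": -0.85,"dz": -1,"wx": 0,"wy": 0,"wz": 0.3,"jaw": 0.25}]'

```text
time: 32.85
tool_pos: [0.5286, -0.2393, 0.1627]
tcp_rot: [3.039, 0.793, 0.003]
wrist_force: [-0.5, 0.6, -0.8]
width: 0.364
```

apply_moves --targets '[{"dx": 0.3,"dy": -0.86,"dz": -1,"wx": 0,"wy": 0,"wz": 0.3,"jaw": 0.25},{"dx": 0.27,"dy": -0.87,"dz": -1,"wx": 0,"wy": 0,"wz": 0.3,"jaw": 0.25},{"dx": 0.25,"dy": -0.88,"dz": -1,"wx": 0,"wy": 0,"wz": 0.3,"jaw": 0.25},{"dx": 0.22,"dy": -0.89,"dz": -1,"wx": 0,"wy": 0,"wz": 0.3,"jaw": 0.25},{"dx": 0.19,"dy": -0.89,"dz": -0.6,"wx": 0,"wy": 0,"wz": 0.3,"jaw": 0.25}]'

```text
time: 33.35
tool_pos: [0.5048, -0.1036, 0.3026]
tcp_rot: [3.09, 0.554, 0.009]
wrist_force: [0.3, 0.9, -1.8]
width: 0.363
```

apply_moves --targets '[{"dx": 0.16,"dy": -0.9,"dz": -0.3,"wx": 0,"wy": 0,"wz": 0.3,"jaw": 0.25},{"dx": 0.13,"dy": -0.9,"dz": 0,"wx": 0,"wy": 0,"wz": 0.3,"jaw": 0.25},{"dx": 0.11,"dy": -0.91,"dz": 0,"wx": 0,"wy": 0,"wz": 0.3,"jaw": 0.25},{"dx": 0.08,"dy": -0.91,"dz": 0,"wx": 0,"wy": 0,"wz": 0.29,"jaw": 0.25},{"dx": 0.05,"dy": -0.91,"dz": 0,"wx": 0,"wy": 0,"wz": 0.3,"jaw": 0.25}]'

```text
time: 33.85
tool_pos: [0.4796, 0.0314, 0.3085]
tcp_rot: [3.126, 0.312, 0.004]
wrist_force: [0.2, -0.2, -0.9]
width: 0.358
```

apply_moves --targets '[{"dx": 0.02,"dy": -0.91,"dz": 0,"wx": 0,"wy": 0,"wz": 0.29,"jaw": 0.25},{"dx": -0.01,"dy": -0.91,"dz": 0,"wx": 0,"wy": 0,"wz": 0.3,"jaw": 0.25},{"dx": -0.03,"dy": -0.91,"dz": 0,"wx": 0,"wy": 0,"wz": 0.29,"jaw": 0.25},{"dx": -0.06,"dy": -0.91,"dz": 0,"wx": 0,"wy": 0,"wz": 0.3,"jaw": 0.25},{"dx": -0.09,"dy": -0.91,"dz": 0,"wx": 0,"wy": 0,"wz": 0.29,"jaw": 0.25}]'

```text
time: 34.35
tool_pos: [0.4556, 0.166, 0.3085]
tcp_rot: [-3.14, -0.071, -0.003]
wrist_force: [0.2, 0.3, 0.4]
width: 0.367
```

```bash
python3 - <<'E'
from h import *
plan([(.440,.2490,.285,-92.65,4)])
E
```

```text
t 34.35 at [0.4556 0.166  0.3085] alpha -87.41 F [0.2 0.3 0.4] w 0.367
0 {"dx":-0.1,"dy":-0.7,"dz":0.2,"wx":0,"wy":0,"wz":0.22}
0 {"dx":-0.11,"dy":-0.69,"dz":0.19,"wx":0,"wy":0,"wz":0.22}
0 {"dx":-0.13,"dy":-0.69,"dz":0.2,"wx":0,"wy":0,"wz":0.22}
0 {"dx":-0.15,"dy":-0.69,"dz":0.19,"wx":0,"wy":0,"wz":0.21}
```

apply_moves --targets '[{"dx": -0.1,"dy": -0.85,"dz": 0.2,"wx": 0,"wy": 0,"wz": 0.22,"jaw": 0.25},{"dx": -0.11,"dy": -0.8,"dz": 0.2,"wx": 0,"wy": 0,"wz": 0.22,"jaw": 0.25},{"dx": -0.13,"dy": -0.6,"dz": 0.2,"wx": 0,"wy": 0,"wz": 0.22,"jaw": 0.25},{"dx": -0.15,"dy": -0.45,"dz": 0.2,"wx": 0,"wy": 0,"wz": 0.21,"jaw": 0.25},{"dx": 0,"dy": 0,"dz": 0,"wx": 0,"wy": 0,"wz": 0,"jaw": 0.25}]'

```text
time: 34.85
tool_pos: [0.4389, 0.2469, 0.2832]
tcp_rot: [-3.14, 0.067, 0.001]
wrist_force: [0.1, -0.4, -1.0]
width: 0.363
```

```bash
python3 - <<'E'
from h import *
snap('wrist','w12.png')
plan([(.440,.2490,.28,-92.65,1),(.440,.2490,.195,-92.65,4)])
E
```

```text
t 34.9 at [0.4394 0.2462 0.2836] alpha -92.43 F [-0.7 -0.5 -0.6] w 0.363
0 {"dx":0.02,"dy":-0.09,"dz":0.12,"wx":0,"wy":0,"wz":0.04}
0 {"dx":-0,"dy":-0,"dz":0.71,"wx":0,"wy":0,"wz":0}
0 {"dx":-0,"dy":-0,"dz":0.71,"wx":0,"wy":0,"wz":0}
0 {"dx":-0,"dy":-0,"dz":0.71,"wx":0,"wy":0,"wz":0}
0 {"dx":-0.01,"dy":-0,"dz":0.7,"wx":0,"wy":0,"wz":0}
```

View pics/w12.png

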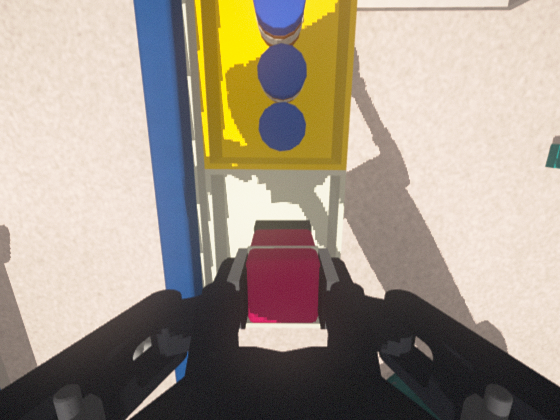

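apply_moves --targets '[{"dx": 0.02,"dy": -0.06,"dz": 0.3,"wx": 0,"wy": 0,"wz": 0.03,"jaw": 0.25},{"dx": 0,"dy": 0,"dz": 0.8,"wx": 0,"wy": 0,"wz": 0,"jaw": 0.25},{"dx": 0,"dy": 0,"dz": 0.8,"wx": 0,"wy": 0,"wz": 0,"jaw": 0.25},{"dx": 0,"dy": 0,"dz": 0.65,"wx": 0,"wy": 0,"wz": 0,"jaw": 0.25},{"dx": 0,"dy": 0,"dz": 0.3,"wx": 0,"wy": 0,"wz": 0,"jaw": 0.25}]'

```text
time: 35.4
tool_pos: [0.4396, 0.2462, 0.1952]
tcp_rot: [3.139, -0.076, -0.004]
wrist_force: [-1.5, -1.0, -0.7]
width: 0.367
```

apply_moves --targets '[{"dx": 0,"dy": 0,"dz": 0.05,"wx": 0,"wy": 0,"wz": 0,"jaw": 0.25}]'

```text
time: 35.5
tool_pos: [0.44, 0.2467, 0.1946]
tcp_rot: [3.139, -0.076, -0.003]
wrist_force: [-0.0, 0.2, -0.9]
width: 0.366
```

apply_moves --targets '[{"dx": 0,"dy": 0,"dz": 0,"wx": 0,"wy": 0,"wz": 0,"jaw": 0.42},{"dx": 0,"dy": 0,"dz": 0,"wx": 0,"wy": 0,"wz": 0,"jaw": 0.5},{"dx": 0,"dy": 0,"dz": -0.3,"wx": 0,"wy": 0,"wz": 0,"jaw": 0.52},{"dx": 0,"dy": 0,"dz": -0.6,"wx": 0,"wy": 0,"wz": 0,"jaw": 0.52},{"dx": 0,"dy": 0,"dz": -1,"wx": 0,"wy": 0,"wz": 0,"jaw": 0.52}]'

```text
time: 36.0
tool_pos: [0.4397, 0.2473, 0.253]
tcp_rot: [3.14, -0.074, -0.003]
wrist_force: [0.5, 0.0, 0.8]
width: 0.519
```

apply_moves --targets '[{"dx": 0,"dy": 0,"dz": -1,"wx": 0,"wy": 0,"wz": 0,"jaw": 0.52},{"dx": -0.5,"dy": 0.5,"dz": -0.7,"wx": 0,"wy": 0,"wz": 0,"jaw": 0.6}]'

```text
time: 36.2
tool_pos: [0.4269, 0.2347, 0.308]
tcp_rot: [-3.138, 0.073, -0.008]
wrist_force: [0.5, -0.8, 0.3]
width: 0.599
```

```bash
python3 - <<'E'
from h import *
c=snap('wrist','w13.png');snap('scene','s4.png')
objs()
plan([(.533,-.374,.17,-118,21)])
E
```

```text
top mag [375. 239.] 115 ctr [ 0.532  -0.3732] size [0.032 0.03 ] ang 61.3
top turq [364. 214.] 108 ctr [ 0.6069 -0.3461] size [0.031 0.03 ] ang 61.1
top turq [296. 268.] 116 ctr [ 0.4526 -0.142 ] size [0.029 0.031] ang 88.3
scene mag [179. 276.] 146 ctr [ 0.5344 -0.3773] size [0.031 0.035] ang 61.6
scene turq [229. 205.] 100 ctr [ 0.4542 -0.1466] size [0.031 0.032] ang 86.8
scene turq [207. 288.] 147 ctr [ 0.6078 -0.3494] size [0.031 0.032] ang 60.1
t 36.4 at [0.4255 0.2337 0.3055] alpha -92.73 F [-0.1  0.6 -0.3] w 0.6
0 {"dx":0.22,"dy":0.96,"dz":0.21,"wx":0,"wy":0,"wz":0.2}
0 {"dx":0.24,"dy":0.95,"dz":0.21,"wx":0,"wy":0,"wz":0.2}
0 {"dx":0.26,"dy":0.95,"dz":0.21,"wx":0,"wy":0,"wz":0.2}
0 {"dx":0.27,"dy":0.94,"dz":0.21,"wx":0,"wy":0,"wz":0.2}
0 {"dx":0.29,"dy":0.93,"dz":0.21,"wx":0,"wy":0,"wz":0.2}
1 {"dx":0.31,"dy":0.93,"dz":0.22,"wx":0,"wy":0,"wz":0.2}
1 {"dx":0.33,"dy":0.92,"dz":0.21,"wx":0,"wy":0,"wz":0.2}
1 {"dx":0.35,"dy":0.91,"dz":0.22,"wx":0,"wy":0,"wz":0.2}
1 {"dx":0.37,"dy":0.91,"dz":0.21,"wx":0,"wy":0,"wz":0.2}
1 {"dx":0.39,"dy":0.9,"dz":0.22,"wx":0,"wy":0,"wz":0.2}
2 {"dx":0.41,"dy":0.89,"dz":0.21,"wx":0,"wy":0,"wz":0.2}
2 {"dx":0.43,"dy":0.88,"dz":0.22,"wx":0,"wy":0,"wz":0.2}
2 {"dx":0.45,"dy":0.87,"dz":0.21,"wx":0,"wy":0,"wz":0.2}
2 {"dx":0.47,"dy":0.86,"dz":0.22,"wx":0,"wy":0,"wz":0.2}
2 {"dx":0.48,"dy":0.85,"dz":0.21,"wx":0,"wy":0,"wz":0.2}
3 {"dx":0.5,"dy":0.84,"dz":0.22,"wx":0,"wy":0,"wz":0.2}
3 {"dx":0.52,"dy":0.83,"dz":0.21,"wx":0,"wy":0,"wz":0.2}
3 {"dx":0.54,"dy":0.82,"dz":0.22,"wx":0,"wy":0,"wz":0.2}
3 {"dx":0.55,"dy":0.81,"dz":0.21,"wx":0,"wy":0,"wz":0.2}
3 {"dx":0.57,"dy":0.8,"dz":0.22,"wx":0,"wy":0,"wz":0.21}
4 {"dx":0.59,"dy":0.79,"dz":0.21,"wx":0,"wy":0,"wz":0.2}
```

View pics/w13.png

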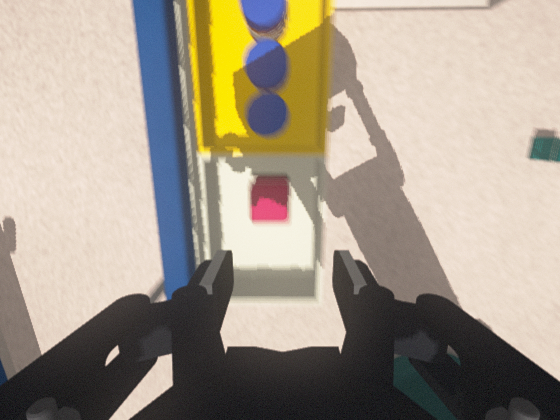

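View pics/s4.png

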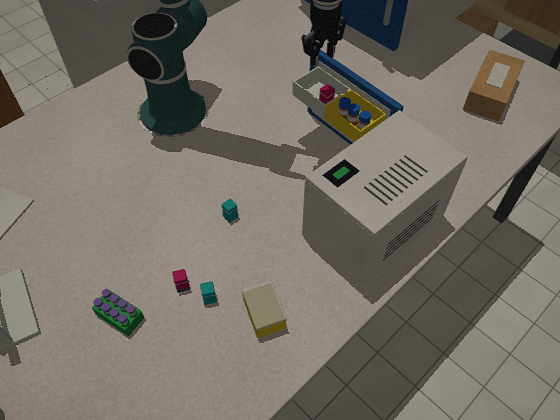

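apply_moves --targets '[{"dx": 0.22,"dy": 0.96,"dz": 0,"wx": 0,"wy": 0,"wz": 0.2,"jaw": 0.62},{"dx": 0.24,"dy": 0.95,"dz": 0,"wx": 0,"wy": 0,"wz": 0.2,"jaw": 0.62},{"dx": 0.26,"dy": 0.95,"dz": 0,"wx": 0,"wy": 0,"wz": 0.2,"jaw": 0.62},{"dx": 0.27,"dy": 0.94,"dz": 0,"wx": 0,"wy": 0,"wz": 0.2,"jaw": 0.62},{"dx": 0.29,"dy": 0.93,"dz": 0,"wx": 0,"wy": 0,"wz": 0.2,"jaw": 0.62}]'

```text
time: 36.9
tool_pos: [0.4502, 0.0876, 0.3024]
tcp_rot: [3.132, -0.24, -0.003]
wrist_force: [-0.3, -0.5, 1.1]
width: 0.621
```

apply_moves --targets '[{"dx": 0.31,"dy": 0.93,"dz": 0.3,"wx": 0,"wy": 0,"wz": 0.2,"jaw": 0.62},{"dx": 0.33,"dy": 0.92,"dz": 0.3,"wx": 0,"wy": 0,"wz": 0.2,"jaw": 0.62},{"dx": 0.35,"dy": 0.91,"dz": 0.3,"wx": 0,"wy": 0,"wz": 0.2,"jaw": 0.62},{"dx": 0.37,"dy": 0.91,"dz": 0.3,"wx": 0,"wy": 0,"wz": 0.2,"jaw": 0.62},{"dx": 0.39,"dy": 0.9,"dz": 0.3,"wx": 0,"wy": 0,"wz": 0.2,"jaw": 0.62}]'

```text
time: 37.4
tool_pos: [0.4752, -0.0571, 0.257]
tcp_rot: [-3.115, 0.404, 0.003]
wrist_force: [1.7, 0.2, 0.4]
width: 0.619
```

apply_moves --targets '[{"dx": 0.41,"dy": 0.89,"dz": 0.3,"wx": 0,"wy": 0,"wz": 0.2,"jaw": 0.62},{"dx": 0.43,"dy": 0.88,"dz": 0.3,"wx": 0,"wy": 0,"wz": 0.2,"jaw": 0.62},{"dx": 0.45,"dy": 0.87,"dz": 0.3,"wx": 0,"wy": 0,"wz": 0.2,"jaw": 0.62},{"dx": 0.47,"dy": 0.86,"dz": 0.3,"wx": 0,"wy": 0,"wz": 0.2,"jaw": 0.62},{"dx": 0.48,"dy": 0.85,"dz": 0.3,"wx": 0,"wy": 0,"wz": 0.2,"jaw": 0.62}]'

```text
time: 37.9
tool_pos: [0.5011, -0.2016, 0.2118]
tcp_rot: [-3.089, 0.566, 0.003]
wrist_force: [0.4, -0.3, -0.5]
width: 0.618
```

apply_moves --targets '[{"dx": 0.5,"dy": 0.84,"dz": 0.3,"wx": 0,"wy": 0,"wz": 0.2,"jaw": 0.62},{"dx": 0.52,"dy": 0.83,"dz": 0.3,"wx": 0,"wy": 0,"wz": 0.2,"jaw": 0.62},{"dx": 0.54,"dy": 0.82,"dz": 0.3,"wx": 0,"wy": 0,"wz": 0.2,"jaw": 0.62},{"dx": 0.55,"dy": 0.81,"dz": 0.3,"wx": 0,"wy": 0,"wz": 0.2,"jaw": 0.62},{"dx": 0.5,"dy": 0.7,"dz": 0.1,"wx": 0,"wy": 0,"wz": 0.23,"jaw": 0.62}]'

```text
time: 38.4
tool_pos: [0.5255, -0.3424, 0.1715]
tcp_rot: [-3.053, 0.732, 0.007]
wrist_force: [-1.1, 0.4, -0.0]
width: 0.622
```

```bash
python3 - <<'E'
from h import *
c=snap('wrist','w14.png');objs()
P=cloud(c); hsv=cv2.cvtColor(c['color'],cv2.COLOR_RGB2HSV); H,S=hsv[...,0],hsv[...,1]
m=(H>160)&(H<178)&(S>110)&(P[...,2]>.05)&(P[...,2]<.062)
n,l,st,ce=cv2.connectedComponentsWithStats(m.astype(np.uint8))
for i in range(1,n):
    if st[i,4]>100:
        v,u=np.nonzero(l==i); print(ce[i],cv2.minAreaRect(rays(c,u,v,.056)[:,:2].astype(np.float32)))
plan([(.533,-.374,.10,-118.3,3),(.533,-.374,.028,-118.3,3)])
E
```

```text
top mag [374. 241.] 67 ctr [ 0.5276 -0.3707] size [0.032 0.02 ] ang 56.8
top turq [365. 212.] 67 ctr [ 0.6122 -0.3507] size [0.031 0.021] ang 43.1
top turq [296. 268.] 115 ctr [ 0.4527 -0.142 ] size [0.028 0.031] ang 88.1
scene mag [179. 276.] 143 ctr [ 0.5339 -0.377 ] size [0.031 0.033] ang 61.9
scene turq [229. 205.] 109 ctr [ 0.4552 -0.1468] size [0.031 0.036] ang 86.2
scene turq [207. 288.] 151 ctr [ 0.6085 -0.3496] size [0.031 0.033] ang 59.2
[313.94571429 180.84190476] ((0.5330080986022949, -0.3750641345977783), (0.028958840295672417, 0.02921872027218342), 63.05690002441406)
t 38.55 at [ 0.5258 -0.3425  0.1725] alpha -117.0 F [ 0.6  0.9 -0.4] w 0.62
0 {"dx":0.23,"dy":0.28,"dz":0.8,"wx":0,"wy":0,"wz":0.07}
0 {"dx":0.24,"dy":0.27,"dz":0.81,"wx":0,"wy":0,"wz":0.07}
0 {"dx":0.24,"dy":0.27,"dz":0.8,"wx":0,"wy":0,"wz":0.08}
0 {"dx":0,"dy":0,"dz":0.8,"wx":0,"wy":0,"wz":0}
0 {"dx":0,"dy":0,"dz":0.8,"wx":0,"wy":0,"wz":0}
1 {"dx":0,"dy":0,"dz":0.8,"wx":0,"wy":0,"wz":0}
```

View pics/w14.png

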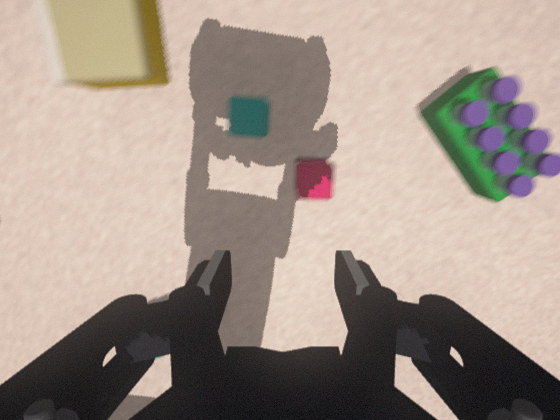

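apply_moves --targets '[{"dx": 0.24,"dy": 0.28,"dz": 0.8,"wx": 0,"wy": 0,"wz": 0.07,"jaw": 0.62},{"dx": 0.24,"dy": 0.28,"dz": 0.8,"wx": 0,"wy": 0,"wz": 0.07,"jaw": 0.62},{"dx": 0.24,"dy": 0.28,"dz": 0.8,"wx": 0,"wy": 0,"wz": 0.05,"jaw": 0.62},{"dx": 0,"dy": 0,"dz": 0.9,"wx": 0,"wy": 0,"wz": 0,"jaw": 0.62},{"dx": 0,"dy": 0,"dz": 0.9,"wx": 0,"wy": 0,"wz": 0,"jaw": 0.62}]'

```text
time: 39.05
tool_pos: [0.534, -0.373, 0.0476]
tcp_rot: [-3.048, 0.76, 0.001]
wrist_force: [0.0, -0.0, -1.4]
width: 0.616
```

apply_moves --targets '[{"dx": 0,"dy": 0,"dz": 0.6,"wx": 0,"wy": 0,"wz": 0,"jaw": 0.62},{"dx": 0,"dy": 0,"dz": 0,"wx": 0,"wy": 0,"wz": 0,"jaw": 0.4},{"dx": 0,"dy": 0,"dz": 0,"wx": 0,"wy": 0,"wz": 0,"jaw": 0.25},{"dx": 0,"dy": 0,"dz": 0,"wx": 0,"wy": 0,"wz": 0,"jaw": 0.25},{"dx": 0,"dy": 0,"dz": 0,"wx": 0,"wy": 0,"wz": 0,"jaw": 0.25}]'

```text
time: 39.55
tool_pos: [0.535, -0.3746, 0.0325]
tcp_rot: [3.047, -0.761, 0.004]
wrist_force: [-0.6, 0.1, -1.3]
width: 0.366
```

```bash
python3 - <<'E'
from h import *
plan([(.533,-.375,.12,-118.3,3),(.384,.249,.285,-92.65,22)])
E
```

```text
t 39.55 at [ 0.535  -0.3746  0.0325] alpha -118.03 F [-0.6  0.1 -1.3] w 0.366
0 {"dx":-0.02,"dy":0.02,"dz":-0.97,"wx":0,"wy":0,"wz":0}
0 {"dx":-0.01,"dy":0.01,"dz":-0.97,"wx":0,"wy":0,"wz":0}
0 {"dx":-0.02,"dy":0.02,"dz":-0.98,"wx":0,"wy":0,"wz":0.05}
0 {"dx":-0.65,"dy":-0.73,"dz":-0.25,"wx":0,"wy":0,"wz":-0.19}
0 {"dx":-0.63,"dy":-0.74,"dz":-0.25,"wx":0,"wy":0,"wz":-0.19}
1 {"dx":-0.62,"dy":-0.75,"dz":-0.25,"wx":0,"wy":0,"wz":-0.19}
1 {"dx":-0.6,"dy":-0.76,"dz":-0.25,"wx":0,"wy":0,"wz":-0.2}
1 {"dx":-0.59,"dy":-0.77,"dz":-0.25,"wx":0,"wy":0,"wz":-0.19}
1 {"dx":-0.57,"dy":-0.79,"dz":-0.25,"wx":0,"wy":0,"wz":-0.2}
1 {"dx":-0.55,"dy":-0.8,"dz":-0.25,"wx":0,"wy":0,"wz":-0.19}
2 {"dx":-0.54,"dy":-0.81,"dz":-0.25,"wx":0,"wy":0,"wz":-0.2}
2 {"dx":-0.52,"dy":-0.82,"dz":-0.25,"wx":0,"wy":0,"wz":-0.19}
2 {"dx":-0.5,"dy":-0.83,"dz":-0.25,"wx":0,"wy":0,"wz":-0.2}
2 {"dx":-0.49,"dy":-0.84,"dz":-0.25,"wx":0,"wy":0,"wz":-0.19}
2 {"dx":-0.47,"dy":-0.85,"dz":-0.25,"wx":0,"wy":0,"wz":-0.2}
3 {"dx":-0.45,"dy":-0.86,"dz":-0.25,"wx":0,"wy":0,"wz":-0.19}
3 {"dx":-0.44,"dy":-0.87,"dz":-0.25,"wx":0,"wy":0,"wz":-0.2}
3 {"dx":-0.42,"dy":-0.88,"dz":-0.25,"wx":0,"wy":0,"wz":-0.19}
3 {"dx":-0.4,"dy":-0.88,"dz":-0.26,"wx":0,"wy":0,"wz":-0.2}
3 {"dx":-0.38,"dy":-0.89,"dz":-0.25,"wx":0,"wy":0,"wz":-0.19}
4 {"dx":-0.36,"dy":-0.9,"dz":-0.26,"wx":0,"wy":0,"wz":-0.2}
4 {"dx":-0.34,"dy":-0.91,"dz":-0.25,"wx":0,"wy":0,"wz":-0.19}
4 {"dx":-0.33,"dy":-0.92,"dz":-0.26,"wx":0,"wy":0,"wz":-0.2}
4 {"dx":-0.3,"dy":-0.92,"dz":-0.25,"wx":0,"wy":0,"wz":-0.19}
4 {"dx":-0.29,"dy":-0.93,"dz":-0.26,"wx":0,"wy":0,"wz":-0.2}
```

apply_moves --targets '[{"dx": 0,"dy": 0,"dz": -0.4,"wx": 0,"wy": 0,"wz": 0,"jaw": 0.25},{"dx": 0,"dy": 0,"dz": -1,"wx": 0,"wy": 0,"wz": 0,"jaw": 0.25},{"dx": 0,"dy": 0,"dz": -1,"wx": 0,"wy": 0,"wz": 0,"jaw": 0.25},{"dx": -0.65,"dy": -0.73,"dz": -1,"wx": 0,"wy": 0,"wz": -0.19,"jaw": 0.25},{"dx": -0.63,"dy": -0.74,"dz": -1,"wx": 0,"wy": 0,"wz": -0.19,"jaw": 0.25}]'

```text
time: 40.05
tool_pos: [0.5205, -0.3176, 0.1658]
tcp_rot: [3.062, -0.701, 0.003]
wrist_force: [0.7, 0.8, 0.1]
width: 0.364
```

apply_moves --targets '[{"dx": -0.62,"dy": -0.75,"dz": -1,"wx": 0,"wy": 0,"wz": -0.19,"jaw": 0.25},{"dx": -0.6,"dy": -0.76,"dz": -1,"wx": 0,"wy": 0,"wz": -0.2,"jaw": 0.25},{"dx": -0.59,"dy": -0.77,"dz": -1,"wx": 0,"wy": 0,"wz": -0.19,"jaw": 0.25},{"dx": -0.57,"dy": -0.79,"dz": -1,"wx": 0,"wy": 0,"wz": -0.2,"jaw": 0.25},{"dx": -0.55,"dy": -0.8,"dz": -0.3,"wx": 0,"wy": 0,"wz": -0.19,"jaw": 0.25}]'

```text
time: 40.55
tool_pos: [0.4871, -0.1754, 0.2981]
tcp_rot: [3.092, -0.543, 0.014]
wrist_force: [1.8, -0.4, -1.4]
width: 0.362
```

apply_moves --targets '[{"dx": -0.54,"dy": -0.81,"dz": 0,"wx": 0,"wy": 0,"wz": -0.2,"jaw": 0.25},{"dx": -0.52,"dy": -0.82,"dz": 0,"wx": 0,"wy": 0,"wz": -0.19,"jaw": 0.25},{"dx": -0.5,"dy": -0.83,"dz": 0,"wx": 0,"wy": 0,"wz": -0.2,"jaw": 0.25},{"dx": -0.49,"dy": -0.84,"dz": 0,"wx": 0,"wy": 0,"wz": -0.19,"jaw": 0.25},{"dx": -0.47,"dy": -0.85,"dz": 0,"wx": 0,"wy": 0,"wz": -0.2,"jaw": 0.25}]'

```text
time: 41.05
tool_pos: [0.4509, -0.0331, 0.2936]
tcp_rot: [-3.118, 0.384, -0.004]
wrist_force: [0.6, -0.0, -0.6]
width: 0.362
```

apply_moves --targets '[{"dx": -0.45,"dy": -0.86,"dz": 0,"wx": 0,"wy": 0,"wz": -0.19,"jaw": 0.25},{"dx": -0.44,"dy": -0.87,"dz": 0,"wx": 0,"wy": 0,"wz": -0.2,"jaw": 0.25},{"dx": -0.42,"dy": -0.88,"dz": 0,"wx": 0,"wy": 0,"wz": -0.19,"jaw": 0.25},{"dx": -0.4,"dy": -0.88,"dz": 0,"wx": 0,"wy": 0,"wz": -0.2,"jaw": 0.25},{"dx": -0.38,"dy": -0.89,"dz": 0,"wx": 0,"wy": 0,"wz": -0.19,"jaw": 0.25}]'

```text
time: 41.55
tool_pos: [0.4162, 0.1084, 0.2936]
tcp_rot: [-3.133, 0.225, -0.004]
wrist_force: [1.2, -0.5, -1.1]
width: 0.363
```

```bash
python3 - <<'E'
from h import *
plan([(.384,.249,.285,-92.65,6)])
E
```

```text
t 41.55 at [0.4162 0.1084 0.2936] alpha -98.21 F [ 1.2 -0.5 -1.1] w 0.363
0 {"dx":-0.29,"dy":-0.75,"dz":0.05,"wx":0,"wy":0,"wz":-0.15}
0 {"dx":-0.28,"dy":-0.75,"dz":0.05,"wx":0,"wy":0,"wz":-0.16}
0 {"dx":-0.26,"dy":-0.76,"dz":0.05,"wx":0,"wy":0,"wz":-0.15}
0 {"dx":-0.25,"dy":-0.76,"dz":0.05,"wx":0,"wy":0,"wz":-0.16}
0 {"dx":-0.24,"dy":-0.76,"dz":0.04,"wx":0,"wy":0,"wz":-0.15}
1 {"dx":-0.23,"dy":-0.77,"dz":0.05,"wx":0,"wy":0,"wz":-0.16}
```

apply_moves --targets '[{"dx": -0.29,"dy": -0.85,"dz": 0,"wx": 0,"wy": 0,"wz": -0.15,"jaw": 0.25},{"dx": -0.28,"dy": -0.85,"dz": 0,"wx": 0,"wy": 0,"wz": -0.16,"jaw": 0.25},{"dx": -0.26,"dy": -0.85,"dz": 0,"wx": 0,"wy": 0,"wz": -0.15,"jaw": 0.25},{"dx": -0.25,"dy": -0.8,"dz": 0,"wx": 0,"wy": 0,"wz": -0.16,"jaw": 0.25},{"dx": -0.24,"dy": -0.6,"dz": 0,"wx": 0,"wy": 0,"wz": -0.15,"jaw": 0.25}]'

```text
time: 42.05
tool_pos: [0.3904, 0.2308, 0.2935]
tcp_rot: [-3.139, 0.097, -0.003]
wrist_force: [-0.2, 0.0, -1.5]
width: 0.365
```

apply_moves --targets '[{"dx": -0.23,"dy": -0.45,"dz": 0.1,"wx": 0,"wy": 0,"wz": -0.12,"jaw": 0.25},{"dx": 0,"dy": 0,"dz": 0,"wx": 0,"wy": 0,"wz": 0,"jaw": 0.25}]'

```text
time: 42.25
tool_pos: [0.3839, 0.2446, 0.29]
tcp_rot: [-3.139, 0.076, -0.001]
wrist_force: [0.6, -0.4, -1.0]
width: 0.36
```

```bash
python3 - <<'E'
from h import *
snap('wrist','w15.png')
plan([(.385,.2500,.28,-92.65,1),(.385,.2500,.199,-92.65,4)])
E
```

```text
t 42.3 at [0.3844 0.2437 0.29  ] alpha -92.81 F [-0.6 -0.1 -1.1] w 0.363
0 {"dx":0.01,"dy":-0.21,"dz":0.33,"wx":0,"wy":0,"wz":0}
0 {"dx":-0,"dy":0,"dz":0.68,"wx":0,"wy":0,"wz":0}
0 {"dx":-0,"dy":0,"dz":0.67,"wx":0,"wy":0,"wz":0}
0 {"dx":-0,"dy":0,"dz":0.68,"wx":0,"wy":0,"wz":0}
0 {"dx":-0,"dy":0,"dz":0.67,"wx":0,"wy":0,"wz":0}
```

View pics/w15.png

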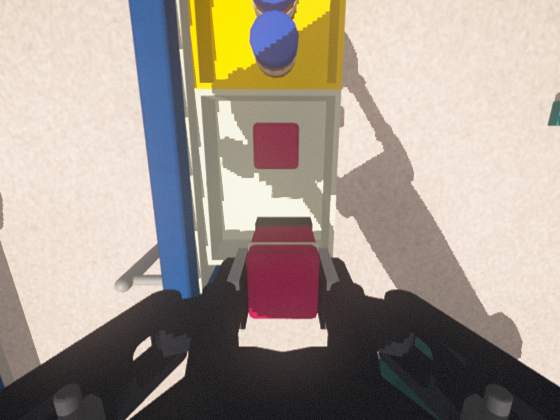

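```bash
python3 - <<'E'
from h import *
c=snap('wrist')
def px(p):
    q=c['rotation'].T@(np.array(p)-c['eye']); return (q[:2]/q[2]*[c['fx'],c['fy']]+[c['cx'],c['cy']]).round(0)
for p in [(.3495,.25,.211),(.3495,.25,.165),(.474,.25,.211),(.401,.25,.257),(.369,.25,.165),(.44,.25,.221)]: print(p,px(p))
P=cloud(c)
for r in range(180,265,8): print(r,P[r,232].round(3),P[r,325].round(3))
E
```

```text
(0.3495, 0.25, 0.211) [279. 260.]
(0.3495, 0.25, 0.165) [279. 240.]
(0.474, 0.25, 0.211) [269.  97.]
(0.401, 0.25, 0.257) [273. 216.]
(0.369, 0.25, 0.165) [278. 220.]
(0.44, 0.25, 0.221) [272. 147.]
180 [0.409 0.29  0.165] [0.409 0.209 0.187]
188 [0.402 0.291 0.164] [0.403 0.209 0.191]
196 [0.394 0.291 0.164] [0.397 0.209 0.192]
204 [0.387 0.292 0.164] [0.39  0.21  0.194]
212 [0.379 0.293 0.165] [0.384 0.21  0.196]
220 [0.371 0.294 0.164] [0.378 0.21  0.199]
228 [0.363 0.294 0.165] [0.371 0.21  0.198]
236 [0.355 0.295 0.165] [0.366 0.211 0.203]
244 [0.352 0.293 0.176] [0.358 0.211 0.202]
252 [0.351 0.291 0.193] [0.395 0.224 0.301]
260 [0.393 0.269 0.3  ] [0.395 0.225 0.309]
```

apply_moves --targets '[{"dx": 0.08,"dy": -0.2,"dz": 0.3,"wx": 0,"wy": 0,"wz": 0,"jaw": 0.25},{"dx": 0,"dy": 0,"dz": 0.9,"wx": 0,"wy": 0,"wz": 0,"jaw": 0.25},{"dx": 0,"dy": 0,"dz": 0.9,"wx": 0,"wy": 0,"wz": 0,"jaw": 0.25},{"dx": 0,"dy": 0,"dz": 0.65,"wx": 0,"wy": 0,"wz": 0,"jaw": 0.25},{"dx": 0,"dy": 0,"dz": 0.25,"wx": 0,"wy": 0,"wz": 0,"jaw": 0.25}]'

```text
time: 42.85
tool_pos: [0.3863, 0.2478, 0.196]
tcp_rot: [3.138, -0.082, -0.006]
wrist_force: [-0.5, -1.8, -1.3]
width: 0.368
```

apply_moves --targets '[{"dx": 0,"dy": 0,"dz": 0.03,"wx": 0,"wy": 0,"wz": 0,"jaw": 0.25}]'

```text
time: 42.95
tool_pos: [0.387, 0.2484, 0.1967]
tcp_rot: [3.139, -0.081, -0.003]
wrist_force: [0.4, 0.4, -1.0]
width: 0.368
```

apply_moves --targets '[{"dx": 0,"dy": 0,"dz": 0,"wx": 0,"wy": 0,"wz": 0,"jaw": 0.42},{"dx": 0,"dy": 0,"dz": 0,"wx": 0,"wy": 0,"wz": 0,"jaw": 0.5},{"dx": 0,"dy": 0,"dz": -0.3,"wx": 0,"wy": 0,"wz": 0,"jaw": 0.52},{"dx": 0,"dy": 0,"dz": -0.6,"wx": 0,"wy": 0,"wz": 0,"jaw": 0.52},{"dx": 0,"dy": 0,"dz": -1,"wx": 0,"wy": 0,"wz": 0,"jaw": 0.52}]'

```text
time: 43.45
tool_pos: [0.3867, 0.2488, 0.2552]
tcp_rot: [3.139, -0.079, -0.003]
wrist_force: [-0.4, 0.7, -0.5]
width: 0.522
```

apply_moves --targets '[{"dx": 0,"dy": 0,"dz": -1,"wx": 0,"wy": 0,"wz": 0,"jaw": 0.4},{"dx": 0,"dy": 0,"dz": -1,"wx": 0,"wy": 0,"wz": 0,"jaw": 0.2},{"dx": 0,"dy": -0.5,"dz": -0.3,"wx": 0,"wy": 0,"wz": 0,"jaw": 0}]'

```text
time: 43.75
tool_pos: [0.3902, 0.2649, 0.3299]
tcp_rot: [-3.136, 0.082, -0.012]
wrist_force: [0.7, 0.5, 0.3]
width: 0.066
```

```bash
python3 - <<'E'
from h import *
plan([])
c=snap('wrist','w16.png')
s=snap('scene')['color'][30:160,270:420]; t=snap('top')['color'][180:335,95:215]
o=np.zeros((465,800,3),np.uint8); a=cv2.resize(s,(450,390)); b=cv2.resize(t,(348,450)); o[:390,:450]=a;o[:450,452:800]=b
cv2.imwrite('pics/bins.png',o[:,:,::-1]); objs(); door()
E
```

```text
t 43.75 at [0.3902 0.2649 0.3299] alpha -93.0 F [0.7 0.5 0.3] w 0.066
top turq [364. 214.] 110 ctr [ 0.6069 -0.346 ] size [0.031 0.032] ang 60.6
top turq [296. 268.] 112 ctr [ 0.4527 -0.142 ] size [0.028 0.031] ang 88.1
scene turq [229. 205.] 109 ctr [ 0.4551 -0.1467] size [0.031 0.034] ang 86.8
scene turq [207. 288.] 154 ctr [ 0.6089 -0.3496] size [0.031 0.034] ang 59.2
top door 656 [[0.4189000129699707, 0.30390000343322754], [0.6449000239372253, 0.2930999994277954], [0.6459000110626221, 0.31310001015663147], [0.41990000009536743, 0.3237999975681305]] line [ 0.999  -0.0457  0.5345  0.3086] ydeg -2.62
scene door 672 [[0.3109999895095825, 0.3021000027656555], [0.6506999731063843, 0.2849999964237213], [0.6520000100135803, 0.311599999666214], [0.3122999966144562, 0.3287000060081482]] line [ 0.9986 -0.0524  0.4924  0.3078] ydeg -3.0
```

View pics/bins.png

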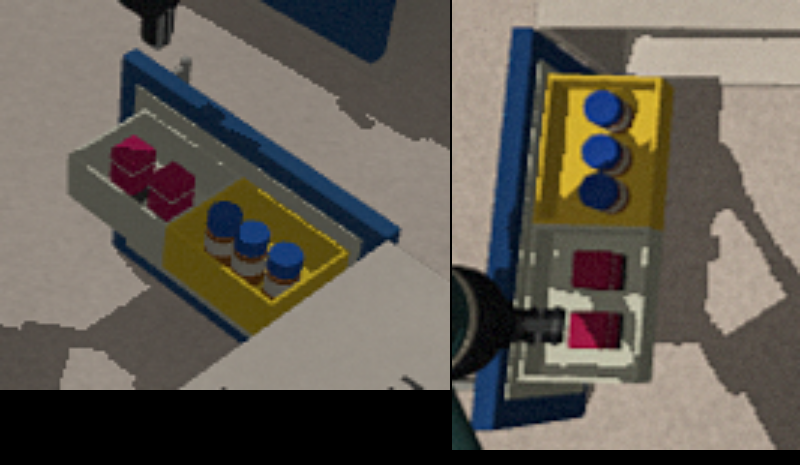

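View pics/w16.png

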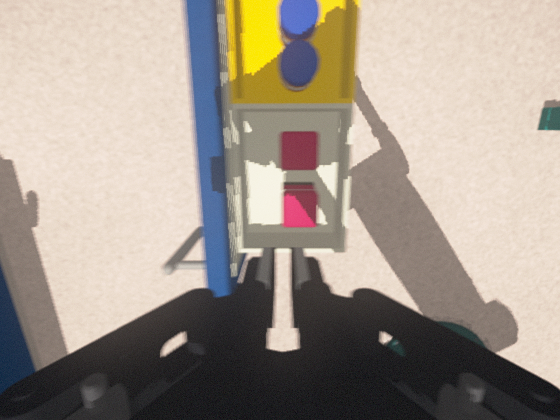

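```bash
python3 - <<'E'
from h import *
for cn in ['wrist','scene','top']:
    c=snap(cn);P=cloud(c)
    m=(P[...,0]>.31)&(P[...,0]<.39)&(P[...,1]>.335)&(P[...,1]<.4)&(P[...,2]>.12)&(P[...,2]<.245)
    q=P[m]; print(cn,len(q))
    for z in np.arange(.135,.245,.015):
        k=q[abs(q[:,2]-z)<.0075]
        if len(k): print(z.round(3),len(k),np.median(k,0).round(4),k.min(0).round(3),k.max(0).round(3))
plan([])
E
```

```text
wrist 897
0.135 13 [0.3516 0.3661 0.14  ] [0.35  0.363 0.135] [0.352 0.369 0.142]
0.15 52 [0.3504 0.3639 0.1505] [0.344 0.362 0.143] [0.352 0.371 0.157]
0.165 65 [0.3504 0.3637 0.1649] [0.343 0.361 0.158] [0.352 0.37  0.172]
0.18 75 [0.3503 0.3633 0.18  ] [0.343 0.361 0.173] [0.353 0.371 0.187]
0.195 89 [0.3504 0.3634 0.1954] [0.343 0.361 0.188] [0.352 0.371 0.202]
0.21 99 [0.3504 0.3635 0.2107] [0.344 0.361 0.203] [0.352 0.37  0.217]
0.225 342 [0.348  0.3538 0.2303] [0.342 0.337 0.218] [0.352 0.37  0.232]
0.24 162 [0.3481 0.3651 0.2381] [0.342 0.338 0.233] [0.352 0.371 0.241]
scene 33
0.21 1 [0.3516 0.3636 0.2132] [0.352 0.364 0.213] [0.352 0.364 0.213]
0.225 22 [0.3475 0.361  0.2276] [0.341 0.348 0.218] [0.353 0.368 0.232]
0.24 10 [0.3488 0.3642 0.2347] [0.339 0.351 0.233] [0.353 0.368 0.241]
top 19
0.165 1 [0.3509 0.3627 0.1647] [0.351 0.363 0.165] [0.351 0.363 0.165]
0.18 2 [0.3511 0.3617 0.1772] [0.351 0.361 0.177] [0.351 0.363 0.178]
0.225 14 [0.3468 0.3457 0.2305] [0.344 0.339 0.226] [0.349 0.353 0.232]
0.24 2 [0.3455 0.3398 0.2329] [0.344 0.339 0.233] [0.347 0.341 0.233]
t 44.25 at [0.3877 0.2638 0.3227] alpha -92.91 F [-0.1  0.5  0.1] w -0.001
```

```bash
python3 - <<'E'
from h import *
plan([(.347,.3655,.31,-2.7,16),(.347,.3655,.202,-2.7,5)])
E
```

```text
t 44.25 at [0.3877 0.2638 0.3227] alpha -92.91 F [-0.1  0.5  0.1] w -0.001
0 {"dx":-0.1,"dy":-0.21,"dz":0.03,"wx":0,"wy":0,"wz":-0.94}
0 {"dx":-0.07,"dy":-0.22,"dz":0.03,"wx":0,"wy":0,"wz":-0.94}
0 {"dx":-0.05,"dy":-0.22,"dz":0.03,"wx":0,"wy":0,"wz":-0.94}
0 {"dx":-0.03,"dy":-0.23,"dz":0.03,"wx":0,"wy":0,"wz":-0.94}
0 {"dx":-0.01,"dy":-0.23,"dz":0.03,"wx":0,"wy":0,"wz":-0.94}
1 {"dx":0.01,"dy":-0.23,"dz":0.02,"wx":0,"wy":0,"wz":-0.94}
1 {"dx":0.04,"dy":-0.22,"dz":0.03,"wx":0,"wy":0,"wz":-0.94}
1 {"dx":0.06,"dy":-0.22,"dz":0.02,"wx":0,"wy":0,"wz":-0.94}
1 {"dx":0.08,"dy":-0.21,"dz":0.03,"wx":0,"wy":0,"wz":-0.94}
1 {"dx":0.1,"dy":-0.21,"dz":0.02,"wx":0,"wy":0,"wz":-0.94}
2 {"dx":0.12,"dy":-0.19,"dz":0.03,"wx":0,"wy":0,"wz":-0.94}
2 {"dx":0.14,"dy":-0.18,"dz":0.02,"wx":0,"wy":0,"wz":-0.94}
2 {"dx":0.15,"dy":-0.17,"dz":0.03,"wx":0,"wy":0,"wz":-0.94}
2 {"dx":0.17,"dy":-0.15,"dz":0.02,"wx":0,"wy":0,"wz":-0.94}
2 {"dx":0.18,"dy":-0.14,"dz":0.03,"wx":0,"wy":0,"wz":-0.94}
3 {"dx":0.2,"dy":-0.11,"dz":0.02,"wx":0,"wy":0,"wz":-0.94}
3 {"dx":0,"dy":0,"dz":0.72,"wx":0,"wy":0,"wz":0}
3 {"dx":0,"dy":0,"dz":0.72,"wx":0,"wy":0,"wz":0}
3 {"dx":0,"dy":0,"dz":0.72,"wx":0,"wy":0,"wz":0}
3 {"dx":0,"dy":0,"dz":0.72,"wx":0,"wy":0,"wz":0}
4 {"dx":0,"dy":0,"dz":0.72,"wx":0,"wy":0,"wz":0}
```

apply_moves --targets '[{"dx": -0.1,"dy": -0.21,"dz": 0,"wx": 0,"wy": 0,"wz": -0.94,"jaw": 0},{"dx": -0.07,"dy": -0.22,"dz": 0,"wx": 0,"wy": 0,"wz": -0.94,"jaw": 0},{"dx": -0.05,"dy": -0.22,"dz": 0,"wx": 0,"wy": 0,"wz": -0.94,"jaw": 0},{"dx": -0.03,"dy": -0.23,"dz": 0,"wx": 0,"wy": 0,"wz": -0.94,"jaw": 0},{"dx": -0.01,"dy": -0.23,"dz": 0,"wx": 0,"wy": 0,"wz": -0.94,"jaw": 0}]'

```text
time: 44.75
tool_pos: [0.3753, 0.2963, 0.3234]
tcp_rot: [3.064, 0.694, -0.001]
wrist_force: [0.5, 1.0, 0.4]
width: -0.003
```

apply_moves --targets '[{"dx": 0.01,"dy": -0.23,"dz": 0,"wx": 0,"wy": 0,"wz": -0.94,"jaw": 0.2},{"dx": 0.04,"dy": -0.22,"dz": 0,"wx": 0,"wy": 0,"wz": -0.94,"jaw": 0.4},{"dx": 0.06,"dy": -0.22,"dz": 0,"wx": 0,"wy": 0,"wz": -0.94,"jaw": 0.6},{"dx": 0.08,"dy": -0.21,"dz": 0,"wx": 0,"wy": 0,"wz": -0.94,"jaw": 0.6},{"dx": 0.1,"dy": -0.21,"dz": 0,"wx": 0,"wy": 0,"wz": -0.94,"jaw": 0.6}]'

```text
time: 45.25
tool_pos: [0.3627, 0.328, 0.3234]
tcp_rot: [2.803, 1.419, -0.002]
wrist_force: [-0.8, -0.1, 0.3]
width: 0.596
```

apply_moves --targets '[{"dx": 0.12,"dy": -0.19,"dz": 0,"wx": 0,"wy": 0,"wz": -0.94,"jaw": 0.6},{"dx": 0.14,"dy": -0.18,"dz": 0,"wx": 0,"wy": 0,"wz": -0.94,"jaw": 0.6},{"dx": 0.15,"dy": -0.17,"dz": 0,"wx": 0,"wy": 0,"wz": -0.94,"jaw": 0.6},{"dx": 0.17,"dy": -0.15,"dz": 0,"wx": 0,"wy": 0,"wz": -0.94,"jaw": 0.6},{"dx": 0.18,"dy": -0.14,"dz": 0,"wx": 0,"wy": 0,"wz": -0.94,"jaw": 0.6}]'

```text
time: 45.75
tool_pos: [0.3498, 0.3595, 0.3234]
tcp_rot: [2.373, 2.059, -0.002]
wrist_force: [-0.2, -0.4, -1.1]
width: 0.602
```

apply_moves --targets '[{"dx": 0.2,"dy": -0.11,"dz": 0,"wx": 0,"wy": 0,"wz": -0.94,"jaw": 0.6},{"dx": 0,"dy": 0,"dz": 0,"wx": 0,"wy": 0,"wz": 0,"jaw": 0.6},{"dx": 0,"dy": 0,"dz": 0,"wx": 0,"wy": 0,"wz": 0,"jaw": 0.6}]'

```text
time: 46.05
tool_pos: [0.3475, 0.3657, 0.3235]
tcp_rot: [2.275, 2.167, -0.001]
wrist_force: [-0.2, -0.2, -0.3]
width: 0.6
```

```bash
python3 - <<'E'
from h import *
plan([(.347,.3655,.285,-2.7,1),(.347,.3655,.202,-2.7,4)])
c=snap('wrist','w17.png'); P=cloud(c)
m=(P[...,0]>.31)&(P[...,0]<.39)&(P[...,1]>.355)&(P[...,1]<.4)&(P[...,2]>.225)&(P[...,2]<.245)
q=P[m];print(len(q),np.median(q,0),q.min(0),q.max(0))
E
```

```text
t 46.05 at [0.3475 0.3657 0.3235] alpha -2.79 F [-0.2 -0.2 -0.3] w 0.6
0 {"dx":-0.01,"dy":-0.02,"dz":1.28,"wx":0,"wy":0,"wz":0}  !!
0 {"dx":0,"dy":0,"dz":0.69,"wx":0,"wy":0,"wz":0}
0 {"dx":0,"dy":0,"dz":0.69,"wx":0,"wy":0,"wz":0}
0 {"dx":0,"dy":0,"dz":0.7,"wx":0,"wy":0,"wz":0}
0 {"dx":0.01,"dy":0,"dz":0.69,"wx":0,"wy":0,"wz":0}
246 [0.34598867 0.36781528 0.23658106] [0.34076921 0.35527365 0.2250334 ] [0.35149702 0.37323376 0.24129565]
```

View pics/w17.png

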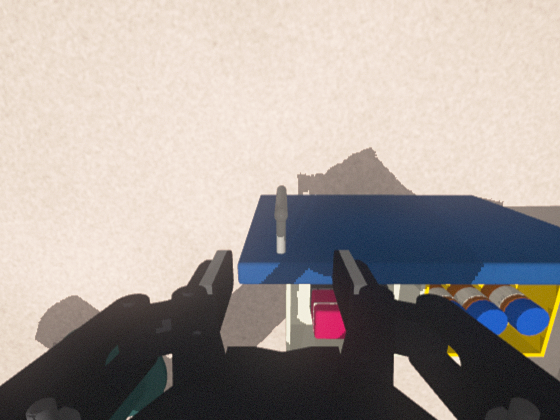

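apply_moves --targets '[{"dx": -0.03,"dy": -0.02,"dz": 0.85,"wx": 0,"wy": 0,"wz": 0,"jaw": 0.6},{"dx": 0,"dy": 0,"dz": 0.85,"wx": 0,"wy": 0,"wz": 0,"jaw": 0.6},{"dx": 0,"dy": 0,"dz": 0.85,"wx": 0,"wy": 0,"wz": 0,"jaw": 0.6},{"dx": 0,"dy": 0,"dz": 0.85,"wx": 0,"wy": 0,"wz": 0,"jaw": 0.6},{"dx": 0,"dy": 0,"dz": 0.6,"wx": 0,"wy": 0,"wz": 0,"jaw": 0.6}]'

```text
time: 46.6
tool_pos: [0.3465, 0.364, 0.202]
tcp_rot: [2.275, 2.167, -0.003]
wrist_force: [-0.5, 0.2, 0.4]
width: 0.598
```

apply_moves --targets '[{"dx": 0,"dy": 0,"dz": 0,"wx": 0,"wy": 0,"wz": 0,"jaw": 0.35},{"dx": 0,"dy": 0,"dz": 0,"wx": 0,"wy": 0,"wz": 0,"jaw": 0.2},{"dx": 0,"dy": 0,"dz": 0,"wx": 0,"wy": 0,"wz": 0,"jaw": 0.1},{"dx": 0,"dy": 0,"dz": 0,"wx": 0,"wy": 0,"wz": 0,"jaw": 0},{"dx": 0,"dy": 0,"dz": 0,"wx": 0,"wy": 0,"wz": 0,"jaw": 0}]' --newtons 40

```text
time: 47.1
tool_pos: [0.346, 0.3658, 0.2053]
tcp_rot: [-2.271, -2.167, 0.0]
wrist_force: [-4.9, 1.4, -0.3]
width: 0.115
```

```bash
python3 - <<'E'
from h import *
arc(2); arc(3)
E
```

```text
t 47.1 p [0.346  0.3658 0.2053] r 0.3113 ang 166.38 rv [-2.271 -2.167  0.   ] F [-4.9  1.4 -0.3] T [ 0.15  0.79 -0.04] row [-0.357 -0.062 -0.   ] wz -0.3333333333333333
t 47.1 p [0.346  0.3658 0.2053] r 0.3113 ang 166.38 rv [-2.271 -2.167  0.   ] F [-4.9  1.4 -0.3] T [ 0.15  0.79 -0.04] row [-0.536 -0.089 -0.001] wz -0.5
```

apply_moves --targets '[{"dx": -0.179,"dy": -0.033,"dz": 0,"wx": 0,"wy": 0,"wz": -0.167,"jaw": 0},{"dx": -0.357,"dy": -0.062,"dz": 0,"wx": 0,"wy": 0,"wz": -0.333,"jaw": 0},{"dx": -0.536,"dy": -0.089,"dz": 0,"wx": 0,"wy": 0,"wz": -0.5,"jaw": 0},{"dx": -0.536,"dy": -0.089,"dz": 0,"wx": 0,"wy": 0,"wz": -0.5,"jaw": 0},{"dx": -0.536,"dy": -0.089,"dz": 0,"wx": 0,"wy": 0,"wz": -0.5,"jaw": 0}]'

```text
time: 47.6
tool_pos: [0.3379, 0.3007, 0.2053]
tcp_rot: [-2.03, -2.396, -0.002]
wrist_force: [-0.5, -0.4, -0.7]
width: 0.113
```

apply_moves --targets '[{"dx": -0.536,"dy": -0.089,"dz": 0,"wx": 0,"wy": 0,"wz": -0.5,"jaw": 0},{"dx": -0.536,"dy": -0.089,"dz": 0,"wx": 0,"wy": 0,"wz": -0.5,"jaw": 0},{"dx": -0.536,"dy": -0.089,"dz": 0,"wx": 0,"wy": 0,"wz": -0.5,"jaw": 0},{"dx": -0.536,"dy": -0.089,"dz": 0,"wx": 0,"wy": 0,"wz": -0.5,"jaw": 0},{"dx": -0.536,"dy": -0.089,"dz": 0,"wx": 0,"wy": 0,"wz": -0.5,"jaw": 0}]'

```text
time: 48.1
tool_pos: [0.3473, 0.2196, 0.2053]
tcp_rot: [1.7, 2.641, 0.004]
wrist_force: [1.9, 1.6, -3.9]
width: 0.111
```

```bash
python3 - <<'E'
from h import *
arc(3)
E
```

```text
t 48.1 p [0.3473 0.2196 0.2053] r 0.3099 ang -166.39 rv [1.7   2.641 0.004] F [ 1.9  1.6 -3.9] T [ 0.15 -0.25 -0.01] row [-0.534 -0.088 -0.   ] wz -0.5
```

apply_moves --targets '[{"dx": -0.536,"dy": -0.089,"dz": 0,"wx": 0,"wy": 0,"wz": -0.5,"jaw": 0},{"dx": -0.536,"dy": -0.089,"dz": 0,"wx": 0,"wy": 0,"wz": -0.5,"jaw": 0},{"dx": -0.536,"dy": -0.089,"dz": 0,"wx": 0,"wy": 0,"wz": -0.5,"jaw": 0},{"dx": -0.536,"dy": -0.089,"dz": 0,"wx": 0,"wy": 0,"wz": -0.5,"jaw": 0},{"dx": -0.536,"dy": -0.089,"dz": 0,"wx": 0,"wy": 0,"wz": -0.5,"jaw": 0}]'

```text
time: 48.6
tool_pos: [0.3775, 0.144, 0.2053]
tcp_rot: [1.341, 2.838, 0.006]
wrist_force: [5.8, 3.5, -7.2]
width: 0.11
```

apply_moves --targets '[{"dx": -0.536,"dy": -0.089,"dz": 0,"wx": 0,"wy": 0,"wz": -0.5,"jaw": 0},{"dx": -0.536,"dy": -0.089,"dz": 0,"wx": 0,"wy": 0,"wz": -0.5,"jaw": 0},{"dx": -0.536,"dy": -0.089,"dz": 0,"wx": 0,"wy": 0,"wz": -0.5,"jaw": 0},{"dx": -0.536,"dy": -0.089,"dz": 0,"wx": 0,"wy": 0,"wz": -0.5,"jaw": 0},{"dx": -0.536,"dy": -0.089,"dz": 0,"wx": 0,"wy": 0,"wz": -0.5,"jaw": 0}]'

```text
time: 49.1
tool_pos: [0.426, 0.079, 0.2053]
tcp_rot: [0.959, 2.987, 0.009]
wrist_force: [7.6, 8.0, -7.1]
width: 0.112
```

```bash
python3 - <<'E'
from h import *
arc(3)
E
```

```text
t 49.1 p [0.426  0.079  0.2053] r 0.3083 ang -136.18 rv [0.959 2.987 0.009] F [ 7.6  8.  -7.1] T [ 1.08 -0.91  0.02] row [-0.531 -0.085  0.001] wz -0.5
```

apply_moves --targets '[{"dx": -0.53,"dy": -0.06,"dz": 0,"wx": 0,"wy": 0,"wz": -0.5,"jaw": 0},{"dx": -0.53,"dy": -0.06,"dz": 0,"wx": 0,"wy": 0,"wz": -0.5,"jaw": 0},{"dx": -0.53,"dy": -0.06,"dz": 0,"wx": 0,"wy": 0,"wz": -0.5,"jaw": 0},{"dx": -0.53,"dy": -0.06,"dz": 0,"wx": 0,"wy": 0,"wz": -0.5,"jaw": 0},{"dx": -0.53,"dy": -0.06,"dz": 0,"wx": 0,"wy": 0,"wz": -0.5,"jaw": 0}]'

```text
time: 49.6
tool_pos: [0.4883, 0.0298, 0.2053]
tcp_rot: [0.561, 3.091, -0.002]
wrist_force: [-2.7, -3.3, -0.2]
width: 0.107
```

apply_moves --targets '[{"dx": -0.53,"dy": -0.07,"dz": 0,"wx": 0,"wy": 0,"wz": -0.5,"jaw": 0},{"dx": -0.53,"dy": -0.07,"dz": 0,"wx": 0,"wy": 0,"wz": -0.5,"jaw": 0},{"dx": -0.53,"dy": -0.07,"dz": 0,"wx": 0,"wy": 0,"wz": -0.5,"jaw": 0},{"dx": -0.357,"dy": -0.05,"dz": 0,"wx": 0,"wy": 0,"wz": -0.333,"jaw": 0},{"dx": -0.25,"dy": -0.035,"dz": 0,"wx": 0,"wy": 0,"wz": -0.23,"jaw": 0}]'

```text
time: 50.1
tool_pos: [0.5493, 0.0017, 0.2053]
tcp_rot: [0.226, 3.133, -0.007]
wrist_force: [-3.6, -7.4, -0.2]
width: 0.112
```

```bash
python3 - <<'E'
from h import *
door(); arc(1)
E
```

```text
top door 449 [[0.6047999858856201, 0.1371999979019165], [0.6241000294685364, 0.13439999520778656], [0.6470999717712402, 0.2921999990940094], [0.6277999877929688, 0.29499998688697815]] line [0.1521 0.9884 0.6259 0.2167] ydeg 81.25
scene door 836 [[0.5813000202178955, -0.04340000078082085], [0.6047000288963318, -0.046799998730421066], [0.6535000205039978, 0.290800005197525], [0.6301000118255615, 0.29420000314712524]] line [0.1407 0.9901 0.6154 0.1166] ydeg 81.91
t 50.2 p [0.5497 0.0015 0.2053] r 0.3073 ang -108.75 rv [ 0.227  3.132 -0.007] F [-2.5 -8.  -0.5] T [-1.12  0.37 -0.02] row [-0.176 -0.031  0.   ] wz -0.16666666666666666
```

apply_moves --targets '[{"dx": -0.2,"dy": -0.06,"dz": 0,"wx": 0,"wy": 0,"wz": -0.2,"jaw": 0},{"dx": -0.2,"dy": -0.05,"dz": 0,"wx": 0,"wy": 0,"wz": -0.2,"jaw": 0},{"dx": -0.2,"dy": -0.04,"dz": 0,"wx": 0,"wy": 0,"wz": -0.2,"jaw": 0},{"dx": -0.2,"dy": -0.04,"dz": 0,"wx": 0,"wy": 0,"wz": -0.2,"jaw": 0}]'

```text
time: 50.6
tool_pos: [0.5728, -0.0052, 0.2053]
tcp_rot: [0.094, 3.139, -0.003]
wrist_force: [-1.7, -5.1, 0.5]
width: 0.11
```

```bash
python3 - <<'E'
from h import *
door(); arc(1)
E
```

```text
top door 498 [[0.6155999898910522, 0.11999999731779099], [0.6352999806404114, 0.11869999766349792], [0.6473000049591064, 0.2924000024795532], [0.6276000142097473, 0.2937000095844269]] line [0.0763 0.9971 0.6315 0.208 ] ydeg 85.62
scene door 815 [[0.6083999872207642, -0.04859999939799309], [0.6313999891281128, -0.04989999905228615], [0.6496999859809875, 0.29120001196861267], [0.6266999840736389, 0.2924000024795532]] line [0.0609 0.9981 0.6287 0.1107] ydeg 86.51
t 50.7 p [ 0.5734 -0.0053  0.2053] r 0.3071 ang -104.15 rv [ 9.500e-02  3.138e+00 -3.000e-03] F [ 0.3 -5.9 -0.2] T [-0.76  0.23 -0.03] row [-0.176 -0.032  0.001] wz -0.16666666666666666
```

Remaining ≈1.5–2° (about 9 mm); creep on until the stop is felt.

apply_moves --targets '[{"dx": -0.12,"dy": -0.03,"dz": 0,"wx": 0,"wy": 0,"wz": -0.11,"jaw": 0},{"dx": -0.1,"dy": -0.02,"dz": 0,"wx": 0,"wy": 0,"wz": -0.09,"jaw": 0},{"dx": -0.08,"dy": 0,"dz": 0,"wx": 0,"wy": 0,"wz": -0.07,"jaw": 0}]'

```text
time: 51.0
tool_pos: [0.5816, -0.0072, 0.2053]
tcp_rot: [0.05, 3.14, -0.004]
wrist_force: [-9.6, -5.5, 4.3]
width: 0.115
```

apply_moves --targets '[{"dx": -0.06,"dy": 0,"dz": 0,"wx": 0,"wy": 0,"wz": -0.05,"jaw": 0}]'

```text
time: 51.1
tool_pos: [0.5815, -0.0072, 0.2053]
tcp_rot: [-0.042, -3.138, 0.004]
wrist_force: [-11.5, -5.9, 8.2]
width: 0.117
```

```bash
python3 - <<'E'
from h import *
door(); arc(1)
E
```

```text
top door 513 [[0.6226000189781189, 0.11779999732971191], [0.6406999826431274, 0.11729999631643295], [0.6449999809265137, 0.2915000021457672], [0.6269000172615051, 0.2919999957084656]] line [0.0386 0.9993 0.6339 0.2049] ydeg 87.79
scene door 723 [[0.6169999837875366, -0.04800000041723251], [0.6376000046730042, -0.04859999939799309], [0.6478999853134155, 0.2913999855518341], [0.6273000240325928, 0.2921000123023987]] line [0.0377 0.9993 0.6323 0.1132] ydeg 87.84
t 51.2 p [ 0.5815 -0.0072  0.2053] r 0.3071 ang -102.6 rv [-0.042 -3.138  0.004] F [-8.3 -6.8  5.3] T [-0.88  1.23 -0.04] row [-0.176 -0.033 -0.   ] wz -0.16666666666666666
```

apply_moves --targets '[{"dx": 0,"dy": 0,"dz": 0,"wx": 0,"wy": 0,"wz": 0,"jaw": 0.2},{"dx": 0,"dy": 0,"dz": 0,"wx": 0,"wy": 0,"wz": 0,"jaw": 0.4},{"dx": 0,"dy": 0,"dz": 0,"wx": 0,"wy": 0,"wz": 0,"jaw": 0.5},{"dx": 0,"dy": 0,"dz": 0,"wx": 0,"wy": 0,"wz": 0,"jaw": 0.5}]'

```text
time: 51.6
tool_pos: [0.583, -0.0054, 0.2042]
tcp_rot: [0.042, 3.14, 0.001]
wrist_force: [-0.4, -0.3, 0.1]
width: 0.499
```

apply_moves --targets '[{"dx": 0,"dy": 0,"dz": -0.4,"wx": 0,"wy": 0,"wz": 0,"jaw": 0.5},{"dx": 0,"dy": 0,"dz": -0.8,"wx": 0,"wy": 0,"wz": 0,"jaw": 0.5},{"dx": 0,"dy": 0,"dz": -1,"wx": 0,"wy": 0,"wz": 0,"jaw": 0.5},{"dx": 0,"dy": 0,"dz": -1,"wx": 0,"wy": 0,"wz": 0,"jaw": 0.5},{"dx": 1,"dy": 0,"dz": -0.5,"wx": 0,"wy": 0,"wz": 0,"jaw": 0.5}]'

```text
time: 52.1
tool_pos: [0.5559, -0.0051, 0.3191]
tcp_rot: [0.043, 3.135, -0.0]
wrist_force: [0.4, 0.2, 0.6]
width: 0.498
```

apply_moves --targets '[{"dx": 1,"dy": 0,"dz": 0,"wx": 0,"wy": 0,"wz": 0,"jaw": 0.5},{"dx": 1,"dy": 0,"dz": 0,"wx": 0,"wy": 0,"wz": 0,"jaw": 0.5},{"dx": 1,"dy": 0,"dz": 0,"wx": 0,"wy": 0,"wz": 0,"jaw": 0.5},{"dx": 0.5,"dy": 0,"dz": 0,"wx": 0,"wy": 0,"wz": 0,"jaw": 0.5}]'

```text
time: 52.5
tool_pos: [0.4459, -0.0019, 0.3162]
tcp_rot: [0.042, 3.14, 0.0]
wrist_force: [-0.4, 0.3, 0.4]
width: 0.503
```

```bash
python3 - <<'E'
from h import *
door(); objs(); plan([])
s=snap('scene','s9.png')['color'][90:310,270:480]; t=snap('top','t9.png')['color'][100:250,110:280]
o=np.zeros((420,800,3),np.uint8); o[:419,:400]=cv2.resize(s,(400,419)); o[:353,400:]=cv2.resize(t,(400,353))
cv2.imwrite('pics/shut.png',o[:,:,::-1]); snap('wrist','w19.png')
E
```

```text
top door 978 [[0.6148999929428101, -0.04280000180006027], [0.6342999935150146, -0.04360000044107437], [0.6467999815940857, 0.2913999855518341], [0.6273999810218811, 0.2921999990940094]] line [0.0371 0.9993 0.631  0.1229] ydeg 87.87
scene door 735 [[0.6169999837875366, -0.04800000041723251], [0.6376000046730042, -0.04859999939799309], [0.6478999853134155, 0.2913999855518341], [0.6273000240325928, 0.2921000123023987]] line [0.0381 0.9993 0.6323 0.1118] ydeg 87.82
top turq [364. 214.] 107 ctr [ 0.607  -0.3462] size [0.031 0.031] ang 57.7
top turq [296. 268.] 113 ctr [ 0.4527 -0.142 ] size [0.028 0.031] ang 88.1
scene bot [300. 219.] 19 ctr [ 0.6223 -0.0413] size [0.009 0.02 ] ang 67.1
scene turq [229. 205.] 108 ctr [ 0.4542 -0.1467] size [0.031 0.032] ang 86.2
scene turq [207. 288.] 152 ctr [ 0.6089 -0.3496] size [0.031 0.034] ang 59.2
t 52.7 at [ 0.4482 -0.0021  0.3161] alpha 88.44 F [ 0.5 -0.1 -0.4] w 0.499
```

View pics/shut.png

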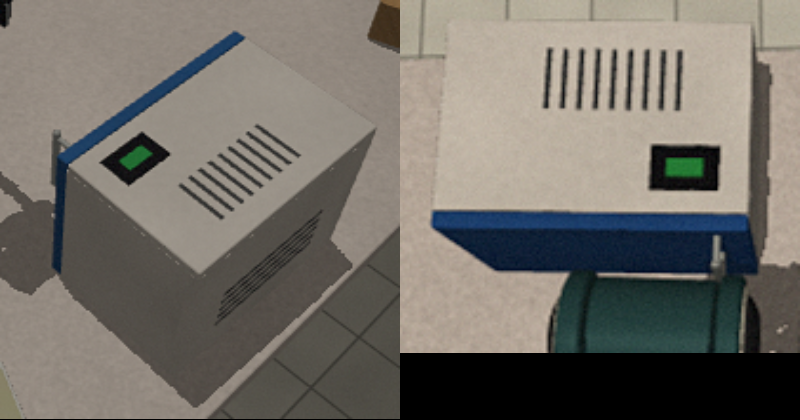

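View pics/w19.png

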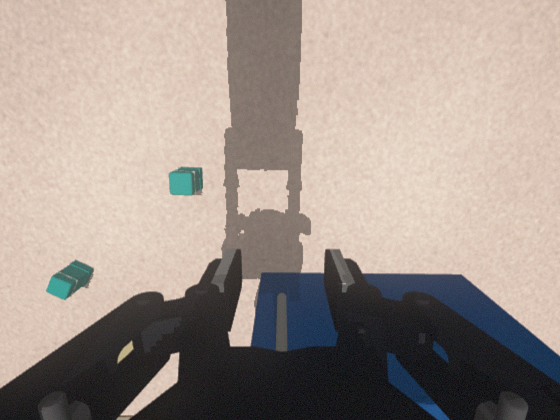

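```bash
python3 -c "
from h import *
print(job.finish_job())"
```

```text
the job is handed in; nothing more can be done
None
```

I opened the door to about 90° by its handle and stood all three bottles in the yellow bin and both boxes in the white bin. I then swung the door shut by the handle, cleared the arm away and handed the job in at about 53 s.

- **Bin contents:** the last pictures before closing showed all five items upright in the right bins. I could not see them once the door was shut. The closing swing was slow, at about 30°/s or less.
- **Door shut:** I felt the stop at about 10 N. The door's top edge then lay at 87.8–87.9° in both fixed cameras, against 87.9° for the cabinet, with no gap visible.
- **Left alone:** the two turquoise look-alikes measured within about 1 mm of where they started. I never touched the tip box or the vial rack, but I did not re-measure them at the end.
- **Irregularities:** the door had swung about 2° past the gripper when I let go after opening it, so I re-measured the bar before gripping it again. Setting down the third bottle gave a brief 18 N contact reading, and it stood upright afterwards. I saw no item being knocked aside during the run.

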